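# Turn the hinge plates on the drying stands

## Task

The blower that dries these washed hinge plates is running, and the countersunk faces, which look outward, are dry. Switch the blower off by throwing the bat toggle on the switch box to its other side, turn every plate over on its stand so that it leans there at rest with its plain face outward, and then throw the toggle back to start the blower again. Do not handle a plate while the blower is on, and leave the spray can, hammer and tin alone.

Things in the scene. Friction and masses are not known exactly. Their poses are not given: they have to be found in the camera images.
- stand_left: Left one of two like, fixed drying stands, 150 x 300 mm on plan, ridge along its y. Origin: centre of its underside on the bench; z up. Base 12 mm thick; on it two sheets, each 59 mm long at 60 degrees to level, rise from feet at x = -32 and +32 mm to the ridge: one slope faces its -x, one its +x. Lips 14 mm high on the base, inner faces at x = -62 and +62 mm, run along both sides.
- stand_right: Right drying stand, like the left one. Of either: places for plates at y about -92, 0 and 92 mm, not all taken; each plate has the slope across the ridge from it empty, so it may be turned onto that by its free upper end. Either slope and either stand will do.
- stand_left_ridge (a point): Middle of the left stand's ridge line, 63 mm above the bench; axes of the stand. Plates stand with the lower short edge on the base at the foot of a slope and lean on the sheet 30 degrees off upright, the upper 50 mm free above the ridge.
- stand_right_ridge (a point): The same point of the right stand.
- toggle (a joint): Bat toggle of the switch box, rad. +0.5: blower on, bat leaning to the box's +x; -0.5: off, leaning to the box's -x. It goes over centre: past 0 (bat upright) its weighted head (0.15 kg) throws it to the stop on that side; it does not stay between. About 1 N at the head pushes it over.
- switch_pivot (a point): Pivot of the toggle, on the centre of the switch box's top face, 55 mm above the bench; axes of the box: the bat swings along its x, z up. The box is grey steel, 120 (x) x 90 (y) x 55 mm, screwed down. The bat is a round steel bar 12 mm thick with a ball 26 mm across at its end, the ball's centre 62 mm from the pivot.
- spraycan: Bystander: aluminium can, 64 mm across, 150 mm tall; origin under its centre.
- hammer: Bystander: hammer 260 mm long lying on the bench; origin under its middle.
- tin: Bystander: steel tin 80 mm across, 80 mm tall; origin under its centre.
- plate1_mid (a point): Centre of a flat steel hinge plate, 110 x 60 x 10 mm, 0.42 kg, all alike. x runs along the 110 mm (up the slope at the start), y along the 60 mm, z out of the face with two wide countersinks (26 mm); the plain face (-z) has two 12 mm holes. Starts on the left stand's -x slope.
- plate2_mid (a point): Centre of another such plate (see plate1_mid). Starts on the left stand's +x slope.
- plate3_mid (a point): Centre of another such plate (see plate1_mid). Starts on the left stand's -x slope.
- plate4_mid (a point): Centre of another such plate (see plate1_mid). Starts on the right stand's +x slope.
- plate5_mid (a point): Centre of another such plate (see plate1_mid). Starts on the right stand's -x slope.
- plate6_mid (a point): Centre of another such plate (see plate1_mid). Starts on the right stand's +x slope.
There are look-alikes about, which are no part of the job. Of the things that look like the part that bears toggle, the largest one is meant.

How it is judged:
By the outcome, as a careful person would: the job done as asked, in the order asked, and still so for the second after the job is handed in, with the robot touching nothing.
Of plate1, plate2, plate3, plate4, plate5, plate6 only 4 to 6 are there at a start; the rules pass over those that are not, and their reading is None.
At some moment in a run one of plate1, plate2, plate3, plate4, plate5, plate6 may be knocked a few centimetres aside while the robot is not near it.
Once in a run the grip may slacken for a moment while it holds something.
It also fails if it takes over 210 s, if anything falls off the work surface, if the arm or the gripper's body presses on something with over 40 N, if the wrist force passes 120 N, or if a joint passes its speed limit or range.

## Robot

A 7-joint arm with a two-finger parallel gripper is mounted at the origin on the work surface. World frame = base frame: x ahead of the robot, y to its left, z up, the work surface at z = 0. Lengths are in mm, angles in rad, forces in N, time in s.
With the tool pointing down it reaches from about 425 to 950 mm from the base axis. Payload 16.7 kg.
Tool frame: the origin (TCP) lies between the finger pads; the fingertips stand ahead of it and the grasp point (between the pads) lies 11 mm behind it (arm.nose_length is the x of the fingertips in the tool frame, in mm); x points along the fingers, y is the direction in which the jaws open and shut, and the axes are right-handed (so a half turn about x gives the same grasp; the last joint's range is limited). The gripper opens to 94 mm and grips with 3 to 60 N. Pads are 16 mm wide; open, the fingers measure 119 mm over their backs; the gripper's body (75 mm by 177 mm) begins 78 mm behind the grasp point.
Start: joints at [-1.47, 0.426, 0.074, 1.606, -0.034, 1.111, -0.067], TCP at [166.872, 654.008, 183.567] pointing down, gripper open.
Joint ranges: [-2.85, 2.85], [-0.5, 2.14], [-1.23, 1.37], [0.21, 2.46], [-1.02, 4.16], [0.16, 2.05], [-2.73, 2.73]. Speed limits (rad/s): [1.89, 1.89, 2.39, 2.39, 3.01, 3.01, 3.01].

## Interface

Orientations are given as a unit quaternion [w, x, y, z].
In Python, from rig import arm gives the robot as it stands. The module is installed in compiled form; this text tells all that it offers.
- The arm moves only by the tool send_rows, never from a script. Its argument "targets" is text: rows parted by semicolons, each of 4 numbers parted by spaces: the shift along the tool's x, y, z in cm, then the turn about the tool's x in rad. In form: x y z yaw; .... A call has exactly 10 rows; each row is the pose to reach, as a shift and turn from the pose commanded when the call began, along the tool's axes at that moment; what a row does not reach only later rows make up. A row lasts 1/12 s, in which the tool goes at most 41.7 mm and 7.16 degrees, less where a joint would pass 70% of its speed; a pose out of reach is approached as far as the arm can. A call with a gripper value outside its range is refused whole. "fingers" is the finger opening in cm, from 0 to 9.4, set as the call begins (left out, the last holds). The fingers move at their own pace and stop on an object; "squeeze" is the grip in N (left out, the last holds). Time passes only in rows, so rows that repeat a pose let the fingers close, or fill a call up. It gives the time, the measured TCP pose, the force and the opening at its end, in the units of the state.
- arm.sense(): the state, without advancing time (a new reading comes with each control period).
- arm.read_camera(name): name is "scene" or "top" or "wrist"; returns a dict with "color" (480x640x3 uint8, blue, green, red), "K" (3x3 intrinsics, pixels), "dist_coeffs" ([k1, k2, p1, p2, k3] as OpenCV has them; the pictures are not rectified), "R" (3x3) and "t" (3): a world point X has camera coordinates R X + t. Camera axes: x right, y down, z forward; pixel columns grow to the right and rows downward; lengths in mm; the calibration is good to about 2 mm. A picture is of the moment at which its call begins. There is no depth.
- arm.hand_in(): hands the job in, once; it reports no verdict.
The state is a dict: "time_s": time; "q": joint angles; "joint_velocities": joint speeds; "tau": joint torques, N m; "tcp_pos": TCP position; "eef_rot": TCP orientation; "wrist_force": force on the tool from outside, world axes, zero at the start; "ft_torque": the same for the moment, N m; "width": opening from 0.0 (shut) to 1.0 (fully open).
Only numpy, scipy, OpenCV 4.12 (cv2) and the standard library are available. Lean on these libraries where they do the work, as an engineer would, in place of code of your own. Each camera call takes 0.05 s, during which the arm holds its last target.

## Working session

There is one attempt and no reset: what is moved stays moved. The work goes in short steps, Python scripts to look and compute and a tool call to move; the robot and the scene stay as the last step left them, time stands still between calls to the robot, and variables do not carry over. Pictures are saved under pics/ and viewed, and the job is handed in when it is done.

Besides the shell and the picture viewer there is one more tool, called as a command line: name --argument value ..., lists and objects as JSON in quotes. send_rows: Moves the arm, as the interface text tells. Its arguments: {"type":"object","properties":{"targets":{"type":"string"},"fingers":{"type":"number"},"squeeze":{"type":"number"}},"required":["targets"]}

```bash
mkdir -p pics; ls
python3 - <<'E'
from rig import arm
import cv2
s=arm.sense(); print(s, arm.nose_length)
for n in ("scene","top","wrist"):
    c=arm.read_camera(n); cv2.imwrite(f"pics/{n}0.png",c["color"]); print(n,c["K"],c["dist_coeffs"],c["R"],c["t"])
E
```

```text
pics
{'time_s': 0.0, 'q': array([-1.47049637,  0.42669323,  0.07384143,  1.60657712, -0.03409586,
        1.11079883, -0.06711362]), 'joint_velocities': array([ 0.00177149, -0.00046174,  0.00056423, -0.00012122, -0.00051653,
        0.00140648,  0.00053951]), 'tau': array([-1.86391524e-03, -9.35805058e+01,  3.66584793e+00, -4.54202986e+01,
       -4.90032567e-02,  2.00491928e-02,  8.86461976e-05]), 'tcp_pos': array([166.78189976, 653.60961937, 182.91439622]), 'eef_rot': array([ 0.70157382,  0.08767019,  0.70161996, -0.08852991]), 'wrist_force': array([ 0.20462175, -0.40778822, -0.56216111]), 'ft_torque': array([-0.01147118, -0.02522512, -0.01047676]), 'width': 1.002801195343033} 8.0
scene [[582.59884467   0.         319.3078751 ]
 [  0.         582.59884467 242.50552594]
 [  0.           0.           1.        ]] [-0.10800719  0.          0.          0.          0.        ] [[ 0.34429697  0.93863767  0.02046739]
 [ 0.60040195 -0.20336594 -0.77340791]
 [-0.72178743  0.27857066 -0.63357816]] [ -82.87048846 -260.44441514 1810.80062379]
top [[554.91108595   0.         319.31269807]
 [  0.         554.91108595 247.10648018]
 [  0.           0.           1.        ]] [-0.10226297  0.          0.          0.          0.        ] [[-0.12069621 -0.9926876   0.00193755]
 [-0.97125026  0.11768584 -0.20693715]
 [ 0.20519592 -0.02685837 -0.97835232]] [ -35.48607463  493.55062707 1272.1114444 ]
wrist [[335.54965605   0.         316.94402085]
 [  0.         335.54965605 239.51700239]
 [  0.           0.           1.        ]] [-0.05549242  0.          0.          0.          0.        ] [[ 0.24750801  0.96888426 -0.00175273]
 [ 0.92935895 -0.23689879  0.28314469]
 [ 0.27391921 -0.07170949 -0.9590756 ]] [-674.98287148  -29.12873742  393.67556191]
```

View pics/scene0.png

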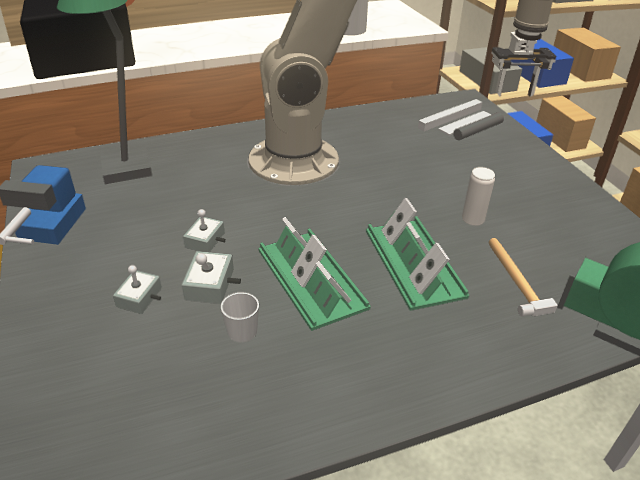

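View pics/top0.png

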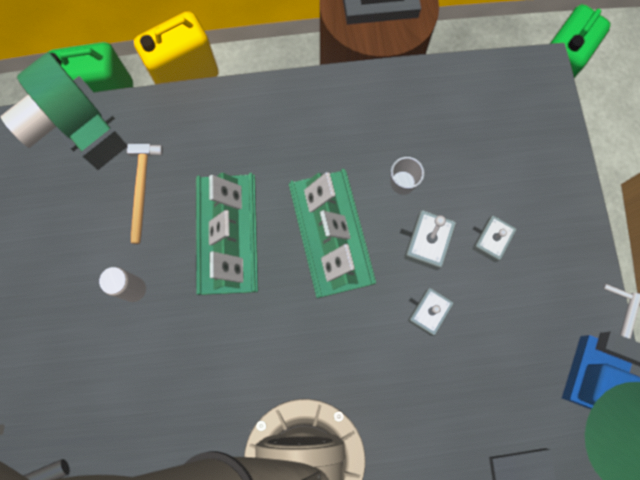

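View pics/wrist0.png

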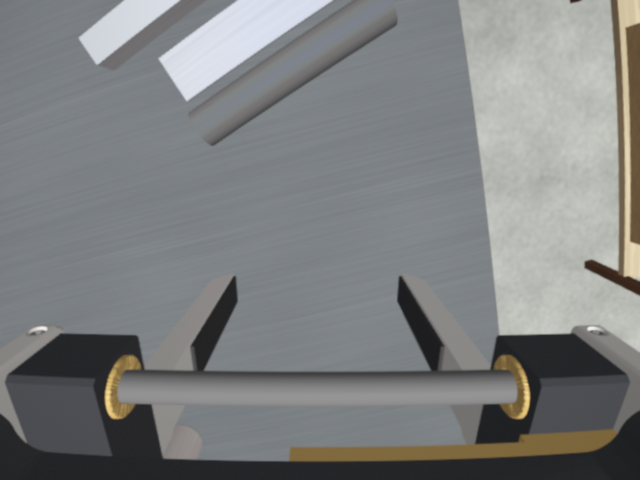

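```bash
cat > h.py <<'E'
import numpy as np, cv2
from scipy.spatial.transform import Rotation as Ro
from rig import arm
def cam(n):
    c=arm.read_camera(n); return c
def ray(c,uv):
    p=cv2.undistortPoints(np.array(uv,float).reshape(-1,1,2),c["K"],c["dist_coeffs"]).reshape(-1,2)
    d=np.c_[p,np.ones(len(p))]@c["R"]; o=-c["R"].T@c["t"]
    return o,d/np.linalg.norm(d,axis=1)[:,None]
def onz(c,uv,z):
    o,d=ray(c,uv); return o+d*((z-o[2])/d[:,2:3])
def tri(c1,u1,c2,u2):
    o1,d1=ray(c1,u1);o2,d2=ray(c2,u2);out=[]
    for a,b in zip(d1,d2):
        A=np.c_[a,-b]; s=np.linalg.lstsq(A,o2-o1,rcond=None)[0]
        p,q=o1+a*s[0],o2+b*s[1]; out.append(np.r_[(p+q)/2,np.linalg.norm(p-q)])
    return np.array(out)
def proj(c,X):
    return cv2.projectPoints(np.array(X,float).reshape(-1,1,3),cv2.Rodrigues(c["R"])[0],np.array(c["t"],float),c["K"],c["dist_coeffs"])[0].reshape(-1,2)
def rot():
    q=arm.sense()["eef_rot"]; return Ro.from_quat([q[1],q[2],q[3],q[0]]).as_matrix()
def crop(c,x0,y0,x1,y1,f,name):
    im=cv2.resize(c["color"][y0:y1,x0:x1],None,fx=f,fy=f,interpolation=cv2.INTER_CUBIC)
    cv2.imwrite("pics/"+name,im)
E
python3 - <<'E'
from h import *
print(rot().round(3))
t=cam("top");s=cam("scene")
crop(t,180,150,540,350,2.2,"t1.png"); crop(s,170,180,480,340,2.5,"s1.png")
E
```

```text
[[-0.     0.247  0.969]
 [-0.001  0.969 -0.247]
 [-1.    -0.001  0.   ]]
```

View pics/t1.png

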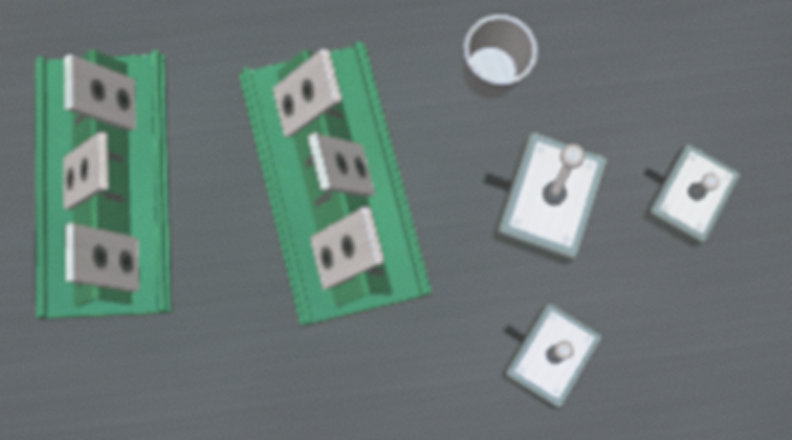

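View pics/s1.png

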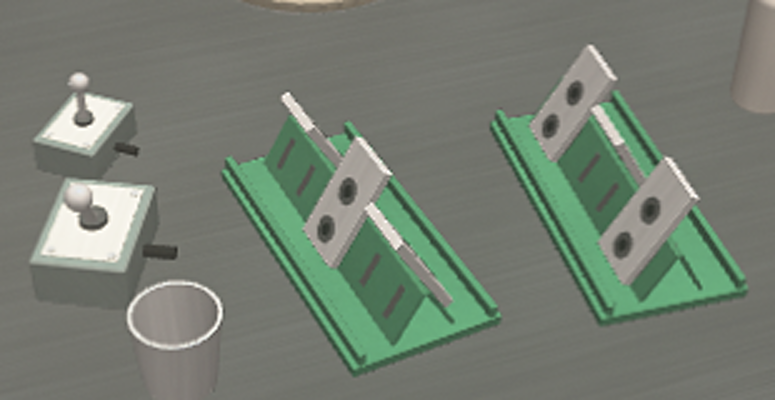

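Run:
```python
from h import *
t=cam("top");s=cam("scene")
crop(t,190,165,265,300,4.4,"t2.png"); crop(t,285,165,380,300,4.4,"t3.png")
a=cv2.imread("pics/t2.png");b=cv2.imread("pics/t3.png"); cv2.imwrite("pics/t4.png",np.hstack([a,b])); print(a.shape)
# toggle
print("ball",tri(t,[(440,221)],s,[(200.8,258.4)]))
k=np.array([(535,133),(606,158),(573,258),(498,232)])/2.2+(180,150)
P=onz(t,k,55);print(P.round(0),P.mean(0))
ks=np.array([(66,178),(158,187),(125,270),(31,262)])/2.5+(170,180)
P=onz(s,ks,55);print(P.round(0),P.mean(0))
```

```text
(594, 330, 3)
ball [[ 502.07104597 -377.25266958  107.17354873    2.53445943]]
[[ 545. -356.   55.]
 [ 507. -429.   55.]
 [ 402. -374.   55.]
 [ 440. -298.   55.]] [ 473.49972274 -364.15573748   55.        ]
[[ 412. -374.   55.]
 [ 453. -295.   55.]
 [ 553. -349.   55.]
 [ 517. -426.   55.]] [ 483.77393008 -361.11801638   55.        ]
```

View pics/t4.png

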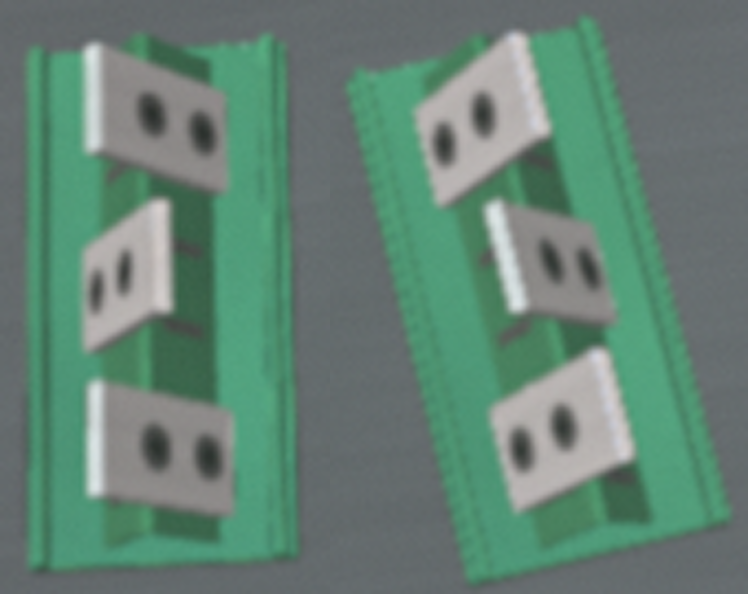

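Run:
```python
from h import *
t=cam("top")
Q={'A1':[(103,45),(103,153),(228,95),(223,190)],'A2':[(155,205),(158,312),(83,245),(87,350)],'A3':[(103,380),(101,495),(235,408),(232,515)],
'B1':[(513,37),(540,140),(415,108),(441,205)],'B2':[(502,202),(522,310),(598,222),(615,322)],'B3':[(595,352),(624,462),(490,407),(517,508)]}
for k,q in Q.items():
    q=np.array(q,float)
    off=(190,165) if k[0]=='A' else (285-75,165)
    uv=q/4.4+off
    T=onz(t,uv[:2],112.3);B=onz(t,uv[2:],17)
    tm,bm=T.mean(0),B.mean(0); e=T[0]-T[1]
    print(k,'top',tm.round(1),'bot',bm.round(1),'len',np.linalg.norm(tm-bm).round(1),'w',np.linalg.norm(e).round(1),np.linalg.norm(B[0]-B[1]).round(1),'edge ang',np.degrees(np.arctan2(e[1],e[0])).round(1),'lean ang',np.degrees(np.arctan2(*(tm-bm)[[1,0]])).round(1))
# stand base corners z=12/26
c=np.array([(30,48),(280,38),(298,558),(32,570)])/4.4+(190,165); P=onz(t,c,20); print('A',P.round(0).tolist(),P.mean(0))
c=np.array([(348,75),(587,18),(730,518),(470,580)])/4.4+(210,165); P=onz(t,c,20); print('B',P.round(0).tolist(),P.mean(0))
```

```text
A1 top [644.3 135.5 112.3] bot [642.9  83.   17. ] len 108.8 w 60.2 56.4 edge ang -4.4 lean ang 88.5
A2 top [553.6 114.5 112.3] bot [562.2 169.9  17. ] len 110.6 w 57.8 60.8 edge ang -3.3 lean ang -98.8
A3 top [462.2 150.6 112.3] bot [459.2  95.3  17. ] len 110.2 w 60.2 60.0 edge ang -5.7 lean ang 86.9
B1 top [ 616.9 -134.8  112.3] bot [614.5 -80.1  17. ] len 109.9 w 59.0 59.3 edge ang 6.9 lean ang -87.5
B2 top [ 526.9 -115.9  112.3] bot [ 535.4 -171.8   17. ] len 110.8 w 59.0 58.5 edge ang 3.1 lean ang 98.7
B3 top [ 441.2 -155.8  112.3] bot [ 437.7 -101.4   17. ] len 109.8 w 59.4 58.5 edge ang 7.0 lean ang -86.2
A [[712.0, 190.0, 20.0], [700.0, 46.0, 20.0], [401.0, 65.0, 20.0], [412.0, 211.0, 20.0]] [556.2594287  127.87286619  20.        ]
B [[667.0, -40.0, 20.0], [685.0, -180.0, 20.0], [389.0, -221.0, 20.0], [372.0, -75.0, 20.0]] [ 528.14047033 -129.0552908    20.        ]
```

```bash
cat >> h.py <<'E'
def plan(*pts):
    """pts: (x,y,z,angle_deg of tool y mod 180) ; prints shift cm in current tool axes & yaw, all relative to the current pose"""
    s=arm.sense();R=rot();p=s["tcp_pos"];a0=np.degrees(np.arctan2(R[1,1],R[0,1]))
    print("t",round(s["time_s"],2),"tcp",p.round(1),"ang",a0.round(1),"w",round(s["width"]*9.4,2),"F",s["wrist_force"].round(1),"q7",s["q"][6].round(2))
    for P in pts:
        d=R.T@(np.array(P[:3])-p)/10
        dy=(a0-P[3]+90)%180-90
        print(d.round(2),np.radians(dy).round(3))
E
python3 - <<'E'
from h import *
plan((450,340,250,37))
t=cam("top");print(onz(t,[(407,173)],80))
E
```

```text
t 0.4 tcp [166.8 654.  183.5] ang 75.7 w 9.4 F [ 0.7  0.8 -0.6] q7 -0.07
[ -6.65 -23.42  35.2 ] 0.675
[[ 635.71710989 -326.02676203   80.        ]]
```

Candidates for the switch box (top view): large box at (432,238), small ones at (500,237) and (433,311). Crop t1 shows the first is clearly largest, about 120 x 85 mm when measured, with its ball at (440,221), leaning to world +x.

send_rows --targets "-1 -2 3 0.07;-2 -5 7 0.15;-3 -8 11 0.22;-4 -10.5 15.5 0.3;-5 -13 20 0.38;-6 -15.5 24 0.46;-6.6 -18 28 0.54;-6.6 -20.5 31.5 0.61;-6.6 -22.5 34 0.66;-6.6 -23.4 35.2 0.675" --fingers 0

```text
time_s: 1.28
tcp_pos: [440.4, 351.6, 249.5]
eef_rot: [0.632, 0.317, 0.632, -0.316]
wrist_force: [0.6, 0.6, -0.5]
width: 0.329
```

Run:
```python
from h import *
plan((560,-30,230,0),(540,-396,230,-28),(540,-396,103,-28))
```

```text
t 1.28 tcp [440.4 351.6 249.5] ang 36.8 w 3.1 F [ 0.6  0.6 -0.5] q7 -0.07
[  1.92 -13.3   37.71] 0.643
[  1.89 -36.83  65.81] 1.131
[ 14.59 -36.85  65.82] 1.131
```

send_rows --targets "0.5 -1.3 3.6 0.07;1 -2.6 7.2 0.13;1.5 -4 10.8 0.19;1.9 -5.3 14.5 0.26;1.9 -6.6 18 0.32;1.9 -8 21.7 0.39;1.9 -9.3 25.3 0.45;1.9 -10.6 29 0.51;1.9 -12 32.5 0.58;1.9 -13.4 36.2 0.645"

```text
time_s: 2.12
tcp_pos: [550.3, -18.2, 230.2]
eef_rot: [0.499, 0.501, 0.499, -0.5]
wrist_force: [0.2, 1.0, -0.6]
width: 0.004
```

Run:
```python
from h import *
plan((540,-396,230,-28),(540,-396,103,-28))
```

```text
t 2.12 tcp [550.3 -18.2 230.2] ang -0.1 w 0.03 F [ 0.2  1.  -0.6] q7 0.07
[ 0.   -0.95 37.78] 0.487
[12.7  -0.96 37.79] 0.487
```

send_rows --targets "0 -0.2 4 0.05;0 -0.4 8 0.1;0 -0.6 12 0.16;0 -0.8 16 0.21;0 -1 20 0.27;0 -1.2 24 0.32;0 -1.5 28 0.38;0 -1.8 32 0.43;0 -2 35 0.47;0 -2 36.6 0.489"

```text
time_s: 2.95
tcp_pos: [528.8, -386.8, 230.0]
eef_rot: [-0.363, -0.607, -0.362, 0.608]
wrist_force: [-0.2, -0.1, 0.4]
width: 0.004
```

Run:
```python
from h import *
plan((540,-396,103,-28))
c=cam("wrist"); cv2.imwrite("pics/w1.png",c["color"])
```

```text
t 2.95 tcp [ 528.8 -386.8  230. ] ang -28.3 w 0.04 F [-0.2 -0.1  0.4] q7 0.37
[12.7   1.42  0.26] -0.005
```

View pics/w1.png

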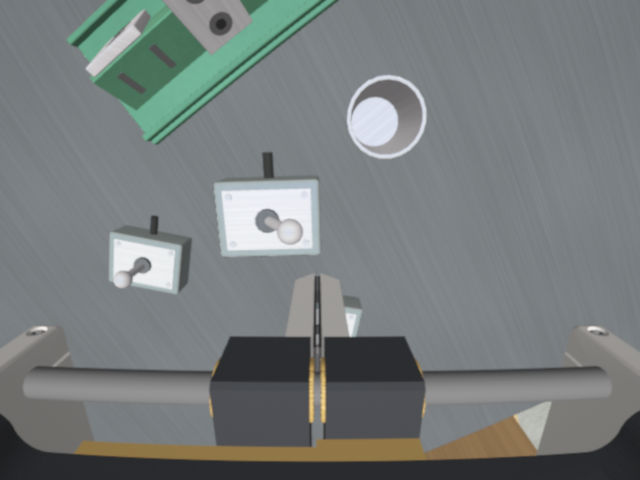

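Run:
```python
from h import *
plan((540,-396,103,-28))
c=cam("wrist")
P=onz(c,[(215,183),(319,178),(321,254),(223,257)],55);print(P.round(1),P.mean(0));print(onz(c,[(290,232)],109),onz(c,[(267,221)],58))
```

```text
t 3.0 tcp [ 528.6 -388.2  229.9] ang -28.4 w 0.03 F [-2.7 -0.1 -2.1] q7 0.37
[12.69  1.37  0.11] -0.007
[[ 445.6 -300.2   55. ]
 [ 550.6 -351.1   55. ]
 [ 510.4 -430.8   55. ]
 [ 405.7 -378.5   55. ]] [ 478.08212791 -365.14920191   55.        ]
[[ 502.31692729 -378.97274875  109.        ]] [[ 475.37617103 -365.34913954   58.        ]]
```

send_rows --targets "0 0.5 0 0;0 1 0 0;1 1.4 0 0;3 1.4 0 0;6 1.4 0 0;9 1.4 0 0;11 1.4 0 0;12.7 1.4 0 0;12.7 1.4 0 0;12.7 1.4 0 0"

```text
time_s: 3.88
tcp_pos: [543.0, -388.2, 102.2]
eef_rot: [-0.364, -0.605, -0.365, 0.606]
wrist_force: [-0.0, -1.1, 1.3]
width: 0.004
```

Run:
```python
from h import *
plan((480,-365.5,103,-28),(478-.0,-363,103,-28))
```

```text
t 3.88 tcp [ 543.  -388.2  102.2] ang -27.9 w 0.04 F [-0.  -1.1  1.3] q7 0.45
[-0.07 -6.63  0.94] 0.002
[-0.07 -6.92  0.81] 0.002
```

send_rows --targets "0 -0.3 0.9 0;0 -1.2 0.9 0;0 -2.4 0.9 0;0 -3.6 0.9 0;0 -4.8 0.9 0;0 -6 0.9 0;0 -6.8 0.9 0;0 -6.8 0.9 0;0 -5.5 0.9 0;-4 -5 0.9 0"

```text
time_s: 4.72
tcp_pos: [493.5, -371.5, 138.5]
eef_rot: [-0.363, -0.604, -0.367, 0.607]
wrist_force: [0.7, 1.0, -0.8]
width: 0.004
```

Run:
```python
from h import *
plan((560,-396,103,-28))
c=cam("top");crop(c,380,180,540,340,3,"t5.png")
c=cam("scene");crop(c,100,190,260,350,3,"s5.png")
cv2.imwrite("pics/a5.png",np.hstack([cv2.imread("pics/t5.png")[:400,:400],cv2.imread("pics/s5.png")[:400,:400]]))
```

```text
t 4.72 tcp [ 493.5 -371.5  138.5] ang -27.9 w 0.04 F [ 0.7  1.  -0.8] q7 0.43
[ 3.5   7.05 -0.94] 0.002
```

View pics/a5.png

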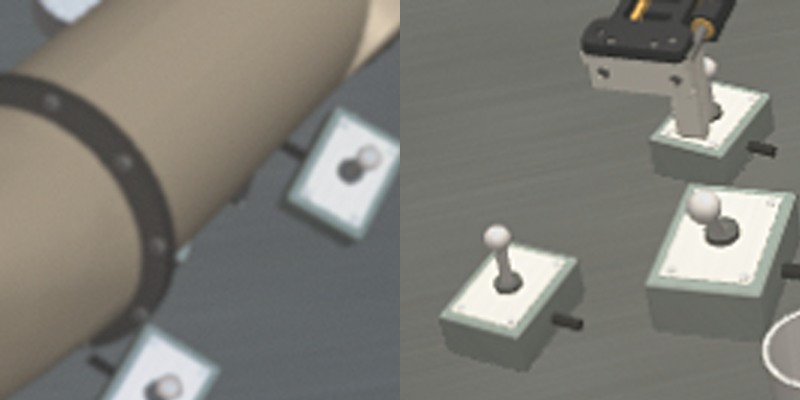

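Run:
```python
from h import *
c=cam("scene"); s=arm.sense()
print(proj(c,[s["tcp_pos"],[502,-378,107],[478,-364,55],[452,-350,109.4]]))
w=cam("wrist"); cv2.imwrite("pics/w5.png",w["color"]);crop(c,100,190,260,350,3.7,"s6.png")
```

```text
[[198.70947809 243.06979024]
 [199.88750578 258.45336236]
 [206.37509513 267.82710077]
 [207.66440373 241.40663535]]
```

View pics/w5.png

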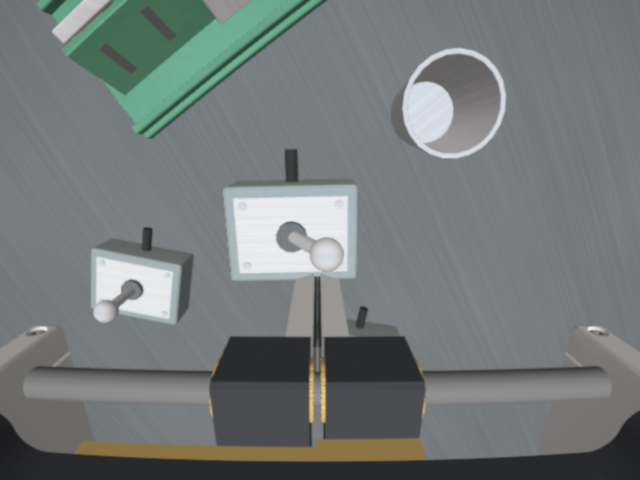

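View pics/s6.png

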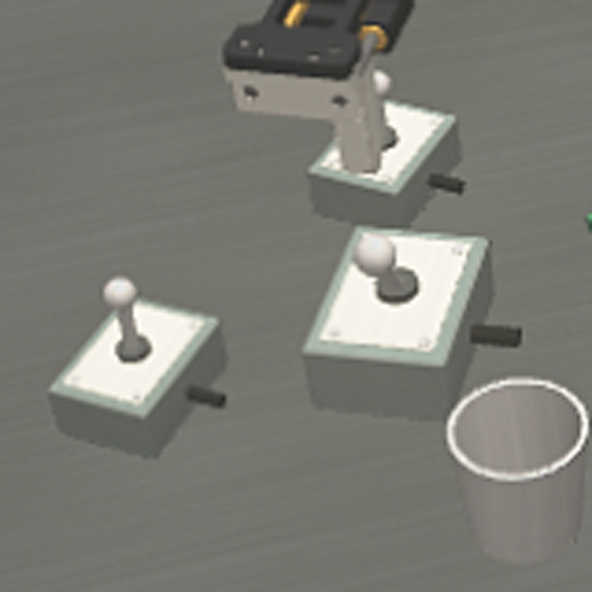

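Run:
```python
from h import *
w=cam("wrist"); s=arm.sense();R=rot();p=s["tcp_pos"]
pts=[p,p+R[:,0]*8,p-R[:,0]*11]
print(proj(w,pts)); print(onz(w,[(327,254)],109), p, "campos",-w["R"].T@w["t"], "cam in tool",R.T@(-w["R"].T@w["t"]-p)); print((w["R"]@R).round(3))
```

```text
[[317.12629624 273.84161005]
 [317.08578921 269.31655726]
 [317.18686353 280.60707166]]
[[ 502.31949174 -375.57943477  109.        ]] [ 494.78940529 -373.76398973  143.14950699] campos [ 532.83990669 -300.22769113  345.71216623] cam in tool [-202.54875681   -0.6776692   -82.82874299]
[[-0.003  1.     0.   ]
 [-0.282 -0.001  0.959]
 [ 0.959  0.003  0.282]]
```

Run:
```python
from h import *
w=cam("wrist"); s=cam("scene");R=rot();p=arm.sense()["tcp_pos"]
crop(s,150,170,250,260,7,"s7.png"); crop(w,260,230,380,350,5,"w7.png")
P=tri(w,[(318,277)],s,[(197,236)]);print(P,p,R.T@(P[0,:3]-p))
print(proj(s,[p,p+R[:,0]*8,p-R[:,0]*30,p-R[:,0]*67]))
```

```text
[[ 495.30141023 -372.60350097  161.69070464    9.03002885]] [ 494.23012985 -373.34214975  142.37908111] [-19.31183288   0.58688987  -1.15789379]
[[199.52519119 243.47228766]
 [199.92819329 246.30360135]
 [197.99069399 232.65057666]
 [196.04660848 218.84545881]]
```

View pics/s7.png

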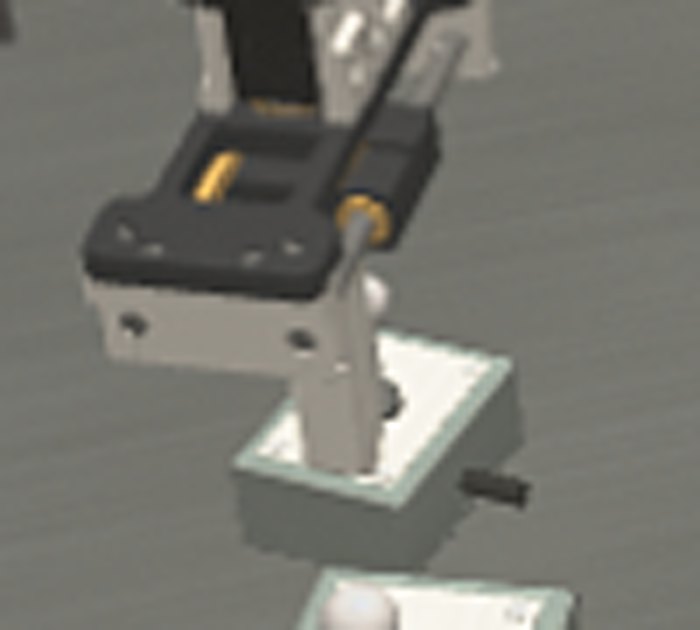

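View pics/w7.png

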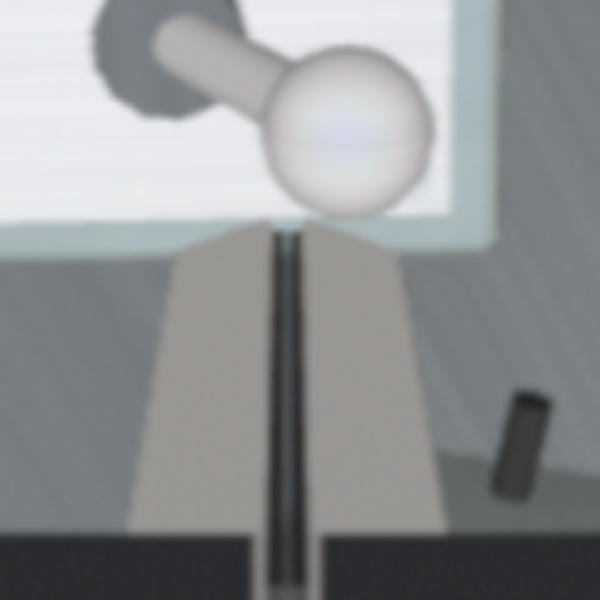

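send_rows --targets "0 1.5 0 0;0 3.5 0 0;0 5.2 0 0;1.5 5.2 0 0;3.5 5.2 0 0;5.5 5.2 0 0;6.4 5.2 0 0;6.4 5.2 0 0;6.4 5.2 0 0;6.4 5.2 0 0"

```text
time_s: 5.9
tcp_pos: [540.6, -398.4, 79.8]
eef_rot: [0.365, 0.606, 0.364, -0.606]
wrist_force: [-0.3, -0.7, -0.3]
width: 0.006
```

Run:
```python
from h import *
plan((480,-365.5,78,-28))
w=cam("wrist"); crop(w,200,180,360,340,3.7,"w8.png")
s=cam("scene"); crop(s,150,200,250,300,5.9,"s8.png");cv2.imwrite("pics/a8.png",np.hstack([cv2.imread("pics/w8.png")[:590,:400],cv2.imread("pics/s8.png")[:,:400]][0:1]+[cv2.imread("pics/s8.png")[:590,:400]]))if 0 else 0
```

```text
t 5.9 tcp [ 540.6 -398.4   79.8] ang -28.0 w 0.06 F [-0.3 -0.7 -0.3] q7 0.48
[ 0.17 -6.89 -0.07] 0.0
```

View pics/s8.png

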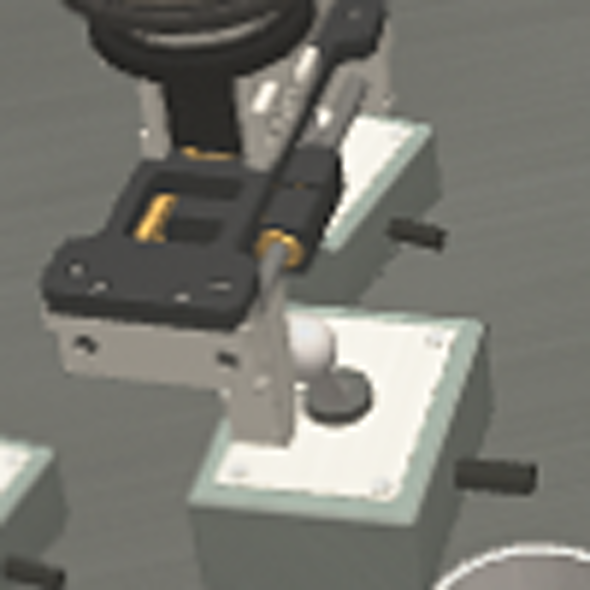

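View pics/w8.png

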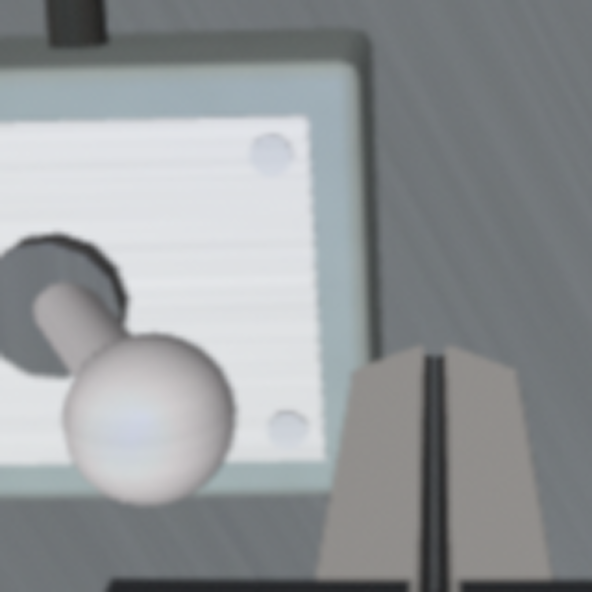

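send_rows --targets "0 -0.8 0 0;0 -1.8 0 0;0 -3 0 0;0 -4.2 0 0;0 -5.4 0 0;0 -6.4 0 0;0 -6.9 0 0;0 -6.9 0 0;0 -5.8 0 0;0 -4 0 0"

```text
time_s: 6.83
tcp_pos: [504.9, -379.0, 79.3]
eef_rot: [0.364, 0.606, 0.364, -0.606]
wrist_force: [1.3, -0.5, 0.8]
width: 0.005
```

Run:
```python
from h import *
plan((480,-365.5,78,-28))
s=cam("scene"); crop(s,150,200,250,300,5.9,"s9.png")
```

```text
t 6.83 tcp [ 504.9 -379.    79.3] ang -28.0 w 0.05 F [ 1.3 -0.5  0.8] q7 0.49
[ 0.13 -2.83 -0.02] 0.0
```

View pics/s9.png

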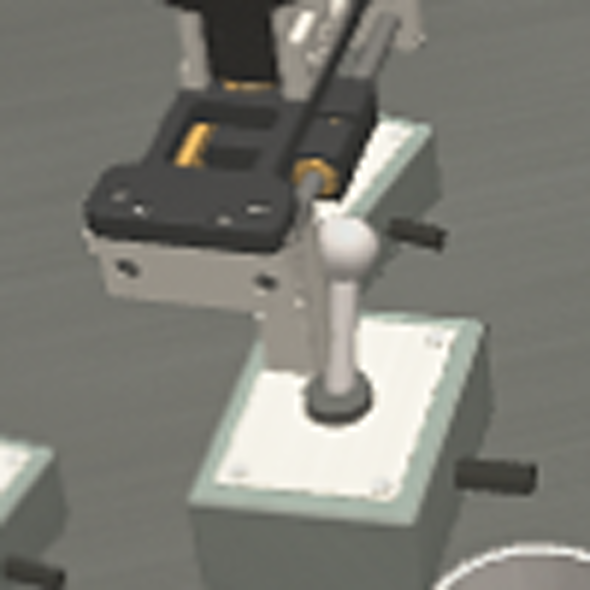

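```bash
cat >> h.py <<'E'
# plates: outer-face top/bottom edge mids (world)
PL={'A1':([644.3,135.5],[642.9,83.0]),'A2':([553.6,114.5],[562.2,169.9]),'A3':([462.2,150.6],[459.2,95.3]),
'B1':([616.9,-134.8],[614.5,-80.1]),'B2':([526.9,-115.9],[535.4,-171.8]),'B3':([441.2,-155.8],[437.7,-101.4])}
ANG={'A':-3.9,'B':7.3}; CEN={'A':np.array([556,128.]),'B':np.array([528,-129.])}
TIPOFF=26.
def grasp(k,zt=57):
    a=np.radians(ANG[k[0]]); n=np.array([-np.sin(a),np.cos(a)]); u=np.array([np.cos(a),np.sin(a)])
    T,B=map(np.array,PL[k]); zg=zt+11+TIPOFF
    f=(zg+2.5-17)/95.3; g=B+(T-B)*f
    side=np.sign((B-CEN[k[0]])@n)   # plate's present side along n
    g=g-n*side*4.3
    lu,ln=(g-CEN[k[0]])@u,(g-CEN[k[0]])@n
    return g,side,lu,ln,(B-CEN[k[0]])@n
def loc(k,lu,ln):
    a=np.radians(ANG[k]); return CEN[k]+np.array([-np.sin(a),np.cos(a)])*ln+np.array([np.cos(a),np.sin(a)])*lu
E
python3 - <<'E'
from h import *
for k in PL: print(k,[np.round(v,1) for v in grasp(k)])
g=grasp('B1')[0]
plan((490,-370,200,-10),(g[0],g[1],160,7.3),(g[0],g[1],57,7.3))
E
```

```text
A1 [array([644.4, 131.1]), np.float64(-1.0), np.float64(87.9), np.float64(9.1), np.float64(-39.0)]
A2 [array([554.7, 119.4]), np.float64(1.0), np.float64(-0.7), np.float64(-8.7), np.float64(42.2)]
A3 [array([462. , 145.7]), np.float64(-1.0), np.float64(-95.0), np.float64(11.3), np.float64(-39.2)]
B1 [array([ 617., -130.]), np.float64(1.0), np.float64(88.2), np.float64(-12.3), np.float64(37.5)]
B2 [array([ 527.8, -120.9]), np.float64(-1.0), np.float64(0.8), np.float64(8.1), np.float64(-43.4)]
B3 [array([ 441.2, -151. ]), np.float64(1.0), np.float64(-88.9), np.float64(-10.8), np.float64(38.9)]
t 6.88 tcp [ 508.8 -380.3   79.3] ang -27.9 w 0.06 F [ 0.5  1.  -0.4] q7 0.49
[-12.07  -2.11  -0.03] -0.312
[ -8.08  -2.11 -27.19] -0.614
[  2.22  -2.13 -27.19] -0.614
```

send_rows --targets "-3 0 0 0;-6 0 0 0;-9 -0.3 -1 -0.05;-11 -0.8 -4 -0.11;-11 -1.1 -8 -0.2;-11 -1.4 -12 -0.3;-11 -1.7 -16 -0.4;-11 -2 -20 -0.5;-10 -2.1 -24 -0.57;-9.5 -2.1 -27.2 -0.614" --fingers 7.4 --squeeze 15

```text
time_s: 7.72
tcp_pos: [615.5, -125.5, 173.6]
eef_rot: [0.532, 0.466, 0.532, -0.465]
wrist_force: [0.7, -1.2, -0.0]
width: 0.675
```

```bash
sed -i "s/\[556,128.\]/[556.1,129.5]/;s/\[528,-129.\]/[528.3,-131.6]/" h.py
python3 - <<'E'
from h import *
g=grasp('B1');print(g)
w=cam("wrist"); cv2.imwrite("pics/w10.png",w["color"])
plan((*g[0],130,7.3),(*g[0],57,7.3))
E
```

```text
(array([ 617.04847645, -129.99631085]), np.float64(1.0), np.float64(88.23289271660072), np.float64(-9.686100065009734), np.float64(40.12959453195011))
t 7.77 tcp [ 617.9 -119.2  172.2] ang 8.1 w 6.76 F [ 2.3  7.3 -1.5] q7 0.5
[ 4.21 -0.24  1.07] 0.013
[11.51 -0.24  1.09] 0.013
```

View pics/w10.png

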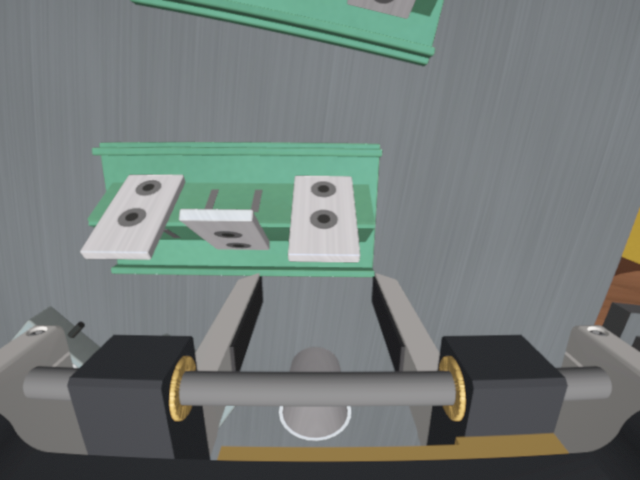

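Run:
```python
from h import *
w=cam("wrist"); print(onz(w,[(291,252),(358,252)],112.3), onz(w,[(295,177),(353,177)],17))
g=grasp('B1')
plan((*g[0],130,7.3),(*g[0],57,7.3))
```

```text
[[ 596.99383859 -126.30243352  112.3       ]
 [ 651.53822968 -118.61757424  112.3       ]] [[588.10679892 -75.58652946  17.        ]
 [648.61854983 -67.01418179  17.        ]]
t 7.82 tcp [ 616.4 -122.6  172.5] ang 7.8 w 7.16 F [-0.3 -0.6 -0.8] q7 0.5
[ 4.25 -0.04  0.75] 0.008
[11.55 -0.03  0.76] 0.008
```

send_rows --targets "1 0 0.7 0;2 0 0.7 0;2.5 0 0.7 0;2.5 0 0.7 0;2.5 0 0.7 0;2.5 0 0.7 0;2.5 0 0.7 0;2.5 0 0.7 0;2.5 0 0.7 0;2.5 0 0.7 0"

```text
time_s: 8.65
tcp_pos: [615.0, -136.1, 149.1]
eef_rot: [0.531, 0.468, 0.53, -0.467]
wrist_force: [0.0, 0.8, -0.1]
width: 0.788
```

Run:
```python
from h import *
w=cam("wrist"); cv2.imwrite("pics/w11.png",w["color"])
g=grasp('B1')
print(arm.sense()["joint_velocities"].round(3))
plan((*g[0],130,7.3),(*g[0],57,7.3)); print(w["R"],w["t"])
s=cam("scene");crop(s,350,170,480,310,4,"s11.png")
```

```text
[-0.001  0.002 -0.002  0.     0.001 -0.001 -0.001]
t 8.7 tcp [ 615.  -136.1  149. ] ang 7.2 w 7.38 F [ 0.   0.3 -0.4] q7 0.52
[ 1.9   0.28 -0.58] -0.001
[ 9.2   0.27 -0.58] -0.001
[[ 0.99210216  0.12542659  0.00121488]
 [ 0.11996282 -0.95162462  0.2828772 ]
 [ 0.03663644 -0.28049734 -0.95915537]] [-592.91875996 -222.37411073  299.35857983]
```

View pics/w11.png

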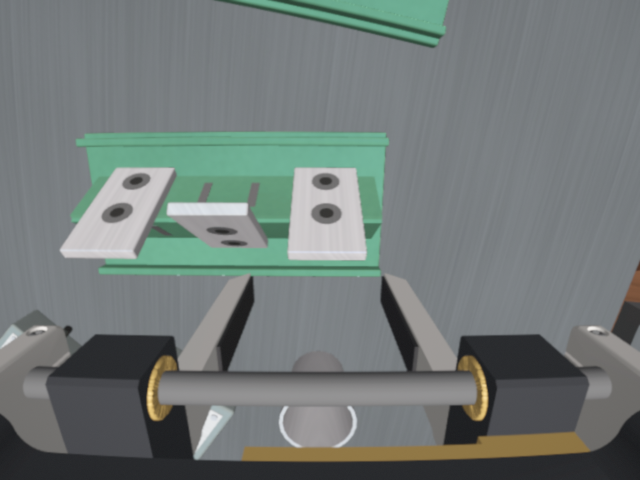

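View pics/s11.png

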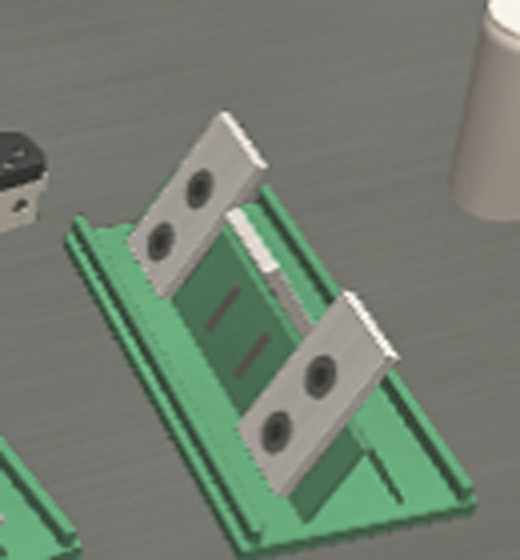

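Run:
```python
from h import *
w=cam("wrist"); P=onz(w,[(290,250),(365,250)],112.3);Q=onz(w,[(296,168),(357,168)],17)
print(P,Q,P.mean(0),Q.mean(0),np.linalg.norm(P[0]-P[1]),np.linalg.norm(Q[0]-Q[1]),np.linalg.norm(P.mean(0)-Q.mean(0)))
crop(w,60,120,400,300,2.3,"w12.png")
s=cam("scene");crop(s,240,170,380,310,4,"s12.png")
```

```text
[[ 594.03551501 -133.60368057  112.3       ]
 [ 649.71364306 -126.58980669  112.3       ]] [[587.1586513  -81.07287302  17.        ]
 [646.36203821 -73.55160427  17.        ]] [ 621.87457904 -130.09674363  112.3       ] [616.76034475 -77.31223864  17.        ] 56.11816434676383 59.679230099020366 109.06167685716773
```

View pics/w12.png

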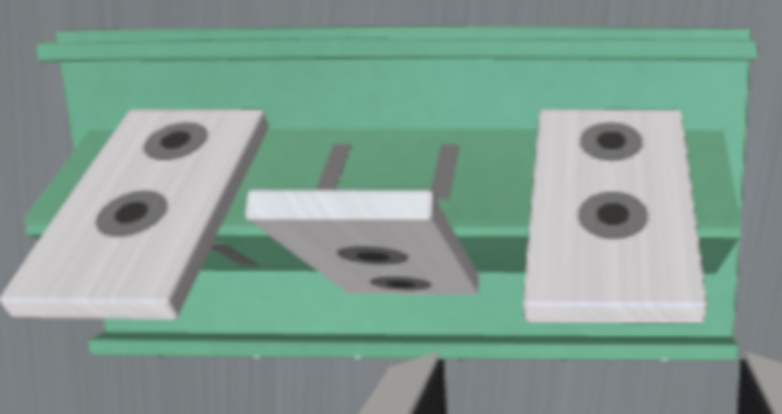

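View pics/s12.png

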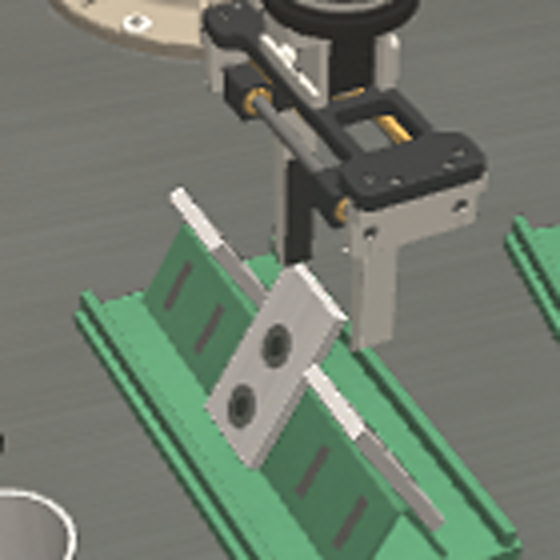

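Run:
```python
from h import *
s=cam("scene");w=cam("wrist");R=rot();p=arm.sense()["tcp_pos"]
for x in (8,-11,-18,-30,-40): print(x,proj(s,[p+R[:,0]*x])[0].round(1),proj(s,[p+R[:,0]*x+R[:,1]*(40+s0) for s0 in (3.5,)]+[p+R[:,0]*x-R[:,1]*43.5]).round(1).tolist(),proj(w,[p+R[:,0]*x])[0].round(1))
```

```text
8 [321.2 255.4] [[330.9, 267.7], [312.0, 243.8]] [317.5 270.6]
-11 [321.4 248.6] [[331.2, 260.8], [312.1, 237.0]] [317.6 282. ]
-18 [321.5 246. ] [[331.3, 258.2], [312.1, 234.4]] [317.7 286.7]
-30 [321.6 241.6] [[331.5, 253.8], [312.2, 230.0]] [317.7 295.6]
-40 [321.7 237.9] [[331.7, 250.0], [312.3, 226.3]] [317.8 303.9]
```

```bash
sed -i "s/'B1':(\[616.9,-134.8\],\[614.5,-80.1\])/'B1':([619.4,-132.4],[615.6,-78.7])/" h.py
python3 - <<'E'
from h import *
g=grasp('B1');print(g)
plan((*g[0],57,7.3))
E
```

```text
(array([ 619.31636732, -127.76210308]), np.float64(1.0), np.float64(90.76628980306856), np.float64(-7.758170465227355), np.float64(41.378475682114654))
t 8.95 tcp [ 615.  -136.1  148.9] ang 7.2 w 7.39 F [-0.5  0.3  0.2] q7 0.52
[ 9.19  0.53 -0.77] -0.001
```

send_rows --targets "1 0.5 -0.8 0;2.5 0.5 -0.8 0;4 0.5 -0.8 0;5.5 0.5 -0.8 0;6.8 0.5 -0.8 0;7.8 0.5 -0.8 0;8.6 0.5 -0.8 0;9.2 0.5 -0.8 0;9.2 0.5 -0.8 0;9.2 0.5 -0.8 0"

```text
time_s: 9.78
tcp_pos: [619.0, -127.7, 56.9]
eef_rot: [0.53, 0.468, 0.53, -0.468]
wrist_force: [0.7, 0.1, 0.4]
width: 0.787
```

Run:
```python
from h import *
g=grasp('B1')
plan((*g[0],57,7.3))
w=cam("wrist"); cv2.imwrite("pics/w13.png",w["color"])
s=cam("scene");crop(s,240,170,380,310,4,"s13.png")
```

```text
t 9.78 tcp [ 619.  -127.7   56.9] ang 7.2 w 7.4 F [0.7 0.1 0.4] q7 0.57
[-0.01  0.03  0.01] -0.002
```

View pics/w13.png

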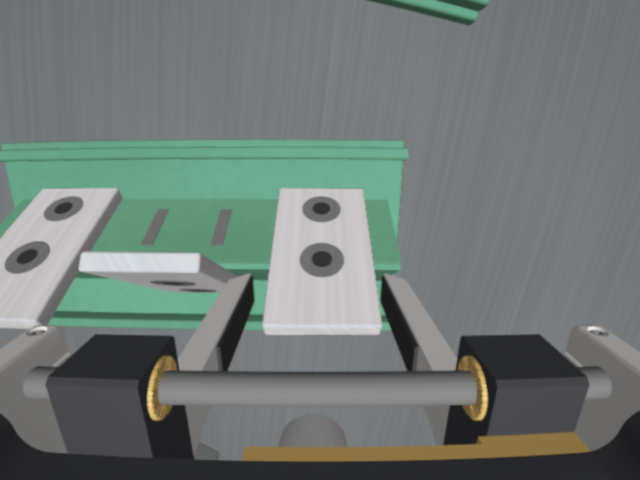

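View pics/s13.png

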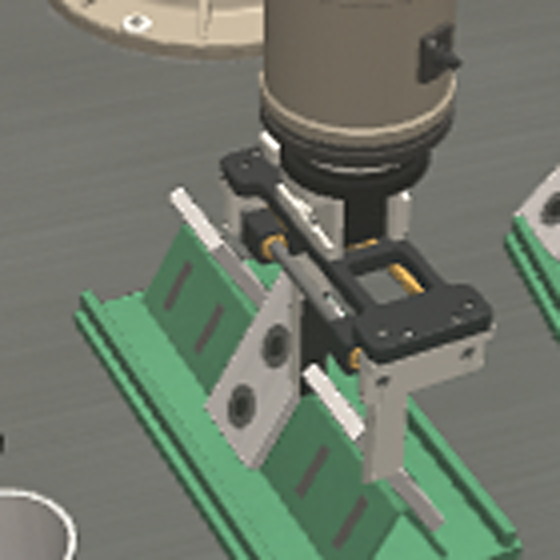

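send_rows --targets "0 0 0 0;0 0 0 0;0 0 0 0;0 0 0 0;0 0 0 0;0 0 0 0;-0.7 0 0 0;-1.6 0 0 0;-2.5 0 0 0;-3.4 0 0 0" --fingers 4 --squeeze 15

```text
time_s: 10.72
tcp_pos: [618.8, -127.6, 91.9]
eef_rot: [0.53, 0.468, 0.53, -0.468]
wrist_force: [0.3, 0.6, -3.5]
width: 0.64
```

Run:
```python
from h import *
plan((620,-127.7,145,7.3))
w=cam("wrist"); cv2.imwrite("pics/w14.png",w["color"])
s=cam("scene");crop(s,240,170,380,310,4,"s14.png")
```

```text
t 10.72 tcp [ 618.8 -127.6   91.9] ang 7.2 w 6.01 F [ 0.3  0.6 -3.5] q7 0.55
[-5.31  0.11  0.02] -0.002
```

View pics/w14.png

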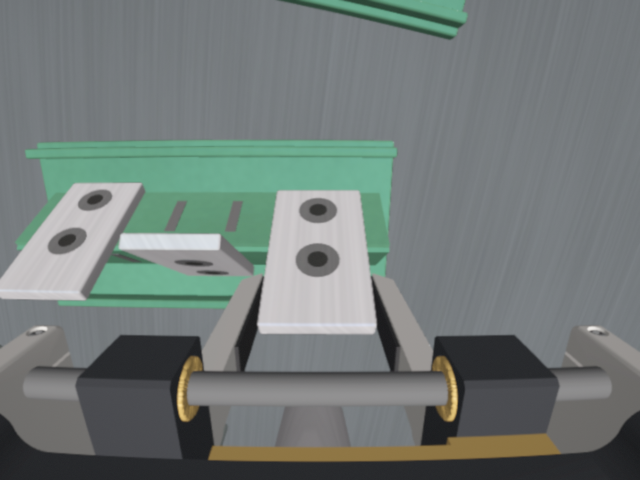

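View pics/s14.png

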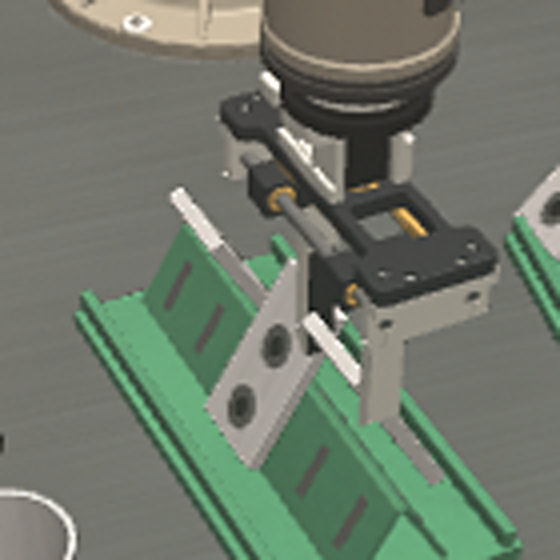

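send_rows --targets "-2 0 0 0;-4.5 0 0 0;-6 0 1.5 0;-6 0 4 0;-6 0 6.5 0;-6 0 8 0;-5 0 8 0;-3 0 8 0;-1 0 8 0;1 0 8 0"

```text
time_s: 11.65
tcp_pos: [628.8, -206.4, 79.7]
eef_rot: [0.53, 0.468, 0.531, -0.467]
wrist_force: [0.3, -0.6, -3.0]
width: 0.636
```

Run:
```python
from h import *
plan((620,-127.7,145,7.3))
p=arm.sense()["tcp_pos"][:2]-CEN['B']; a=np.radians(7.3); print("ln",p@[-np.sin(a),np.cos(a)],"lu",p@[np.cos(a),np.sin(a)])
w=cam("wrist"); cv2.imwrite("pics/w15.png",w["color"])
s=cam("scene");crop(s,240,170,380,310,4,"s15.png")
```

```text
t 11.65 tcp [ 628.8 -206.4   79.7] ang 7.2 w 5.98 F [ 0.3 -0.6 -3. ] q7 0.68
[-6.53  0.11 -7.92] -0.001
ln -86.92136574873608 lu 90.21651594853755
```

View pics/w15.png

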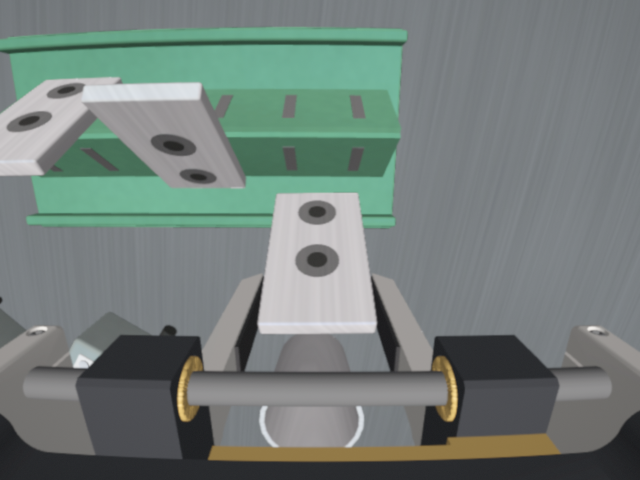

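View pics/s15.png

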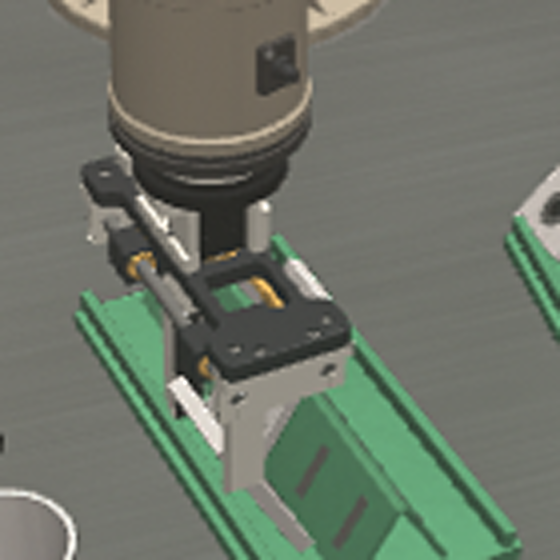

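send_rows --targets "1.2 0 0 0;2.2 0 0 0;2.2 0 0 0;1.85 0 -0.7 0;1.5 0 -1.45 0;1.3 0 -2.2 0;1.1 0 -3 0;1 0 -3.8 0;1 0 -4.6 0;1 0 -4.6 0"

```text
time_s: 12.58
tcp_pos: [623.8, -159.0, 71.7]
eef_rot: [0.531, 0.468, 0.531, -0.467]
wrist_force: [1.4, -1.8, -1.4]
width: 0.637
```

```bash
cat >> h.py <<'E'
def here(k):
    s=arm.sense();p=s["tcp_pos"];v=p[:2]-CEN[k];a=np.radians(ANG[k])
    print("lu",round(v@[np.cos(a),np.sin(a)],1),"ln",round(v@[-np.sin(a),np.cos(a)],1),"z",p[2].round(1),"F",s["wrist_force"].round(1),"w",round(s["width"]*94,1),"t",round(s["time_s"],2),"ang",np.degrees(np.arctan2(rot()[1,1],rot()[0,1])).round(1))
def snap(n,cams="ws",k='B'):
    out=[]
    for c in cams:
        if c=='w': im=cv2.resize(cam("wrist")["color"],(400,300))
        elif c=='s':
            x=240 if k=='B' else 350
            im=cv2.resize(cam("scene")["color"][180:300,x:x+160],(400,300),interpolation=cv2.INTER_CUBIC)
        elif c=='t':
            x=285 if k=='B' else 170
            im=cv2.resize(cam("top")["color"][160:310,x-20:x+180],(400,300),interpolation=cv2.INTER_CUBIC)
        out.append(im)
    cv2.imwrite("pics/"+n,np.hstack(out))
E
python3 - <<'E'
from h import *
here('B');snap("c1.png")
E
```

```text
lu 91.2 ln -39.4 z 71.7 F [ 1.4 -1.8 -1.4] w 59.8 t 12.58 ang 7.3
```

View pics/c1.png

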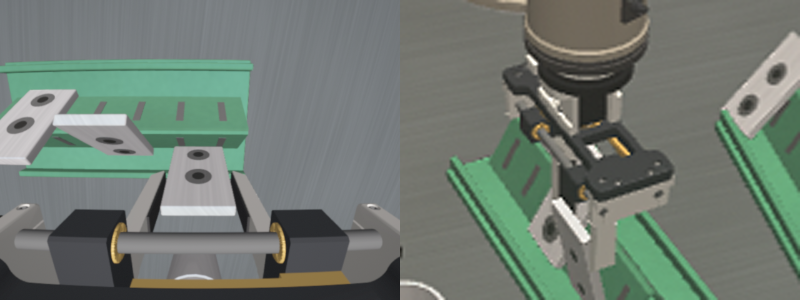

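send_rows --targets "0 0 -0.8 0;0.15 0 -1.6 0;0.3 0 -2.4 0;0.4 0 -2.8 0;0.55 0 -3.15 0;0.7 0 -3.5 0;0.85 0 -3.9 0;1.1 0 -4.3 0;1.1 0 -4.3 0;1.1 0 -4.3 0"

```text
time_s: 13.52
tcp_pos: [618.2, -117.7, 60.3]
eef_rot: [0.531, 0.468, 0.531, -0.467]
wrist_force: [-1.2, 2.2, 7.5]
width: 0.631
```

Run:
```python
from h import *
here('B');snap("c2.png")
```

```text
lu 90.9 ln 2.4 z 60.3 F [-1.2  2.2  7.5] w 59.3 t 13.52 ang 7.2
```

View pics/c2.png

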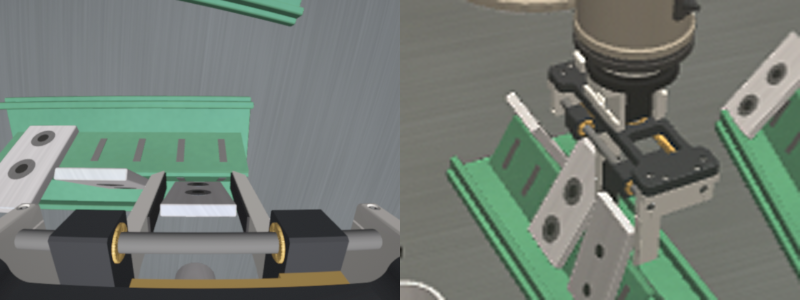

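send_rows --targets "0 0 -0.2 0;0 0 -0.2 0;0 0 -0.2 0;0 0 -0.2 0;0 0 -0.2 0;0 0 -0.2 0;-1.5 0 -0.2 0;-4 0 -0.2 0;-7 0 -0.2 0;-9 0 -0.2 0" --fingers 7.4

```text
time_s: 14.45
tcp_pos: [617.9, -117.1, 152.0]
eef_rot: [0.531, 0.468, 0.53, -0.468]
wrist_force: [-0.0, 0.2, 1.0]
width: 0.79
```

Run:
```python
from h import *
here('B');snap("c3.png")
for k in PL:print(k,[np.round(v,1) for v in grasp(k)])
plan((*grasp('B2')[0],150,7.3))
w=cam("wrist"); cv2.imwrite("pics/w16.png",w["color"])
```

```text
lu 90.7 ln 3.0 z 152.0 F [-0.   0.2  1. ] w 74.3 t 14.45 ang 7.2
A1 [array([644.4, 131.1]), np.float64(-1.0), np.float64(87.9), np.float64(7.6), np.float64(-40.5)]
A2 [array([554.7, 119.4]), np.float64(1.0), np.float64(-0.7), np.float64(-10.2), np.float64(40.7)]
A3 [array([462. , 145.7]), np.float64(-1.0), np.float64(-95.0), np.float64(9.8), np.float64(-40.7)]
B1 [array([ 619.3, -127.8]), np.float64(1.0), np.float64(90.8), np.float64(-7.8), np.float64(41.4)]
B2 [array([ 527.8, -120.9]), np.float64(-1.0), np.float64(0.8), np.float64(10.7), np.float64(-40.8)]
B3 [array([ 441.2, -151. ]), np.float64(1.0), np.float64(-88.9), np.float64(-8.2), np.float64(41.5)]
t 14.55 tcp [ 619.3 -117.2  153.2] ang 7.2 w 7.42 F [ 0.9 -0.   0.3] q7 0.5
[ 0.28 -9.13 -0.78] -0.002
```

View pics/c3.png

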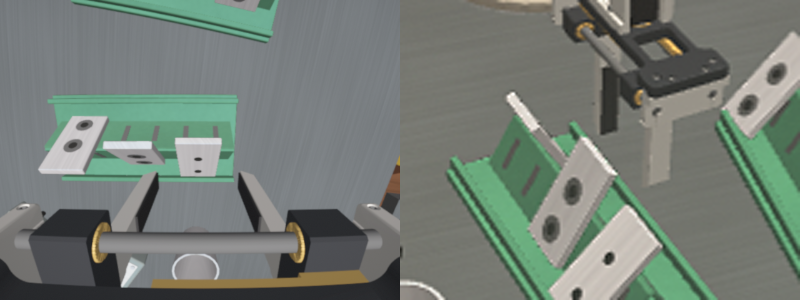

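View pics/w16.png

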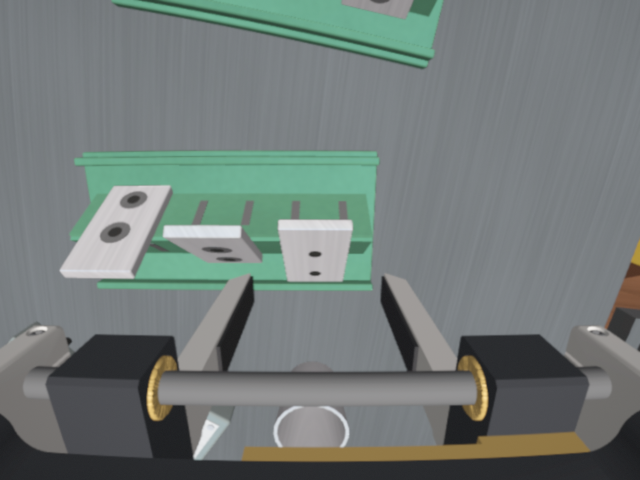

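Run:
```python
from h import *
w=cam("wrist"); 
a=np.radians(7.3);u=np.array([np.cos(a),np.sin(a)]);n=np.array([-u[1],u[0]])
for q,z in ([(173,236),(241,235)],112.3),([(197,262),(263,262)],17),([(80,270),(143,270)],112.3),([(116,188),(172,188)],17):
    P=onz(w,q,z)[:,:2]-CEN['B'];print((P@u).round(1),(P@n).round(1),(P@u).mean())
s=grasp('B2');plan((*loc('B',s[2]+2,9.6),57,7.3))
```

```text
[-17.2  34.4] [18.9 19.5] 8.56605954710916
[-37.3  33.8] [-37.1 -37.1] -1.7424902564453362
[-96.3 -44.6] [-8.8 -8.6] -70.45850759023804
[-113.2  -54.8] [43.  42.3] -83.96520006853517
t 14.65 tcp [ 617.7 -116.5  150. ] ang 7.2 w 7.37 F [-0.3 -0.2 -0.3] q7 0.5
[ 9.29 -8.78 -0.59] -0.001
```

send_rows --targets "0 -2 0 0;0 -5 -0.3 0;0 -8 -0.6 0;1 -8.8 -0.6 0;2.5 -8.8 -0.6 0;3 -8.8 -0.6 0;3 -8.8 -0.6 0;3 -8.8 -0.6 0;3 -8.8 -0.6 0;3 -8.8 -0.6 0"

```text
time_s: 15.48
tcp_pos: [529.9, -121.9, 120.2]
eef_rot: [0.531, 0.468, 0.53, -0.468]
wrist_force: [-0.9, 0.8, -0.2]
width: 0.789
```

Run:
```python
from h import *
w=cam("wrist"); here('B'); cv2.imwrite("pics/w17.png",w["color"]);np.savez("w17.npz",**w)
```

```text
lu 2.8 ln 9.4 z 120.2 F [-0.4 -0.1 -0.2] w 74.4 t 15.53 ang 7.2
```

View pics/w17.png

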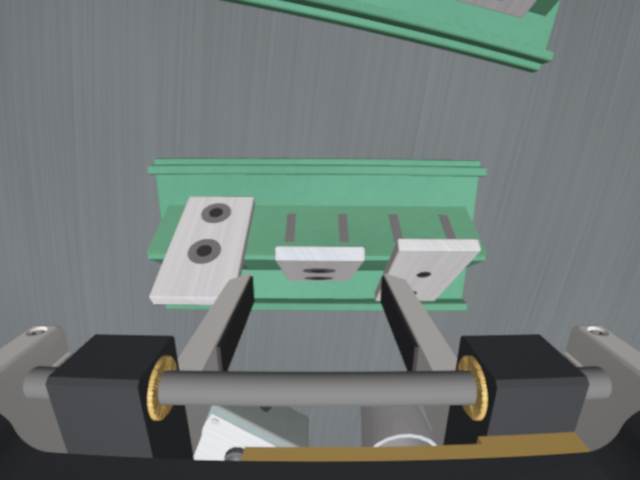

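send_rows --targets "1.2 0 0 0;2.5 0 0 0;3.8 0 0 0;5 0 0 0;6 0 0 0;6.3 0 0 0;6.3 0 0 0;6.3 0 0 0;6.3 0 0 0;6.3 0 0 0"

```text
time_s: 16.37
tcp_pos: [529.9, -121.8, 57.4]
eef_rot: [0.531, 0.468, 0.53, -0.467]
wrist_force: [0.8, 0.8, -0.8]
width: 0.787
```

send_rows --targets "0 0 0 0;0 0 0 0;0 0 0 0;0 0 0 0;0 0 0 0;0 0 0 0;-0.7 0 0 0;-1.6 0 0 0;-2.5 0 0 0;-3.4 0 0 0" --fingers 4

```text
time_s: 17.2
tcp_pos: [529.4, -121.9, 91.9]
eef_rot: [0.53, 0.468, 0.53, -0.468]
wrist_force: [-0.1, -0.2, -3.5]
width: 0.638
```

Run:
```python
from h import *
here('B');snap("c4.png")
```

```text
lu 2.3 ln 9.5 z 91.9 F [-0.1 -0.2 -3.5] w 59.9 t 17.2 ang 7.2
```

View pics/c4.png

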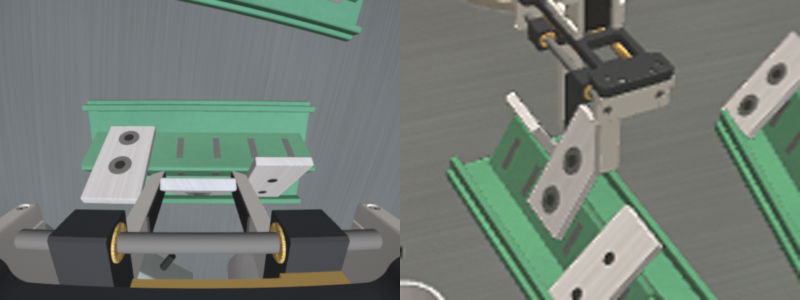

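send_rows --targets "-2 0 0 0;-4.5 0 0 0;-6 0 -1.5 0;-6 0 -4 0;-6 0 -6.4 0;-6 0 -7.9 0;-5 0 -7.9 0;-3 0 -7.9 0;-1 0 -7.9 0;1 0 -7.9 0"

```text
time_s: 18.13
tcp_pos: [519.5, -43.5, 80.0]
eef_rot: [0.531, 0.468, 0.53, -0.467]
wrist_force: [0.5, 0.4, -3.7]
width: 0.64
```

Run:
```python
from h import *
here('B')
```

```text
lu 2.5 ln 88.5 z 80.0 F [ 0.5  0.4 -3.7] w 60.2 t 18.13 ang 7.2
```

send_rows --targets "1.2 0 0 0;2.2 0 0 0;2.2 0 0 0;1.85 0 0.7 0;1.5 0 1.45 0;1.3 0 2.2 0;1.1 0 3 0;1 0 3.8 0;1 0 4.65 0;1 0 4.65 0"

```text
time_s: 18.97
tcp_pos: [526.2, -91.6, 71.8]
eef_rot: [0.531, 0.468, 0.529, -0.468]
wrist_force: [1.3, 1.0, -2.5]
width: 0.636
```

send_rows --targets "0 0 0.8 0;0.15 0 1.6 0;0.3 0 2.4 0;0.4 0 2.8 0;0.55 0 3.2 0;0.7 0 3.6 0;0.85 0 4 0;1.1 0 4.45 0;1.1 0 4.45 0;1.1 0 4.45 0"

```text
time_s: 19.8
tcp_pos: [530.9, -133.9, 59.7]
eef_rot: [0.53, 0.468, 0.53, -0.468]
wrist_force: [-0.4, 1.1, -1.9]
width: 0.626
```

Run:
```python
from h import *
here('B');snap("c5.png")
```

```text
lu 2.3 ln -2.6 z 59.7 F [-0.4  1.1 -1.9] w 58.8 t 19.8 ang 7.2
```

View pics/c5.png

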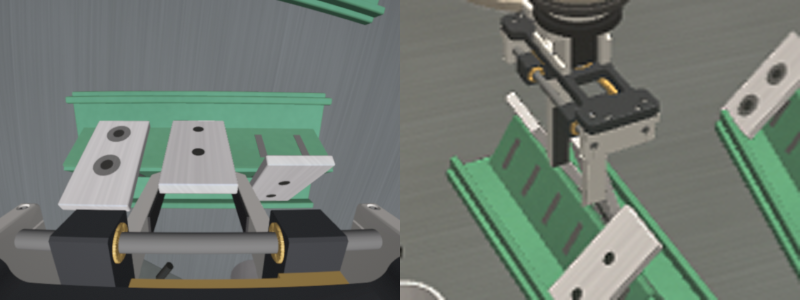

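send_rows --targets "0.1 0 0.2 0;0.1 0 0.2 0;0 0 0.2 0;0 0 0.2 0;0 0 0.2 0;0 0 0.2 0;-1.5 0 0.2 0;-4 0 0.2 0;-6 0 0.2 0;-7.5 0 0.2 0" --fingers 7.4

```text
time_s: 20.73
tcp_pos: [531.5, -135.9, 136.5]
eef_rot: [0.531, 0.468, 0.53, -0.467]
wrist_force: [-0.3, 0.2, 0.0]
width: 0.784
```

Run:
```python
from h import *
here('B');snap("c6.png")
s=grasp('B3');print(s);plan((*loc('B',s[2]+1,-9),120,7.3))
```

```text
lu 2.7 ln -4.7 z 136.5 F [-0.3  0.2  0. ] w 73.7 t 20.73 ang 7.2
(array([ 441.16610499, -151.04604852]), np.float64(1.0), np.float64(-88.89853076095723), np.float64(-8.216793189112485), np.float64(41.467265705501234))
t 20.83 tcp [ 532.6 -135.9  137. ] ang 7.2 w 7.44 F [ 0.9 -1.  -1.3] q7 0.51
[ 1.67 -9.17  0.44] -0.001
```

View pics/c6.png

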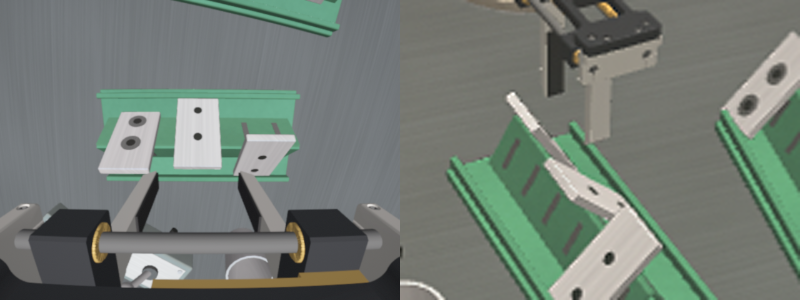

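Run:
```python
from h import *
s=cam("scene");crop(s,250,190,390,310,5,"s18.png");w=cam("wrist");crop(w,140,120,500,320,2.2,"w18.png")
```

```text
(no output)
```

View pics/s18.png

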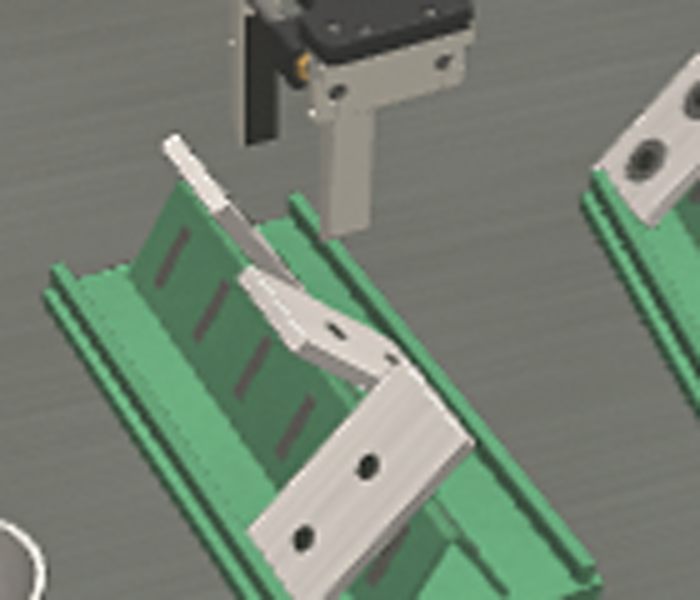

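View pics/w18.png

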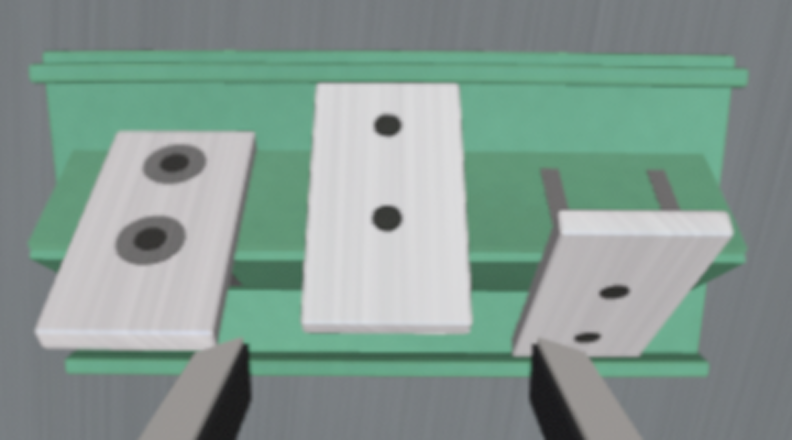

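send_rows --targets "0 -2 0 0;0 -5 0.2 0;0 -8 0.4 0;0.5 -9.1 0.4 0;1.7 -9.1 0.4 0;1.7 -9.1 0.4 0;1.7 -9.1 0.4 0;1.7 -9.1 0.4 0;1.7 -9.1 0.4 0;1.7 -9.1 0.4 0"

```text
time_s: 21.77
tcp_pos: [441.9, -151.1, 118.0]
eef_rot: [0.531, 0.467, 0.53, -0.468]
wrist_force: [-0.2, -0.4, 0.1]
width: 0.789
```

Run:
```python
from h import *
w=cam("wrist"); here('B'); cv2.imwrite("pics/w19.png",w["color"])
t=cam("top");crop(t,270,150,400,310,4.5,"t19.png")
```

```text
lu -88.3 ln -8.3 z 118.0 F [-0.5  0.7  0.5] w 74.1 t 21.82 ang 7.2
```

View pics/w19.png

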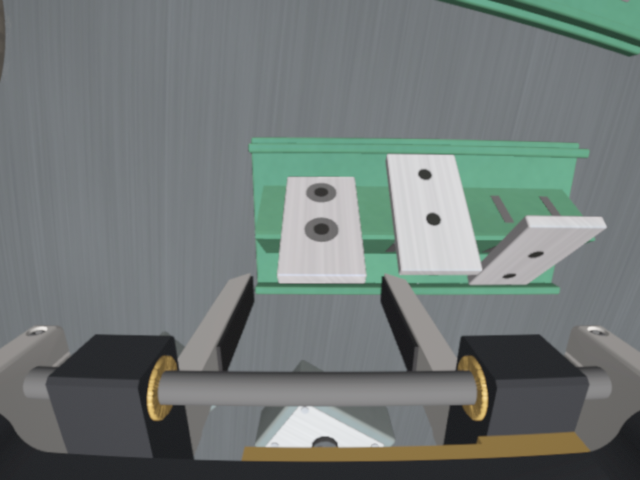

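View pics/t19.png

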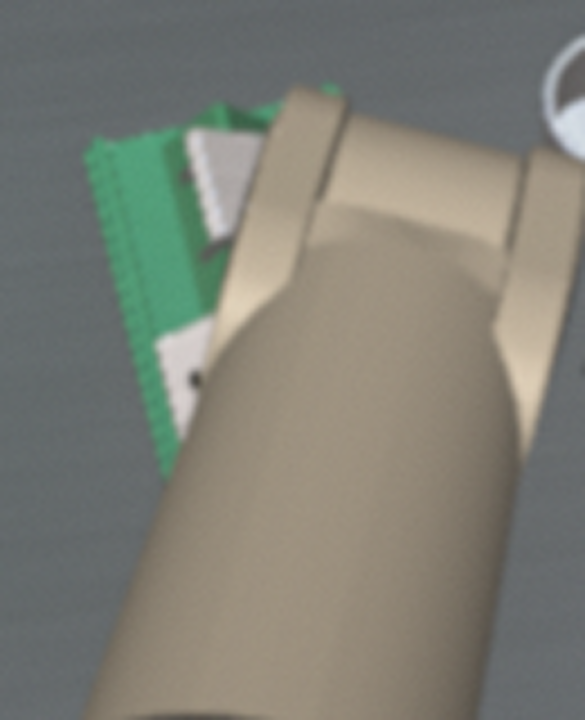

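send_rows --targets "1.2 0.2 0.1 0;2.5 0.2 0.1 0;3.8 0.2 0.1 0;5 0.2 0.1 0;5.8 0.2 0.1 0;6.1 0.2 0.1 0;6.1 0.2 0.1 0;6.1 0.2 0.1 0;6.1 0.2 0.1 0;6.1 0.2 0.1 0"

```text
time_s: 22.7
tcp_pos: [444.0, -151.8, 57.4]
eef_rot: [0.531, 0.468, 0.53, -0.467]
wrist_force: [0.9, -0.1, -0.5]
width: 0.788
```

send_rows --targets "0 0 0 0;0 0 0 0;0 0 0 0;0 0 0 0;0 0 0 0;0 0 0 0;-0.7 0 0 0;-1.6 0 0 0;-2.5 0 0 0;-3.4 0 0 0" --fingers 4

```text
time_s: 23.53
tcp_pos: [443.5, -151.9, 91.9]
eef_rot: [0.53, 0.468, 0.53, -0.468]
wrist_force: [0.2, 0.2, -4.2]
width: 0.642
```

Run:
```python
from h import *
here('B');snap("c7.png")
```

```text
lu -86.7 ln -9.3 z 91.9 F [ 0.2  0.2 -4.2] w 60.4 t 23.53 ang 7.2
```

View pics/c7.png

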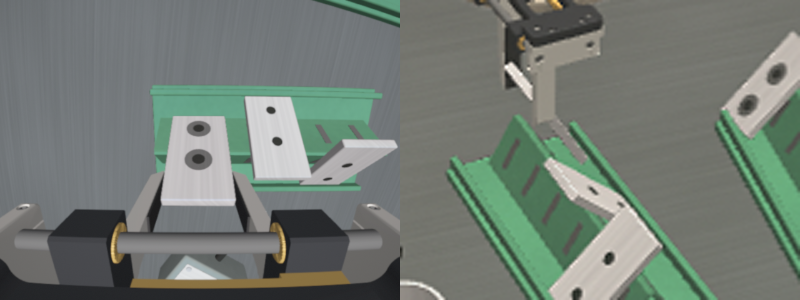

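send_rows --targets "-2 0 0 0;-4.5 0 0 0;-6 0 1.5 0;-6 0 4 0;-6 0 6 0;-6 0 7.5 0;-5 0 7.5 0;-3 0 7.5 0;-1 0 7.5 0;1 0 7.5 0"

```text
time_s: 24.47
tcp_pos: [452.8, -225.6, 79.7]
eef_rot: [0.53, 0.468, 0.531, -0.467]
wrist_force: [0.7, 0.8, -4.4]
width: 0.635
```

Run:
```python
from h import *
here('B')
```

```text
lu -86.8 ln -83.7 z 79.7 F [ 0.7  0.8 -4.4] w 59.7 t 24.47 ang 7.2
```

send_rows --targets "1.2 0 0 0;2.2 0 0 0;2.2 0 0 0;2 0 -0.9 0;1.75 0 -1.7 0;1.55 0 -2.45 0;1.4 0 -3.3 0;1.35 0 -4.2 0;1.35 0 -5.1 0;1.35 0 -5.1 0"

```text
time_s: 25.3
tcp_pos: [446.7, -173.1, 67.5]
eef_rot: [0.531, 0.467, 0.531, -0.467]
wrist_force: [1.1, -0.6, -3.4]
width: 0.641
```

Run:
```python
from h import *
here('B');snap("c8.png")
```

```text
lu -86.2 ln -30.8 z 67.5 F [ 1.1 -0.6 -3.4] w 60.3 t 25.3 ang 7.3
```

View pics/c8.png

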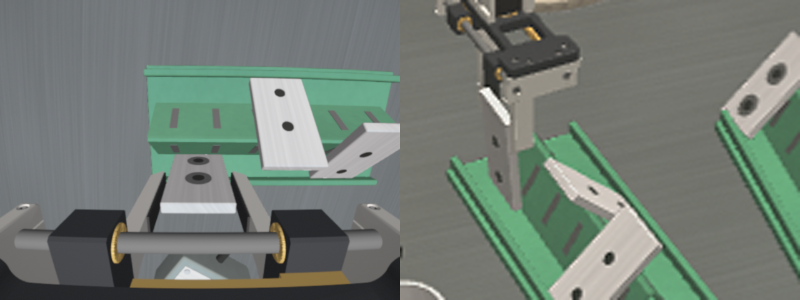

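send_rows --targets "0 0 -0.7 0;0.05 0 -1.4 0;0.2 0 -2.2 0;0.4 0 -2.9 0;0.6 0 -3.4 0;0.8 0 -3.8 0;1 0 -4.1 0;1.1 0 -4.2 0;1.1 0 -4.2 0;1.1 0 -4.2 0"

```text
time_s: 26.23
tcp_pos: [441.7, -132.4, 56.6]
eef_rot: [0.53, 0.468, 0.531, -0.467]
wrist_force: [-2.1, 6.7, 15.4]
width: 0.633
```

Run:
```python
from h import *
here('B');snap("c9.png")
```

```text
lu -86.0 ln 10.2 z 56.6 F [-2.1  6.7 15.4] w 59.5 t 26.23 ang 7.3
```

View pics/c9.png

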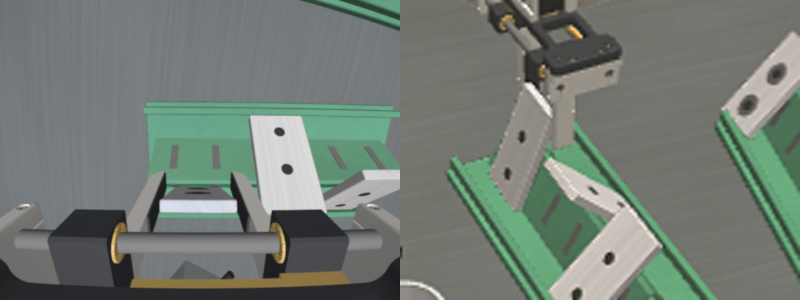

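send_rows --targets "0 0 0 0;0 0 0 0;0 0 0 0;0 0 0 0;0 0 0 0;0 0 0 0;0 0 0 0;-2 0 0 0;-4.5 0 0 0;-7 0 0 0" --fingers 7.4

```text
time_s: 27.17
tcp_pos: [440.6, -134.4, 126.9]
eef_rot: [0.53, 0.467, 0.531, -0.468]
wrist_force: [0.5, 0.9, 0.2]
width: 0.786
```

Run:
```python
from h import *
here('B')
s=cam("scene");crop(s,250,190,390,310,5,"s20.png");w=cam("wrist");cv2.imwrite("pics/w20.png",w["color"])
```

```text
lu -87.4 ln 8.4 z 126.9 F [0.5 0.9 0.2] w 73.9 t 27.17 ang 7.2
```

View pics/s20.png

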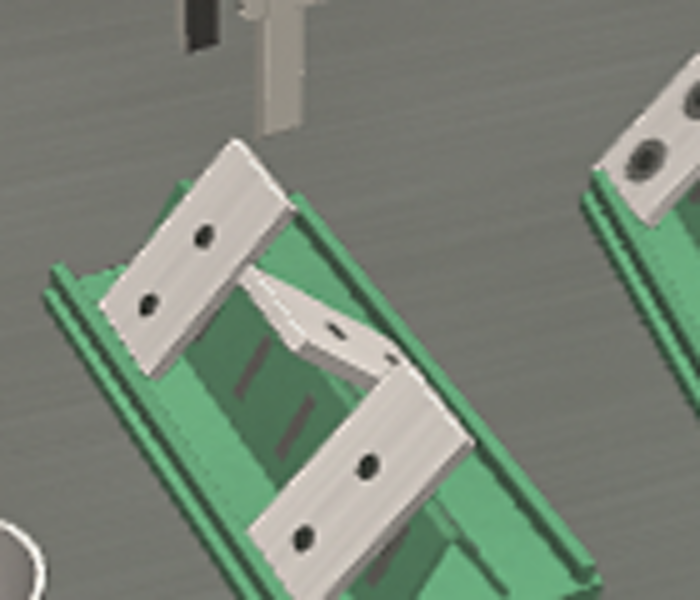

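View pics/w20.png

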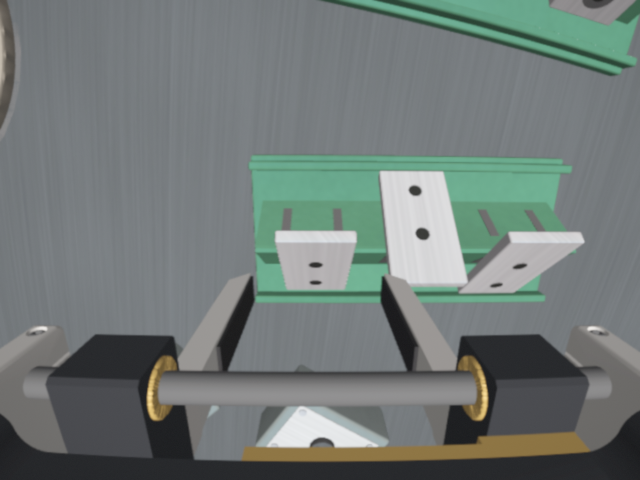

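Run:
```python
from h import *
w=cam("wrist");s=cam("scene");here('B')
a=np.radians(7.3);u=np.array([np.cos(a),np.sin(a)]);n=np.array([-u[1],u[0]])
def L(P): v=P[:,:2]-CEN['B']; return np.c_[v@u,v@n].round(1).tolist()
sc=lambda q:np.array(q)/5+(250,190)
print("B3 wrist bot",L(onz(w,[(286,290),(345,289)],18)),"scene bot",L(onz(s,sc([(100,305),(150,375)]),18)))
print("B3 tri top corners outer:",tri(w,[(277,244),(355,243)],s,sc([(238,140),(297,208)])))
print("B1 scene bot",L(onz(s,sc([(250,530),(295,598)]),20)),"wrist bot",L(onz(w,[(460,291),(515,291)],20)))
print("B2 wrist bot",L(onz(w,[(380,172),(441,172)],20)))
T=tri(w,[(277,244),(355,243)],s,sc([(238,140),(297,208)]));print(L(T))
T=tri(w,[(515,243),(580,241)],s,sc([(412,365),(472,442)]));print(T,L(T))
```

```text
lu -86.2 ln 9.0 z 126.6 F [-0.4  0.4 -0.8] w 74.2 t 27.37 ang 7.2
B3 wrist bot [[-116.3, -54.1], [-56.2, -53.3]] scene bot [[-110.9, -52.4], [-52.6, -51.9]]
B3 tri top corners outer: [[ 413.96614957 -124.70180694   95.84214749    5.6681551 ]
 [ 471.23419607 -116.00043587   94.24747555    8.50436867]]
B1 scene bot [[65.4, -56.0], [112.5, -56.9]] wrist bot [[62.1, -55.7], [120.9, -56.6]]
B2 wrist bot [[-26.8, 64.3], [29.9, 64.5]]
[[-112.5, 21.4], [-54.6, 22.7]]
[[ 592.80194814 -103.04683407   91.58759211    5.50469969]
 [ 646.7696112   -95.6121623    89.76773557    4.84699924]] [[67.6, 20.1], [122.1, 20.6]]
```

send_rows --targets "0 0 2 0;0 0 5 0;0 0 8 0;1 0 8.8 0;4 0 8.8 0;7 0 8.8 0;9.5 0 8.8 0;11.2 0 8.8 0;11.2 0 8.8 0;11.2 0 8.8 0" --fingers 0

```text
time_s: 28.2
tcp_pos: [450.9, -221.5, 13.3]
eef_rot: [0.529, 0.467, 0.531, -0.469]
wrist_force: [-0.1, -0.5, -0.3]
width: 0.115
```

Run:
```python
from h import *
here('B');s=cam("scene");crop(s,250,190,390,310,5,"s21.png")
```

```text
lu -88.2 ln -79.3 z 13.3 F [-0.1 -0.5 -0.3] w 10.8 t 28.2 ang 7.2
```

View pics/s21.png

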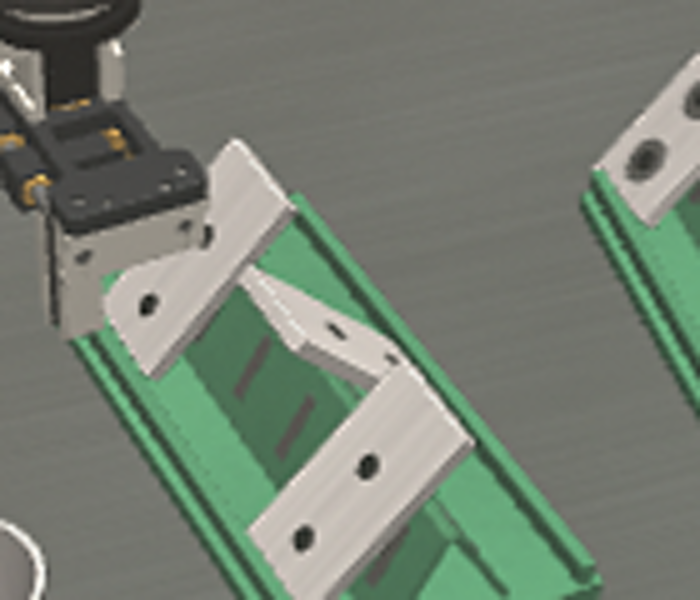

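send_rows --targets "0 0 -0.8 0;0 0 -1.6 0;0 0 -2.4 0;0 0 -2.8 0;0 0 -3.1 0;0 0 -3.4 0;0 0 -3.6 0;0 0 -3.8 0;0 0 -3.8 0;0 0 -3.8 0"

```text
time_s: 29.08
tcp_pos: [448.6, -184.9, 15.1]
eef_rot: [0.531, 0.468, 0.529, -0.468]
wrist_force: [0.8, -7.7, 3.1]
width: 0.008
```

Run:
```python
from h import *
here('B');s=cam("scene");crop(s,250,190,390,310,5,"s22.png")
```

```text
lu -85.8 ln -42.8 z 15.1 F [ 0.8 -7.7  3.1] w 0.8 t 29.08 ang 7.2
```

View pics/s22.png

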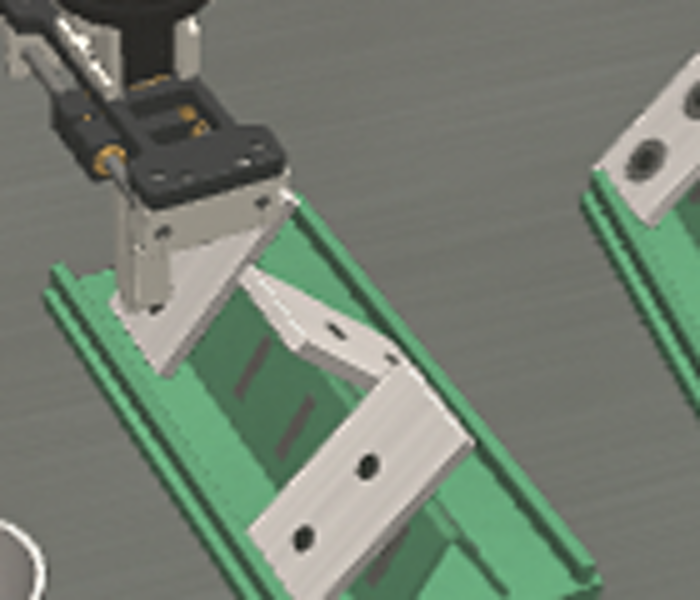

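send_rows --targets "0 0 -0.1 0;0 0 -0.2 0;0 0 -0.3 0;0 0 -0.4 0;0 0 -0.5 0;0 0 -0.6 0;0 0 -0.7 0;0 0 -0.8 0;0 0 -0.8 0;0 0 -0.8 0"

```text
time_s: 29.97
tcp_pos: [448.4, -178.8, 15.6]
eef_rot: [0.532, 0.468, 0.528, -0.468]
wrist_force: [1.3, -17.1, 7.4]
width: 0.003
```

Run:
```python
from h import *
here('B');s=cam("scene");crop(s,250,190,390,310,5,"s23.png")
```

```text
lu -85.3 ln -36.6 z 15.6 F [  1.3 -17.1   7.4] w 0.3 t 29.97 ang 7.1
```

View pics/s23.png

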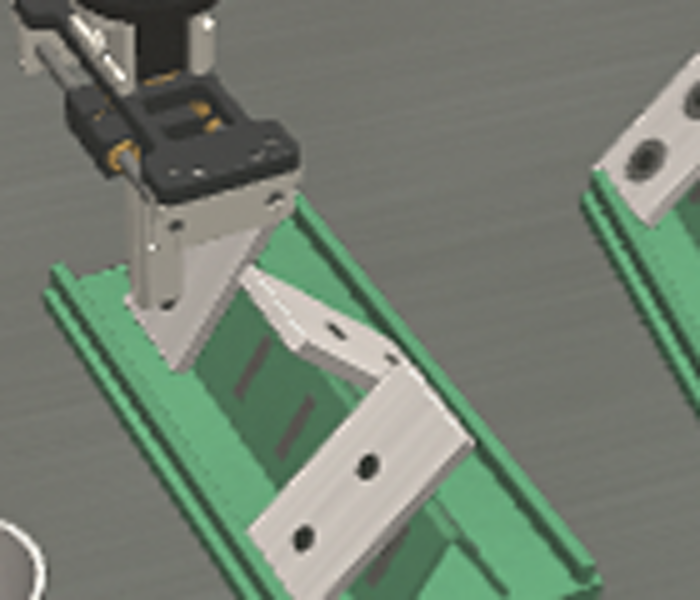

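send_rows --targets "0 0 0.3 0;0 0 0.8 0;0 0 1.8 0;0 0 3 0;0 0 4 0;-2 0 4.3 0;-5 0 4.3 0;-8 0 4.3 0;-11 0 4.3 0;-12 0 4.3 0"

```text
time_s: 30.85
tcp_pos: [453.1, -219.8, 137.7]
eef_rot: [0.531, 0.468, 0.529, -0.467]
wrist_force: [0.8, -0.3, 0.5]
width: 0.005
```

Run:
```python
from h import *
here('B');s=cam("scene");crop(s,250,190,390,310,5,"s24.png")
a=np.radians(7.3);u=np.array([np.cos(a),np.sin(a)]);n=np.array([-u[1],u[0]])
```

```text
lu -85.8 ln -77.9 z 137.7 F [ 0.8 -0.3  0.5] w 0.5 t 30.85 ang 7.1
```

View pics/s24.png

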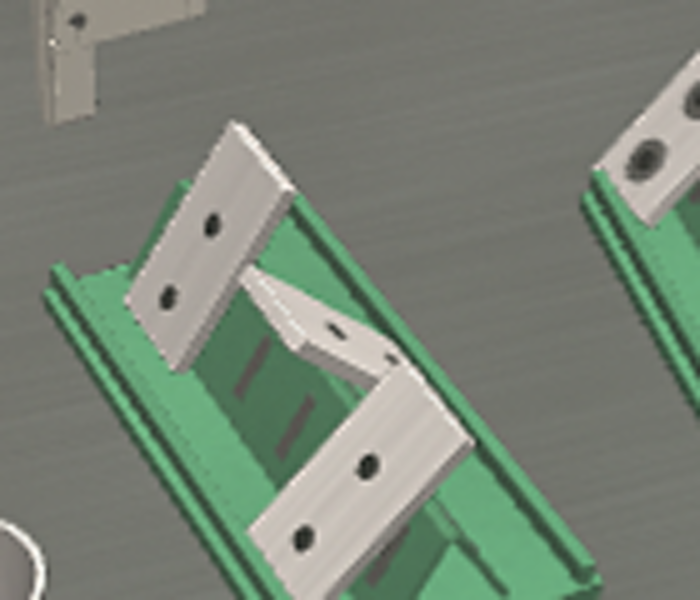

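send_rows --targets "0 3.5 0 0;0 7 0 0;0 10.5 0 0;0 14 0 0;1 17 0 0;4 17.7 0 0;7 17.7 0 0;10 17.7 0 0;12.4 17.7 0 0;12.4 17.7 0 0"

```text
time_s: 31.73
tcp_pos: [625.1, -196.1, 5.2]
eef_rot: [0.529, 0.466, 0.532, -0.469]
wrist_force: [-0.4, 0.8, -0.3]
width: 0.005
```

Run:
```python
from h import *
here('B')
```

```text
lu 87.8 ln -76.3 z 5.2 F [-0.4  0.8 -0.3] w 0.5 t 31.73 ang 7.2
```

send_rows --targets "0 0 0 0;0 0 0 0;0 0 0 0;0 0 0 0;0 0 0 0;0 0 0 0;0 0 0 0;0 0 0 0;0 0 0 0;0 0 0 0"

```text
time_s: 32.57
tcp_pos: [627.6, -196.0, 10.4]
eef_rot: [0.53, 0.468, 0.53, -0.468]
wrist_force: [1.1, 0.1, 0.8]
width: 0.003
```

Run:
```python
from h import *
here('B')
```

```text
lu 90.3 ln -76.5 z 10.4 F [1.1 0.1 0.8] w 0.3 t 32.57 ang 7.2
```

send_rows --targets "-0.3 0 -0.6 0;-0.3 0 -1.3 0;-0.3 0 -2 0;-0.3 0 -2.5 0;-0.3 0 -2.9 0;-0.3 0 -3.3 0;-0.3 0 -3.7 0;-0.3 0 -4 0;-0.3 0 -4.2 0;-0.3 0 -4.2 0"

```text
time_s: 33.4
tcp_pos: [623.4, -157.2, 14.7]
eef_rot: [0.532, 0.468, 0.528, -0.468]
wrist_force: [2.0, -14.2, 7.5]
width: 0.007
```

Run:
```python
from h import *
here('B');s=cam("scene");crop(s,260,200,400,320,5,"s25.png")
```

```text
lu 91.0 ln -37.5 z 14.7 F [  2.  -14.2   7.5] w 0.6 t 33.4 ang 7.1
```

View pics/s25.png

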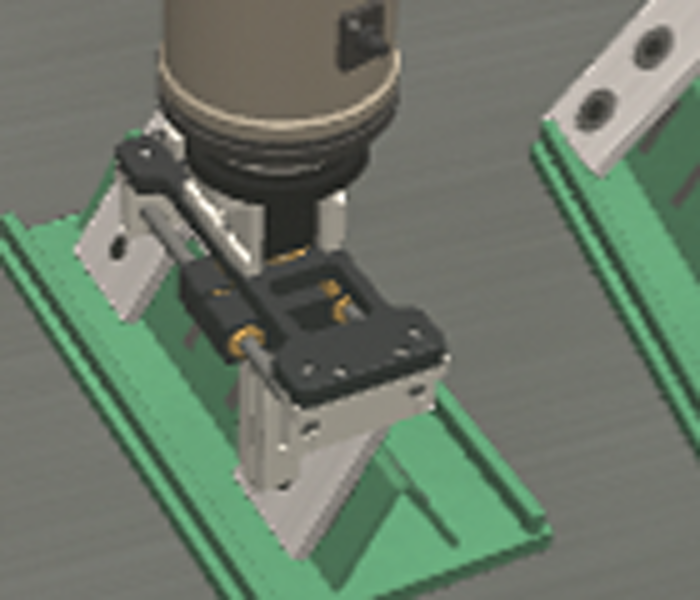

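send_rows --targets "0 0 -0.15 0;0 0 -0.2 0;0 0 -0.2 0;0 0 0.3 0;0 0 1.2 0;0 0 2.5 0;0 0 3.8 0;-2 0 4 0;-5 0 4 0;-8 0 4 0"

```text
time_s: 34.28
tcp_pos: [626.3, -195.7, 93.6]
eef_rot: [0.53, 0.467, 0.531, -0.469]
wrist_force: [0.4, 1.2, 0.5]
width: 0.004
```

Run:
```python
from h import *
here('B');s=cam("scene");crop(s,260,200,400,320,5,"s26.png")
plan((*loc('B',2,80),150,7.3),(*loc('B',2,80),13,7.3))
```

```text
lu 89.1 ln -76.0 z 93.6 F [0.4 1.2 0.5] w 0.4 t 34.28 ang 7.1
t 34.33 tcp [ 629.3 -196.8   99.8] ang 7.1 w 0.06 F [ 4.7 -2.3  6.5] q7 0.7
[ -5.09  -9.02 -15.71] -0.003
[  8.61  -9.08 -15.74] -0.003
```

View pics/s26.png

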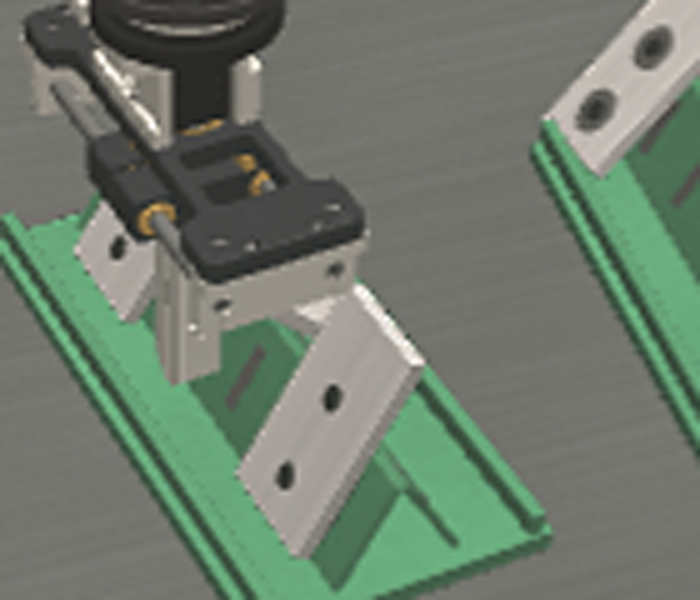

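send_rows --targets "-3 0 0 0;-5 -1.5 -1 0;-5 -3.5 -4 0;-5 -5.5 -7.5 0;-5 -7.5 -11 0;-5 -9 -14 0;-5 -9 -15.8 0;-3 -9 -15.8 0;0.5 -9 -15.8 0;4 -9 -15.8 0"

```text
time_s: 35.17
tcp_pos: [519.3, -48.4, 53.1]
eef_rot: [0.531, 0.468, 0.53, -0.466]
wrist_force: [0.6, -0.2, 0.1]
width: 0.005
```

Run:
```python
from h import *
here('B');plan((*loc('B',2,80),13,7.3))
```

```text
lu 1.7 ln 83.7 z 53.1 F [ 0.6 -0.2  0.1] w 0.4 t 35.17 ang 7.3
t 35.17 tcp [519.3 -48.4  53.1] ang 7.3 w 0.04 F [ 0.6 -0.2  0.1] q7 0.49
[4.01 0.02 0.37] -0.0
```

send_rows --targets "1.5 0 0 0;3 0 0 0;3.9 0 0 0;3.9 0 0 0;3.9 0 0 0;3.9 0 0.7 0;3.9 0 1.4 0;3.9 0 2.1 0;3.9 0 2.7 0;3.9 0 2.7 0"

```text
time_s: 36.0
tcp_pos: [522.0, -76.9, 14.9]
eef_rot: [0.53, 0.468, 0.53, -0.468]
wrist_force: [0.5, 0.1, 0.9]
width: 0.004
```

Run:
```python
from h import *
here('B')
```

```text
lu 0.7 ln 55.1 z 14.9 F [0.5 0.1 0.9] w 0.3 t 36.0 ang 7.1
```

send_rows --targets "0 0 0.4 0;0 0 0.7 0;0 0 1 0;0 0 1.2 0;0 0 1.4 0;0 0 1.6 0;0 0 1.75 0;0 0 1.9 0;0 0 2 0;0 0 2 0"

```text
time_s: 36.83
tcp_pos: [524.0, -87.9, 14.9]
eef_rot: [0.529, 0.468, 0.534, -0.464]
wrist_force: [-8.3, 39.4, 29.4]
width: 0.008
```

Run:
```python
from h import *
here('B');snap("c10.png")
```

```text
lu 1.3 ln 43.9 z 14.9 F [-8.3 39.4 29.4] w 0.7 t 36.83 ang 7.5
```

View pics/c10.png

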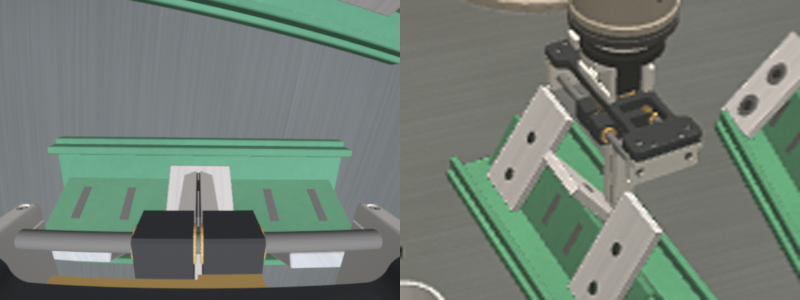

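send_rows --targets "0 0 -0.5 0;0 0 -1.5 0;0 0 -2.5 0;0 0 -3.5 0;-2 0 -3.5 0;-5 0 -3.5 0;-8 0 -3.5 0;-11 0 -2 0;-12 0 1 0;-12 0 3 0"

```text
time_s: 37.77
tcp_pos: [529.5, -126.0, 137.2]
eef_rot: [0.532, 0.468, 0.53, -0.466]
wrist_force: [0.6, -0.3, -0.1]
width: 0.004
```

send_rows --targets "0 0 1 0;0 0 2.5 0;0 0 3.5 0;0 0 3.5 0;0 0 3.5 0;0 0 3.5 0;0 0 3.5 0;0 0 3.5 0;0 0 3.5 0;0 0 3.5 0" --fingers 7.2

```text
time_s: 38.6
tcp_pos: [532.3, -159.3, 134.4]
eef_rot: [0.531, 0.467, 0.531, -0.467]
wrist_force: [-1.6, 0.6, -0.8]
width: 0.678
```

Run:
```python
from h import *
here('B')
s=cam("scene");crop(s,250,190,390,310,5,"s27.png");w=cam("wrist");cv2.imwrite("pics/w27.png",w["color"])
```

```text
lu 0.5 ln -28.0 z 134.4 F [-1.6  0.6 -0.8] w 63.7 t 38.6 ang 7.2
```

View pics/s27.png

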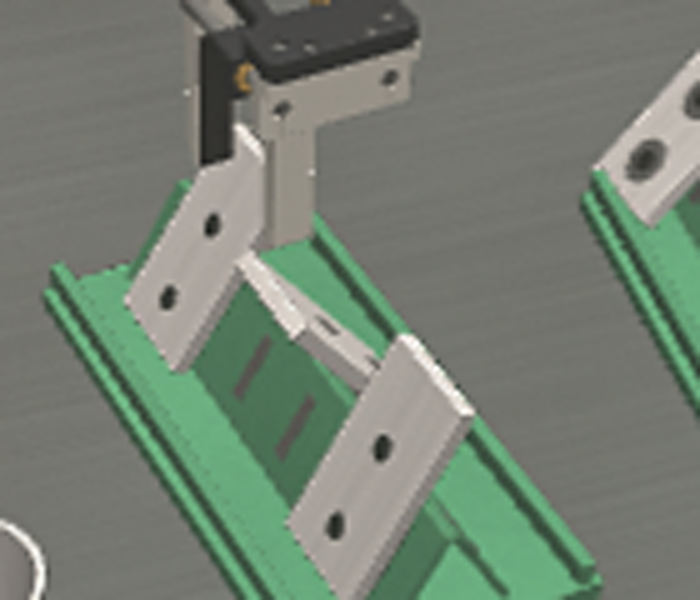

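View pics/w27.png

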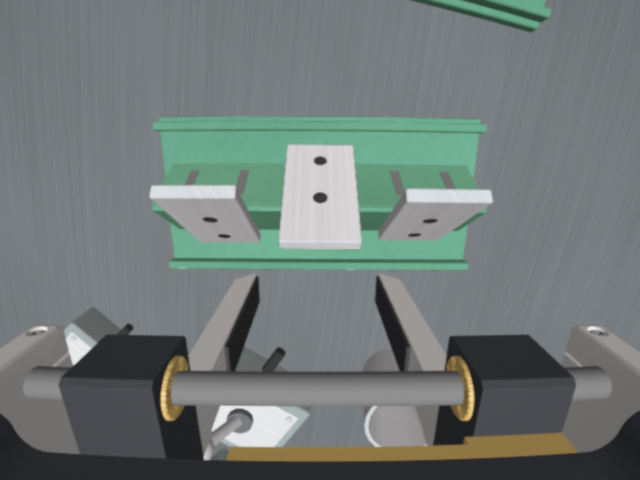

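Run:
```python
from h import *
w=cam("wrist");here('B')
a=np.radians(7.3);u=np.array([np.cos(a),np.sin(a)]);n=np.array([-u[1],u[0]])
def L(P): v=P[:,:2]-CEN['B']; return np.c_[v@u,v@n].round(1).tolist()
print(L(onz(w,[(288,145),(353,145)],18)))
for z in (90,95,100,105): print(z,L(onz(w,[(281,243),(361,242)],z)))
```

```text
lu 0.4 ln -28.3 z 134.4 F [-0.7  0.6  0.3] w 71.3 t 38.75 ang 7.2
[[-26.3, 51.9], [33.3, 51.8]]
90 [[-27.5, -20.0], [33.9, -19.3]]
95 [[-26.9, -18.4], [33.2, -17.8]]
100 [[-26.4, -16.9], [32.5, -16.2]]
105 [[-25.8, -15.4], [31.8, -14.7]]
```

send_rows --targets "0 0 -3 0;0 0 -6 0;0 0 -9 0;0.5 0 -10.8 0;3.5 0 -10.8 0;6.5 0 -10.8 0;9.5 0 -10.8 0;11.8 0 -10.8 0;11.8 0 -10.8 0;11.8 0 -10.8 0" --fingers 0

```text
time_s: 39.58
tcp_pos: [518.1, -53.1, 16.1]
eef_rot: [0.53, 0.467, 0.531, -0.468]
wrist_force: [-0.5, -0.6, -0.2]
width: 0.091
```

Run:
```python
from h import *
here('B')
```

```text
lu -0.2 ln 79.2 z 16.1 F [-0.5 -0.6 -0.2] w 8.5 t 39.58 ang 7.2
```

send_rows --targets "0.2 0.3 0.8 0;0.2 0.3 1.8 0;0.2 0.3 2.6 0;0.2 0.3 3 0;0.2 0.3 3.3 0;0.2 0.3 3.5 0;0.2 0.3 3.7 0;0.2 0.3 3.8 0;0.2 0.3 3.9 0;0.2 0.3 3.9 0"

```text
time_s: 40.42
tcp_pos: [526.5, -88.2, 14.7]
eef_rot: [0.53, 0.468, 0.532, -0.466]
wrist_force: [-2.2, 15.3, 7.2]
width: 0.003
```

Run:
```python
from h import *
here('B')
```

```text
lu 3.8 ln 43.3 z 14.7 F [-2.2 15.3  7.2] w 0.3 t 40.42 ang 7.3
```

send_rows --targets "0 0 0.1 0;0 0 0.2 0;0 0 0.3 0;0 0 0.4 0;0 0 0.5 0;0 0 0.55 0;0 0 0.6 0;0 0 0.65 0;0 0 0.7 0;0 0 0.7 0"

```text
time_s: 41.25
tcp_pos: [527.3, -92.2, 14.7]
eef_rot: [0.529, 0.468, 0.533, -0.465]
wrist_force: [-4.7, 29.5, 17.3]
width: 0.004
```

Run:
```python
from h import *
here('B');snap("c11.png")
```

```text
lu 4.0 ln 39.2 z 14.7 F [-4.7 29.5 17.3] w 0.4 t 41.25 ang 7.4
```

View pics/c11.png

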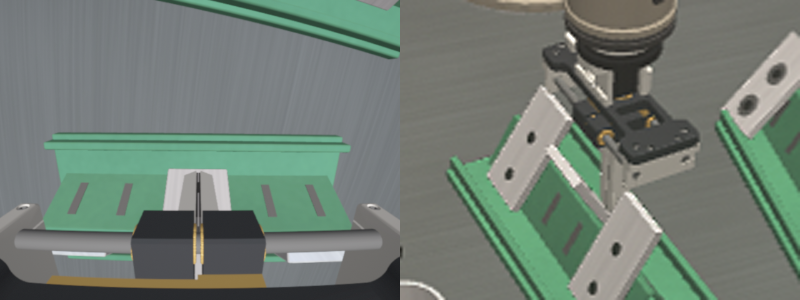

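send_rows --targets "0 0 -0.5 0;0 0 -1.5 0;0 0 -2.5 0;0 0 -4 0;-2 0 -4 0;-5 0 -4 0;-8 0 -4 0;-11 0 -4 0;-12 0 -4 0;-12 0 -4 0"

```text
time_s: 42.18
tcp_pos: [523.8, -57.6, 136.6]
eef_rot: [0.531, 0.469, 0.53, -0.466]
wrist_force: [-0.5, 0.4, -0.3]
width: 0.008
```

Run:
```python
from h import *
here('B');w=cam("wrist");cv2.imwrite("pics/w28.png",w["color"]);s=cam("scene");crop(s,250,190,390,310,5,"s28.png")
```

```text
lu 4.9 ln 74.0 z 136.6 F [-0.5  0.4 -0.3] w 0.7 t 42.18 ang 7.2
```

View pics/s28.png

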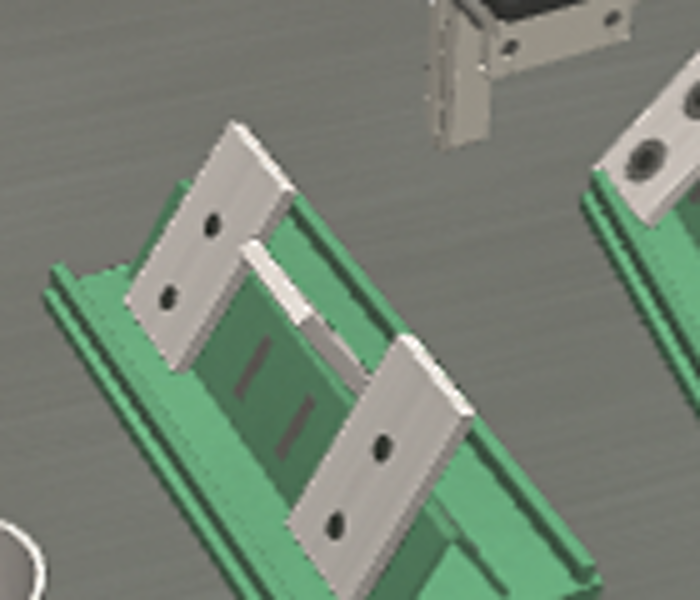

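View pics/w28.png

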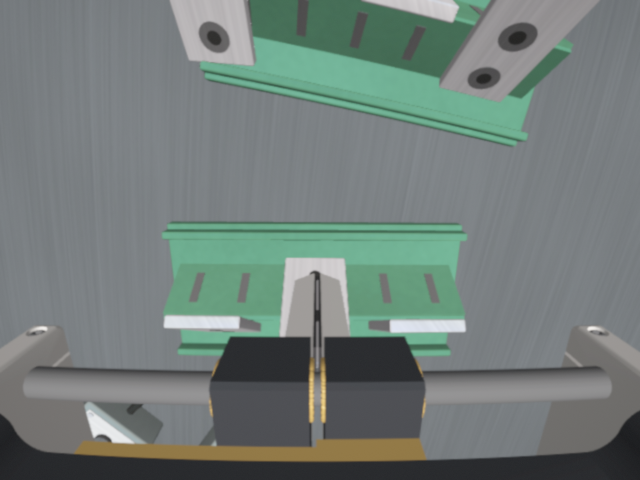

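Run:
```python
from h import *
plan((*loc('A',-94,9.6),120,-3.9))
s=cam("scene");crop(s,350,180,480,310,4.6,"s29.png")
```

```text
t 42.28 tcp [522.2 -57.4 134. ] ang 7.3 w 0.04 F [ 0.4 -0.4 -1.4] q7 0.4
[  1.41  -3.32 -20.87] 0.195
```

View pics/s29.png

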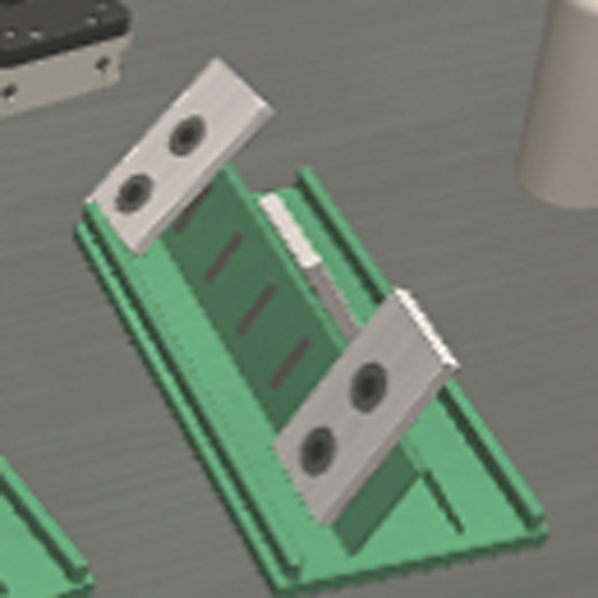

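send_rows --targets "0 -0.3 -3 0.03;0 -0.6 -6 0.06;0 -1 -9 0.09;0 -1.4 -12 0.12;0 -1.8 -15 0.15;0 -2.4 -18 0.18;0 -3 -20 0.195;0 -3.3 -20.9 0.195;0 -3.3 -20.9 0.195;0 -3.3 -20.9 0.195" --fingers 7.6

```text
time_s: 43.17
tcp_pos: [463.2, 144.5, 133.7]
eef_rot: [-0.483, -0.516, -0.483, 0.517]
wrist_force: [0.2, -0.7, 0.1]
width: 0.677
```

Run:
```python
from h import *
here('A');w=cam("wrist");cv2.imwrite("pics/w30.png",w["color"])
```

```text
lu -93.7 ln 8.6 z 133.7 F [ 0.2 -0.7  0.1] w 63.7 t 43.17 ang -3.9
```

View pics/w30.png

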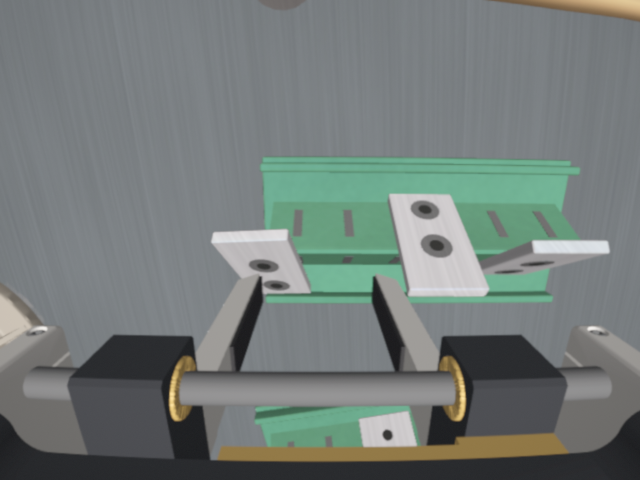

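Run:
```python
from h import *
w=cam("wrist");here('A');crop(w,190,140,430,320,3.3,"w31.png")
a=np.radians(-3.9);u=np.array([np.cos(a),np.sin(a)]);n=np.array([-u[1],u[0]])
def L(P): v=P[:,:2]-CEN['A']; return np.c_[v@u,v@n].round(1).tolist()
print(L(onz(w,[(248,291),(310,291)],18)))
for z in (95,100,105,112): print(z,L(onz(w,[(217,244),(287,240)],z)))
s=cam("scene");sc=lambda q:np.array(q)/4.6+(350,180)
print("scene bot",L(onz(s,sc([(87,203),(138,253)]),18)))
T=tri(w,[(217,244),(287,240)],s,sc([(217,60),(273,108)]));print(T,L(T))
```

```text
lu -93.1 ln 7.8 z 134.1 F [ 0.3 -0.5 -0.3] w 71.6 t 43.27 ang -4.0
[[-165.5, -57.8], [-101.1, -57.8]]
95 [[-169.2, 17.1], [-116.3, 20.2]]
100 [[-167.7, 18.7], [-115.8, 21.7]]
105 [[-166.1, 20.2], [-115.3, 23.2]]
112 [[-163.9, 22.4], [-114.7, 25.2]]
scene bot [[-149.1, -60.9], [-98.6, -48.9]]
[[388.83539373 158.53310724  91.71605633   3.71483445]
 [444.96352962 161.79326665  96.94764077   9.4386702 ]] [[-168.9, 17.6], [-113.1, 24.7]]
```

View pics/w31.png

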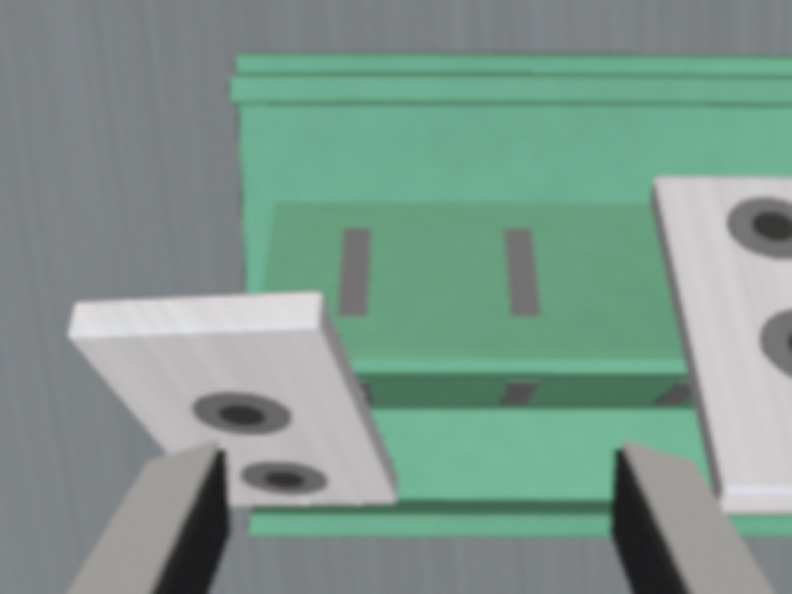

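Run:
```python
from h import *
plan((*loc('A',-138,14),95,-0.5),(*loc('A',-138,14),44,-0.5))
```

```text
t 43.32 tcp [463.8 143.6 134.2] ang -4.1 w 7.44 F [ 0.1 -0.2 -0.2] q7 -0.28
[ 3.92 -4.5  -0.61] -0.062
[ 9.02 -4.5  -0.61] -0.062
```

send_rows --targets "0 -1 -0.2 -0.02;0 -2 -0.4 -0.04;0 -3 -0.6 -0.06;0.5 -4 -0.6 -0.06;2 -4.5 -0.6 -0.06;3 -4.5 -0.6 -0.06;3.6 -4.5 -0.6 -0.06;3.6 -4.5 -0.6 -0.06;3.6 -4.5 -0.6 -0.06;3.6 -4.5 -0.6 -0.06"

```text
time_s: 44.15
tcp_pos: [419.4, 154.0, 98.6]
eef_rot: [-0.498, -0.502, -0.497, 0.502]
wrist_force: [0.2, -0.2, 0.1]
width: 0.807
```

Run:
```python
from h import *
w=cam("wrist");here('A');cv2.imwrite("pics/w32.png",w["color"])
s=cam("scene");crop(s,350,180,480,310,4.6,"s32.png")
```

```text
lu -138.0 ln 15.2 z 98.7 F [ 1.1 -0.6  0.3] w 76.1 t 44.2 ang -0.5
```

View pics/w32.png

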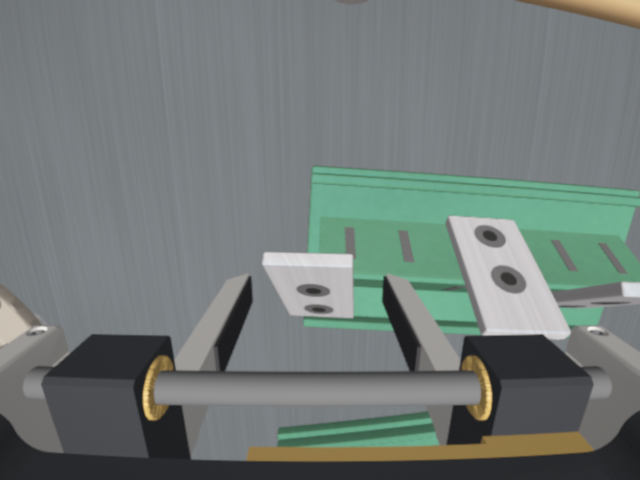

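View pics/s32.png

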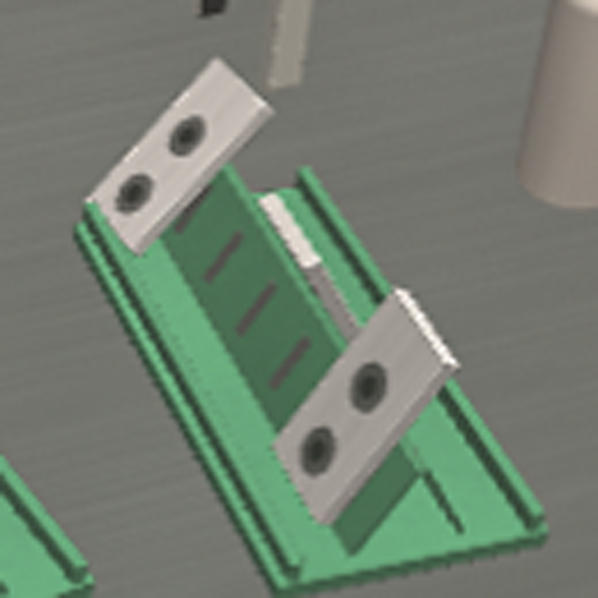

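Run:
```python
from h import *
w=cam("wrist");here('A')
a=np.radians(-3.9);u=np.array([np.cos(a),np.sin(a)]);n=np.array([-u[1],u[0]])
def L(P): v=P[:,:2]-CEN['A']; return np.c_[v@u,v@n].round(1).tolist()
for z in (80,90,95,100): print(z,L(onz(w,[(265,266),(352,266)],z)))
print(L(onz(w,[(299,316),(352,317)],18)),L(onz(w,[(299,316),(352,317)],24)))
```

```text
lu -138.1 ln 15.3 z 98.7 F [-0.1 -0.2  0.2] w 75.9 t 44.3 ang -0.5
80 [[-174.9, 12.3], [-113.9, 15.8]]
90 [[-173.5, 16.2], [-115.3, 19.6]]
95 [[-172.8, 18.1], [-116.0, 21.4]]
100 [[-172.1, 20.1], [-116.6, 23.3]]
[[-151.0, -60.6], [-100.9, -58.8]] [[-150.8, -57.2], [-101.8, -55.5]]
```

send_rows --targets "0 -0.3 0.1 0;0 -0.55 0.1 0;1 -0.55 0.1 0;2.3 -0.55 0.1 0;3.6 -0.55 0.1 0;4.7 -0.55 0.1 0;5.3 -0.55 0.1 0;5.4 -0.55 0.1 0;5.4 -0.55 0.1 0;5.4 -0.55 0.1 0"

```text
time_s: 45.13
tcp_pos: [413.6, 153.3, 44.8]
eef_rot: [0.498, 0.502, 0.498, -0.502]
wrist_force: [0.1, -0.1, 0.7]
width: 0.811
```

Run:
```python
from h import *
here('A');snap("c12.png",k='A')
```

```text
lu -143.7 ln 14.0 z 44.8 F [ 0.1 -0.1  0.7] w 76.2 t 45.13 ang -0.5
```

View pics/c12.png

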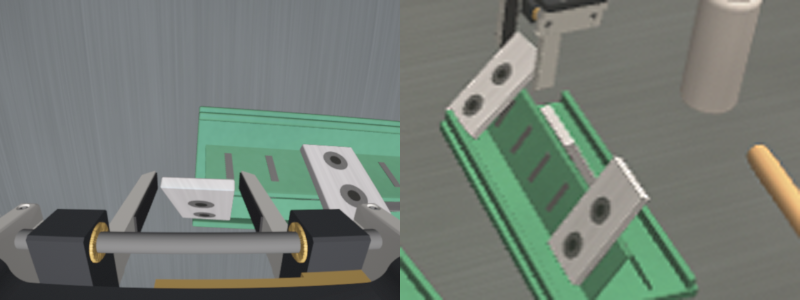

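send_rows --targets "0 0 0 0;0 0 0 0;0 0 0 0;0 0 0 0;0 0 0 0;0 0 0 0;-0.7 0 0 0;-1.6 0 0 0;-2.5 0 0 0;-3.4 0 0 0" --fingers 4

```text
time_s: 46.07
tcp_pos: [413.5, 153.1, 79.4]
eef_rot: [0.498, 0.502, 0.498, -0.502]
wrist_force: [-0.3, -0.2, -3.7]
width: 0.639
```

Run:
```python
from h import *
here('A');snap("c13.png",k='A')
```

```text
lu -143.9 ln 13.8 z 79.4 F [-0.3 -0.2 -3.7] w 60.0 t 46.07 ang -0.5
```

View pics/c13.png

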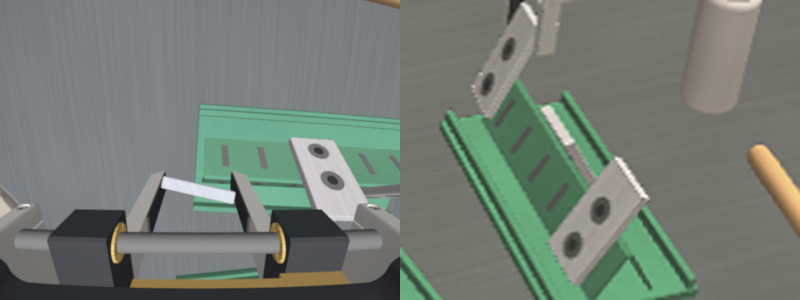

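Run:
```python
from h import *
here('A');w=cam("wrist");crop(w,200,220,440,380,3.3,"w33.png");s=cam("scene");crop(s,350,150,450,250,6,"s33.png")
```

```text
lu -143.2 ln 14.6 z 79.9 F [-0.4  0.2 -3.7] w 59.6 t 46.17 ang -0.5
```

View pics/w33.png

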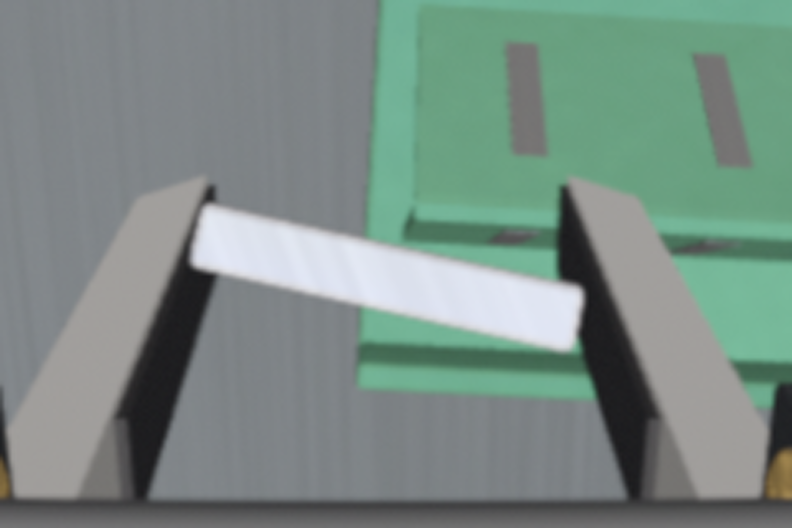

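View pics/s33.png

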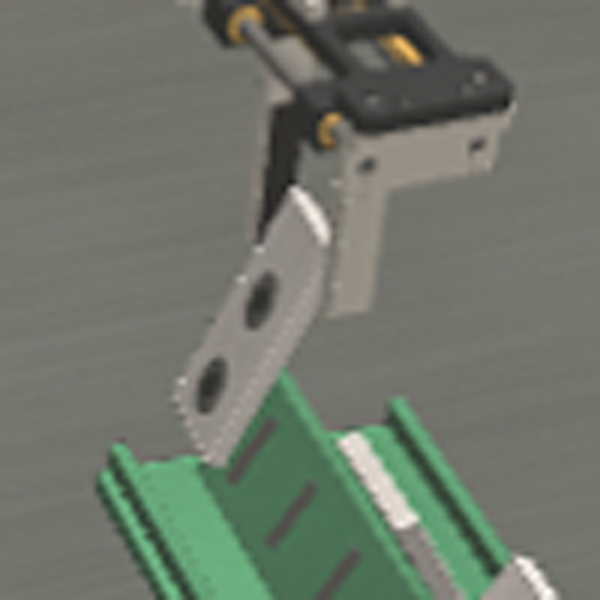

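Run:
```python
from h import *
plan((*loc('A',-95,92),140,8),(*loc('A',-143,14),140,8))
```

```text
t 46.27 tcp [413.5 153.7  78.7] ang -0.5 w 6.02 F [ 0.1 -0.2 -4.6] q7 -0.25
[-6.12  5.35 -7.46] -0.148
[-6.13  0.09  0.04] -0.148
```

send_rows --targets "-2 0 0 0;-4.5 0 0 0;-6.1 0.5 0 -0.03;-6.1 1.5 -1 -0.06;-6.1 2.5 -2.5 -0.09;-6.1 3.5 -4 -0.12;-6.1 4.5 -5.5 -0.148;-6.1 5.3 -7 -0.148;-6.1 5.3 -7.5 -0.148;-6.1 5.3 -7.5 -0.148"

```text
time_s: 47.1
tcp_pos: [466.9, 228.5, 138.6]
eef_rot: [0.534, 0.463, 0.534, -0.464]
wrist_force: [-0.8, -0.7, -3.7]
width: 0.641
```

Run:
```python
from h import *
here('A');w=cam("wrist");cv2.imwrite("pics/w34.png",w["color"]);s=cam("scene");crop(s,350,150,450,250,6,"s34.png")
```

```text
lu -95.7 ln 92.7 z 138.6 F [-0.8 -0.7 -3.7] w 60.2 t 47.1 ang 8.0
```

View pics/w34.png

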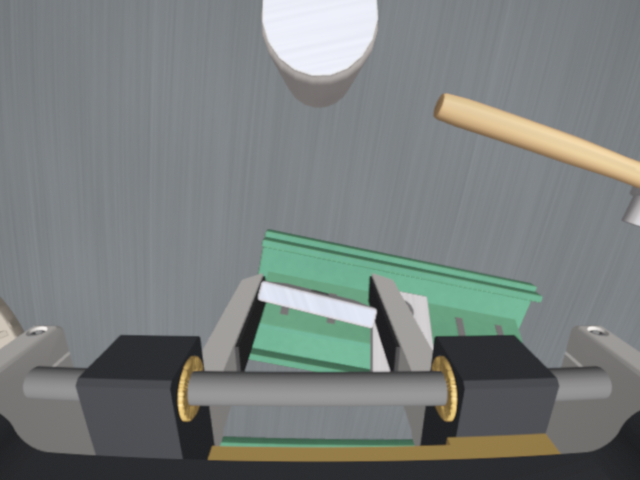

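View pics/s34.png

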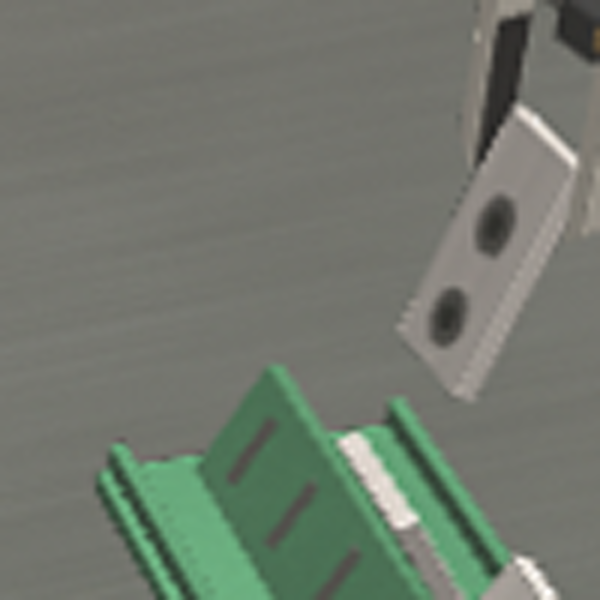

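Run:
```python
from h import *
s=cam("scene");here('A')
print("obs bottom mid",(416.7+427.5)/2,(205+216.7)/2,"top",(435.8+445.8)/2,(168+176.7)/2)
for th in (0,10,15,20,25,30,40):
    t=np.radians(th)
    b=loc('A',-95.7,92.7-98*np.sin(t)); tp=loc('A',-95.7,92.7+12*np.sin(t))
    print(th,proj(s,[[*b,175.6-98*np.cos(t)],[*tp,175.6+12*np.cos(t)]]).round(1).tolist())
t=cam("top");print(onz(t,[(115,282)],150))
```

```text
lu -95.9 ln 90.9 z 139.1 F [-0.1  0.  -3.4] w 60.0 t 47.25 ang 7.9
obs bottom mid 422.1 210.85 top 440.8 172.35
0 [[433.9, 208.8], [440.2, 172.4]]
10 [[427.9, 209.3], [440.9, 172.4]]
15 [[425.0, 209.2], [441.3, 172.4]]
20 [[422.2, 208.8], [441.7, 172.5]]
25 [[419.6, 208.2], [442.0, 172.6]]
30 [[417.0, 207.4], [442.3, 172.7]]
40 [[412.4, 205.1], [442.9, 173.0]]
[[441.16781959 364.91698863 150.        ]]
```

send_rows --targets "2 -0.15 0.7 0;4.5 -0.3 1.4 0;6.3 -0.38 1.8 0;6.9 -0.38 1.8 0;6.9 -0.38 1.8 0;6.8 -0.6 2.85 0;6.7 -0.78 3.7 0;6.65 -0.95 4.5 0;6.65 -1.15 5.5 0;6.65 -1.15 5.5 0"

```text
time_s: 48.13
tcp_pos: [463.7, 169.8, 73.8]
eef_rot: [0.533, 0.465, 0.533, -0.464]
wrist_force: [-1.2, 0.8, 10.2]
width: 0.466
```

Run:
```python
from h import *
here('A');snap("c14.png",k='A')
```

```text
lu -95.0 ln 33.9 z 73.8 F [-1.2  0.8 10.2] w 43.8 t 48.13 ang 7.9
```

View pics/c14.png

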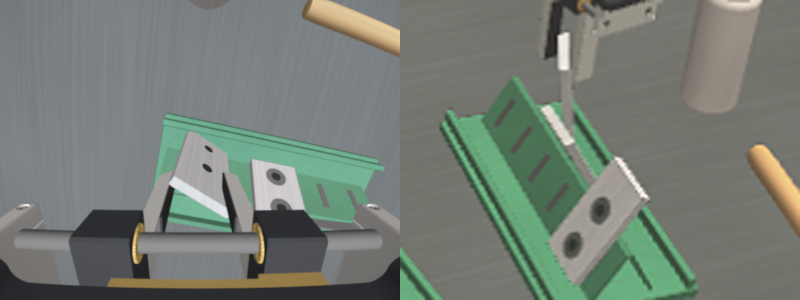

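Run:
```python
from h import *
here('A');w=cam("wrist");crop(w,200,160,480,380,2.8,"w35.png");s=cam("scene");crop(s,370,170,470,270,6,"s35.png")
```

```text
lu -94.6 ln 35.3 z 73.9 F [-1.7 -0.1 12. ] w 43.5 t 48.23 ang 7.9
```

View pics/w35.png

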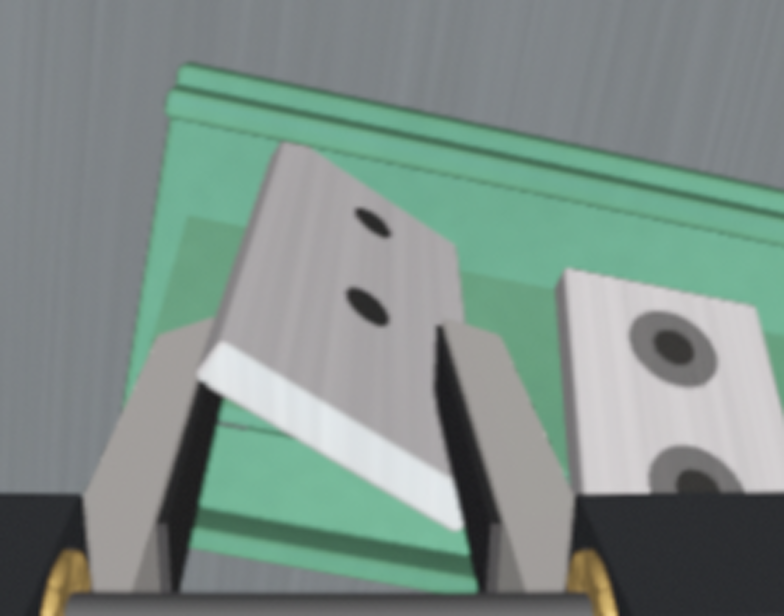

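View pics/s35.png

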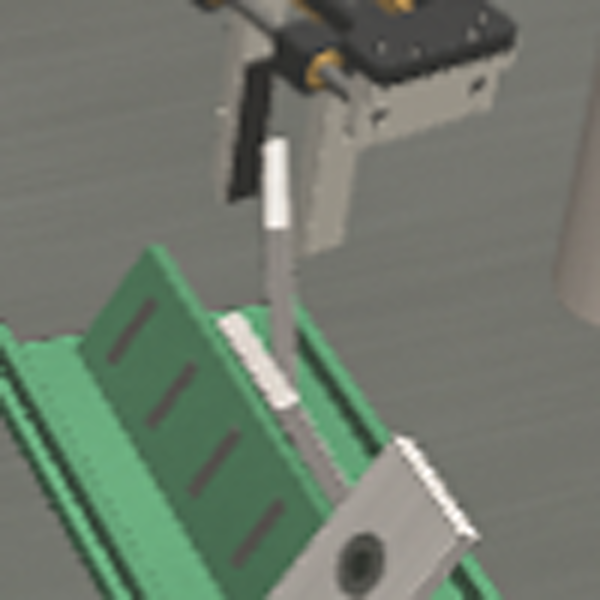

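send_rows --targets "-0.5 0 0 0;-0.9 0 0 -0.05;-0.9 0 0 -0.12;-0.9 0 0 -0.19;-0.9 0 0 -0.26;-0.9 0 0 -0.33;-0.9 0 0 -0.36;-0.9 0 0 -0.36;-0.9 0 0 -0.36;-0.9 0 0 -0.36"

```text
time_s: 49.17
tcp_pos: [463.4, 171.4, 82.1]
eef_rot: [0.608, 0.362, 0.608, -0.362]
wrist_force: [0.7, -0.4, -0.3]
width: 0.423
```

Run:
```python
from h import *
here('A');w=cam("wrist");crop(w,200,160,480,380,2.8,"w36.png");s=cam("scene");crop(s,370,170,470,270,6,"s36.png")
```

```text
lu -95.3 ln 35.5 z 82.1 F [ 0.7 -0.4 -0.3] w 39.7 t 49.17 ang 28.5
```

View pics/w36.png

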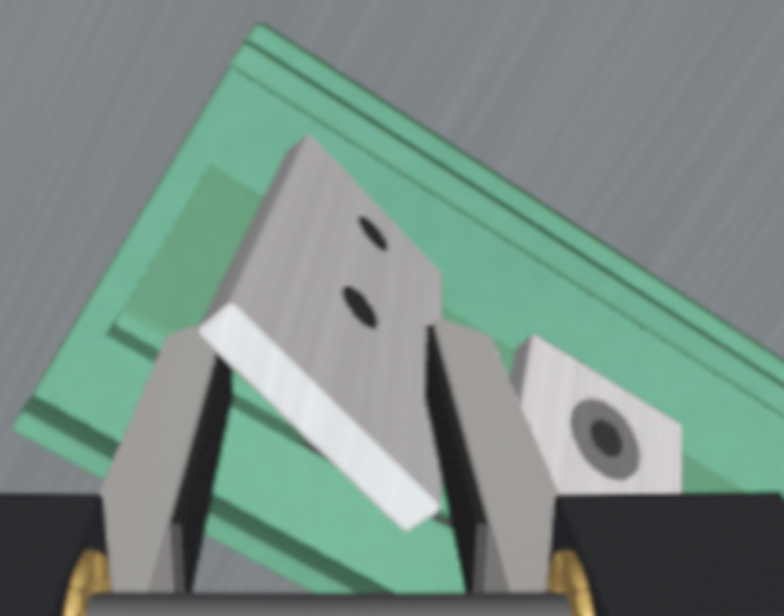

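View pics/s36.png

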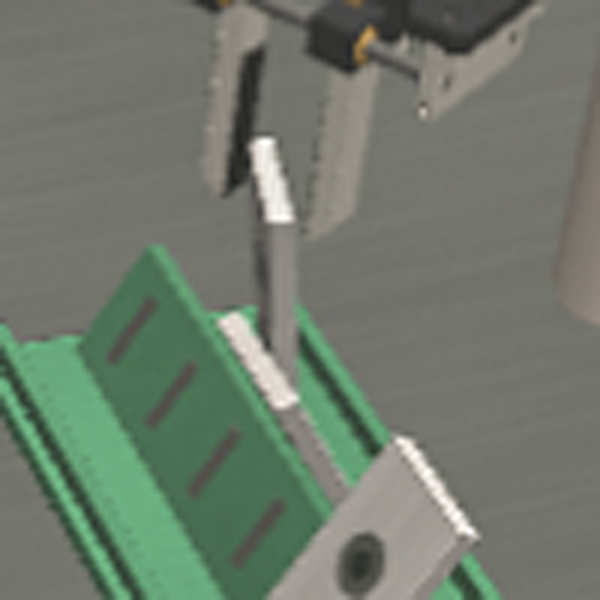

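send_rows --targets "0 -0.2 0.3 0;0.1 -0.4 0.6 0;0.2 -0.6 0.9 0;0.3 -0.8 1.2 0;0.4 -1 1.5 0;0.6 -1.2 1.8 0;0.8 -1.35 2.1 0;0.9 -1.5 2.35 0;1 -1.6 2.5 0;1 -1.6 2.5 0"

```text
time_s: 50.1
tcp_pos: [461.1, 141.5, 71.6]
eef_rot: [0.608, 0.361, 0.608, -0.361]
wrist_force: [-0.7, -0.7, 0.2]
width: 0.427
```

Run:
```python
from h import *
here('A');w=cam("wrist");crop(w,200,160,480,380,2.8,"w37.png");s=cam("scene");crop(s,370,170,470,270,6,"s37.png")
```

```text
lu -95.6 ln 5.5 z 71.6 F [-0.7 -0.7  0.2] w 40.1 t 50.1 ang 28.6
```

View pics/w37.png

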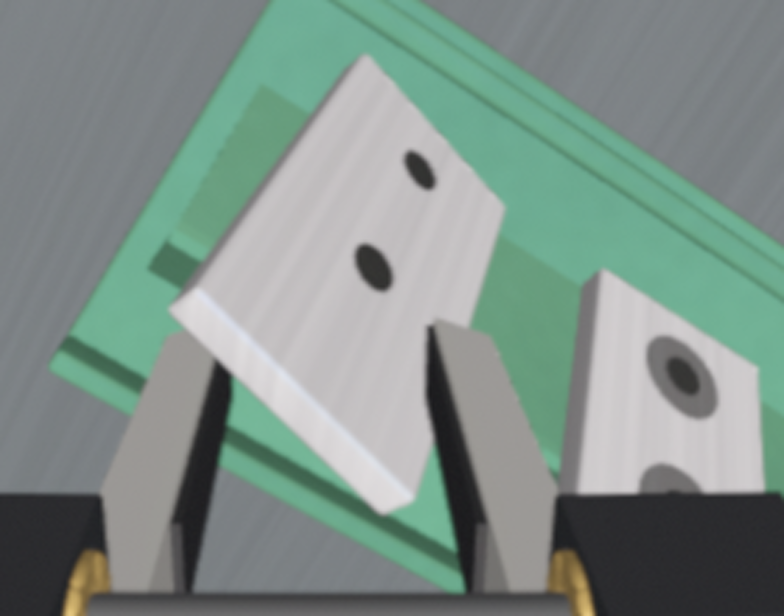

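View pics/s37.png

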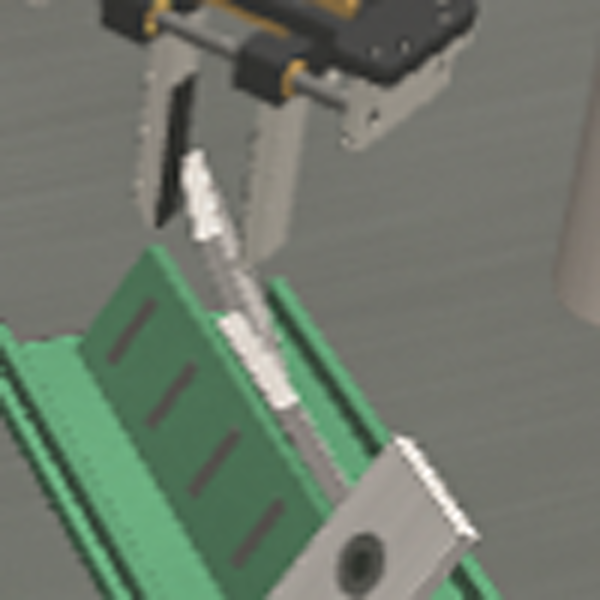

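send_rows --targets "0 0 0 0;0 0 0 0;0 0 0 0;0 0 0 0;0 0 0 0;0 0 0 0;-1 0 0 0;-3 0 0 0;-5 0 0 0;-7 0 0 0.1" --fingers 7.6

```text
time_s: 51.03
tcp_pos: [461.3, 141.7, 143.3]
eef_rot: [0.589, 0.39, 0.589, -0.391]
wrist_force: [-0.3, -0.1, 0.1]
width: 0.806
```

Run:
```python
from h import *
here('A');w=cam("wrist");cv2.imwrite("pics/w38.png",w["color"]);s=cam("scene");crop(s,350,170,480,290,5,"s38.png")
```

```text
lu -95.4 ln 5.7 z 143.3 F [-0.3 -0.1  0.1] w 75.8 t 51.03 ang 22.9
```

View pics/w38.png

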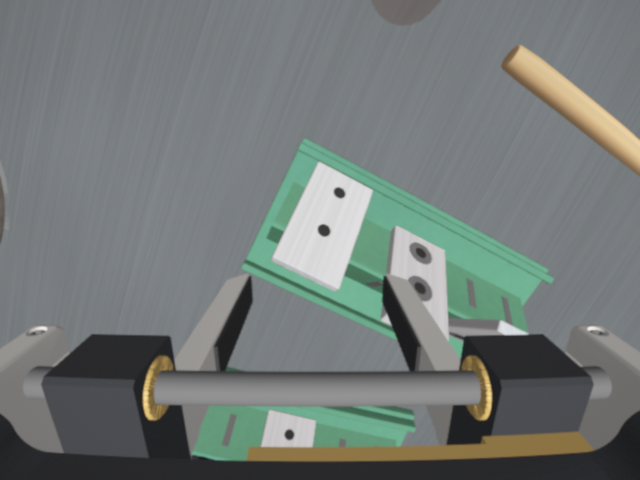

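View pics/s38.png

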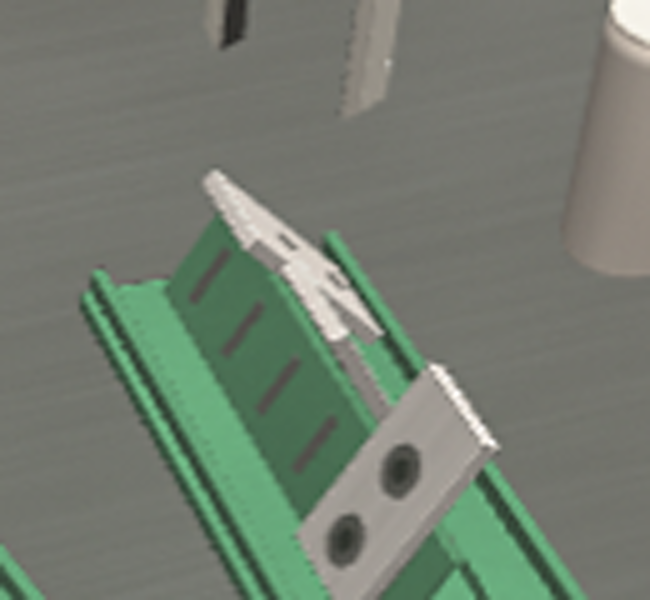

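Run:
```python
from h import *
w=cam("wrist")
a=np.radians(-3.9);u=np.array([np.cos(a),np.sin(a)]);n=np.array([-u[1],u[0]])
def L(P): v=P[:,:2]-CEN['A']; return np.c_[v@u,v@n].round(1).tolist()
here('A');print(L(onz(w,[(318,163),(373,189)],20)),L(onz(w,[(274,260),(339,287)],90)))
plan((*loc('A',-93,83),143,-3.9))
```

```text
lu -94.7 ln 6.7 z 143.5 F [-0.3 -0.1 -0.7] w 75.9 t 51.18 ang 22.9
[[-120.9, 64.2], [-61.8, 66.0]] [[-120.9, -17.1], [-62.5, -14.8]]
t 51.18 tcp [462.1 142.7 143.5] ang 22.9 w 7.59 F [-0.3 -0.1 -0.7] q7 0.14
[ 0.07  3.58 -6.73] 0.467
```

send_rows --targets "0 0.5 -1 0.05;0 1 -2 0.11;0 1.6 -3 0.17;0 2.2 -4 0.23;0 2.8 -5 0.29;0 3.3 -6 0.35;0 3.6 -6.7 0.41;3 3.6 -6.7 0.467;6.5 3.6 -6.7 0.467;9.5 3.6 -6.7 0.467" --fingers 0

```text
time_s: 52.02
tcp_pos: [467.9, 217.9, 45.0]
eef_rot: [-0.483, -0.516, -0.483, 0.516]
wrist_force: [-0.1, 0.8, -0.3]
width: 0.135
```

Run:
```python
from h import *
here('A')
plan((*loc('A',-91,80),13,-3.9))
```

```text
lu -94.1 ln 82.2 z 45.0 F [-0.1  0.8 -0.3] w 12.7 t 52.02 ang -3.8
t 52.02 tcp [467.9 217.9  45. ] ang -3.8 w 1.27 F [-0.1  0.8 -0.3] q7 -0.25
[3.2  0.31 0.22] 0.002
```

send_rows --targets "1.5 0.3 0 0;2.8 0.3 0 0;3.1 0.3 0 0;3.1 0.3 0 0;3.1 0.3 0.7 0;3.1 0.3 1.4 0;3.1 0.3 2.1 0;3.1 0.3 2.7 0;3.1 0.3 3 0;3.1 0.3 3 0"

```text
time_s: 52.85
tcp_pos: [469.7, 187.6, 16.5]
eef_rot: [0.482, 0.517, 0.483, -0.516]
wrist_force: [-0.9, 2.3, 3.8]
width: 0.004
```

send_rows --targets "0 0 0.2 0;0 0 0.4 0;0 0 0.6 0;0 0 0.75 0;0 0 0.9 0;0 0 1 0;0 0 1.1 0;0 0 1.2 0;0 0 1.2 0;0 0 1.2 0"

```text
time_s: 53.68
tcp_pos: [470.2, 179.7, 17.2]
eef_rot: [0.483, 0.518, 0.484, -0.514]
wrist_force: [0.2, 20.7, 12.5]
width: 0.005
```

Run:
```python
from h import *
here('A');snap("c15.png",k='A')
```

```text
lu -89.1 ln 44.2 z 17.2 F [ 0.2 20.7 12.5] w 0.4 t 53.68 ang -3.8
```

View pics/c15.png

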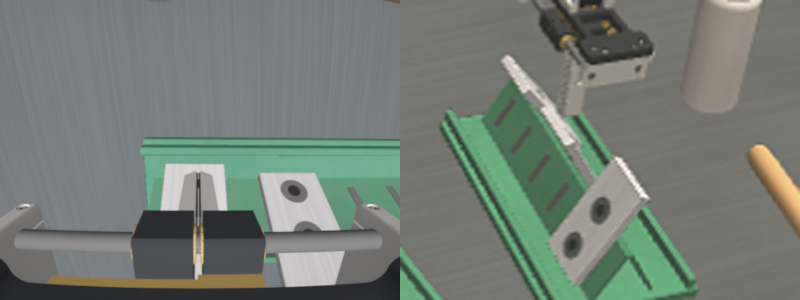

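send_rows --targets "0.2 0 0.15 0;0.3 0 0.3 0;0.3 0 0.4 0;0.3 0 0.5 0;0.3 0 0.6 0;0.3 0 0.7 0;0.3 0 0.8 0;0.3 0 0.9 0;0.3 0 1 0;0.3 0 1 0"

```text
time_s: 54.62
tcp_pos: [470.8, 178.0, 16.4]
eef_rot: [0.482, 0.52, 0.487, -0.51]
wrist_force: [-11.0, 60.1, 47.7]
width: 0.003
```

Run:
```python
from h import *
here('A');snap("c16.png",k='A')
```

```text
lu -88.4 ln 42.6 z 16.4 F [-11.   60.1  47.7] w 0.3 t 54.62 ang -3.5
```

View pics/c16.png

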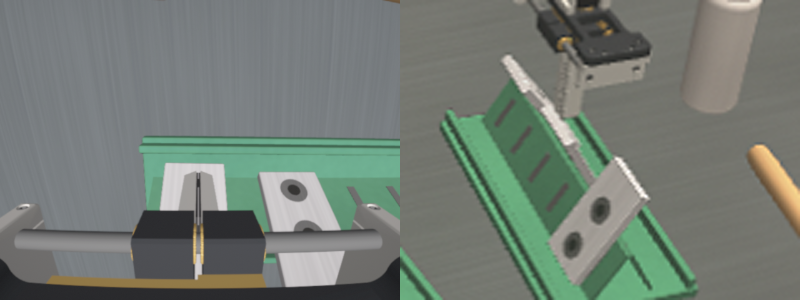

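send_rows --targets "0 0 -0.8 0;-0.3 0 -1.6 0;-0.6 0 -2.5 0;-0.6 0 -3.5 0;-2 0 -4.2 0;-5 0 -4.2 0;-8 0 -4.2 0;-11 0 -4.2 0;-12 0 -4.2 0;-12 0 -4.2 0"

```text
time_s: 55.55
tcp_pos: [471.8, 208.4, 134.9]
eef_rot: [0.483, 0.518, 0.483, -0.516]
wrist_force: [0.2, 0.7, -0.6]
width: 0.002
```

Run:
```python
from h import *
here('A');w=cam("wrist");cv2.imwrite("pics/w39.png",w["color"]);s=cam("scene");crop(s,350,170,480,290,5,"s39.png")
```

```text
lu -89.5 ln 73.0 z 134.9 F [ 0.2  0.7 -0.6] w 0.2 t 55.55 ang -3.9
```

View pics/w39.png

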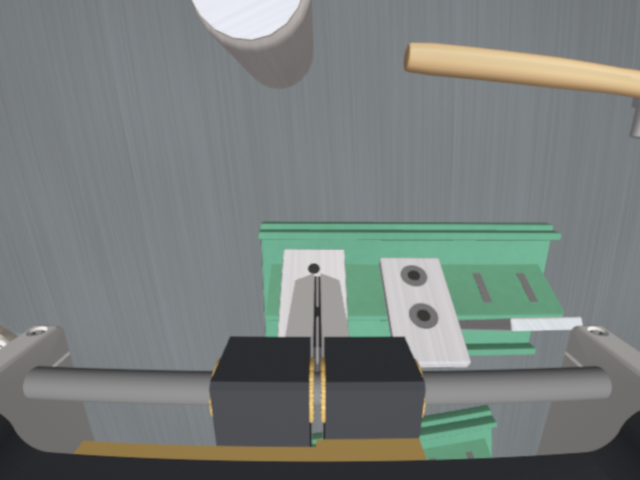

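View pics/s39.png

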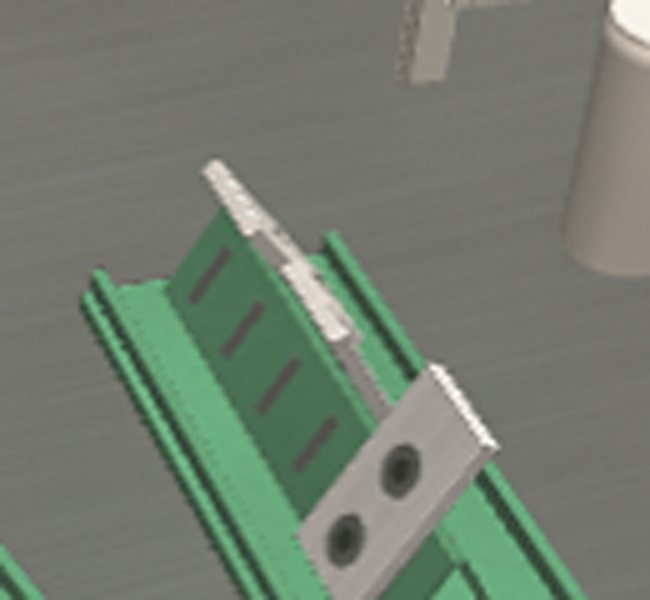

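send_rows --targets "3 0 -0.7 0;6.5 0 -0.7 0;9.5 0 -0.7 0;11.5 0 -0.7 0;12.2 0 -0.7 0;12.2 0 -0.7 0;12.2 0 -0.7 0;12.2 0 0.5 0;12.2 0 1.5 0;12.2 0 2.4 0"

```text
time_s: 56.48
tcp_pos: [469.4, 182.8, 11.8]
eef_rot: [0.483, 0.517, 0.483, -0.516]
wrist_force: [0.1, 7.0, 1.6]
width: 0.003
```

Run:
```python
from h import *
here('A')
```

```text
lu -90.1 ln 47.3 z 11.8 F [0.1 7.  1.6] w 0.3 t 56.48 ang -3.9
```

send_rows --targets "0 0 0.1 0;0 0 0.2 0;0 0 0.3 0;0 0 0.4 0;0 0 0.5 0;0 0 0.6 0;0 0 0.7 0;0 0 0.75 0;0 0 0.8 0;0 0 0.8 0"

```text
time_s: 57.32
tcp_pos: [469.4, 178.1, 11.5]
eef_rot: [0.483, 0.517, 0.483, -0.515]
wrist_force: [0.2, 12.1, 5.7]
width: 0.004
```

Run:
```python
from h import *
here('A')
```

```text
lu -89.8 ln 42.6 z 11.5 F [ 0.2 12.1  5.7] w 0.4 t 57.32 ang -3.8
```

send_rows --targets "0 0 0.1 0;0 0 0.2 0;0 0 0.3 0;0 0 0.4 0;0 0 0.45 0;0 0 0.5 0;0 0 0.5 0;0 0 0.5 0;0 0 0.5 0;0 0 0.5 0"

```text
time_s: 58.15
tcp_pos: [469.4, 176.6, 11.8]
eef_rot: [0.483, 0.518, 0.485, -0.514]
wrist_force: [-0.2, 29.9, 2.2]
width: 0.006
```

Run:
```python
from h import *
here('A');w=cam("wrist");crop(w,150,200,500,360,2.2,"w40.png")
```

```text
lu -89.7 ln 41.0 z 11.8 F [-0.2 29.9  2.2] w 0.6 t 58.15 ang -3.7
```

View pics/w40.png

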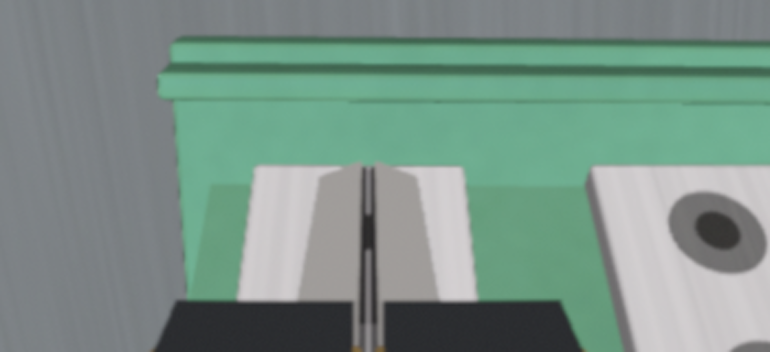

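send_rows --targets "0 0 -0.5 0;0 0 -1.5 0;0 0 -2.8 0;0 0 -3.8 0;-3 0 -3.8 0;-6.5 0 -3.8 0;-10 0 -3.8 0;-12 0 -3 0;-12 0 -1 0;-12 2 1 0" --fingers 0

```text
time_s: 59.03
tcp_pos: [485.6, 160.6, 131.5]
eef_rot: [0.483, 0.516, 0.484, -0.516]
wrist_force: [0.2, 0.8, 0.5]
width: 0.005
```

Run:
```python
from h import *
here('A');plan((*loc('A',-0.5,-9.6),118,-3.9))
s=cam("scene");crop(s,350,170,480,290,5,"s41.png")
```

```text
lu -72.4 ln 26.2 z 131.5 F [0.2 0.8 0.5] w 0.5 t 59.03 ang -3.7
t 59.03 tcp [485.6 160.6 131.5] ang -3.7 w 0.05 F [0.2 0.8 0.5] q7 -0.24
[1.34 7.18 3.61] 0.004
```

View pics/s41.png

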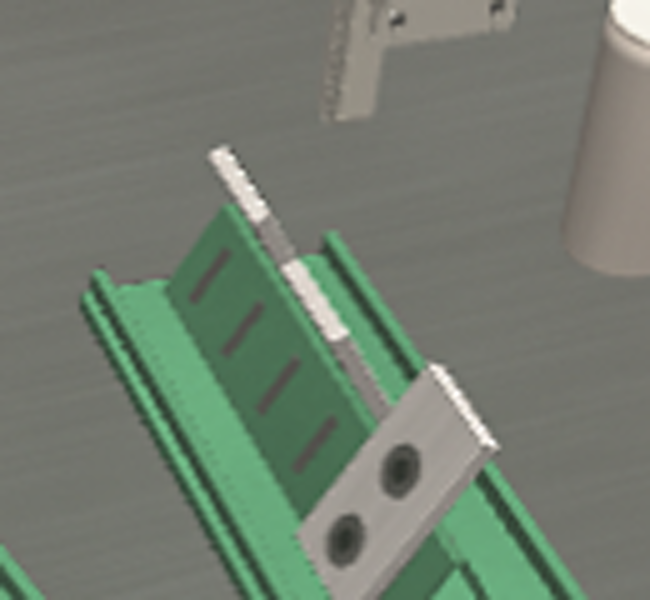

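send_rows --targets "0 2.5 1 0;0 5 2.5 0;0 7 3.6 0;0.8 7 3.6 0;1.3 7 3.6 0;1.3 7 3.6 0;1.3 7 3.6 0;1.3 7 3.6 0;1.3 7 3.6 0;1.3 7 3.6 0" --fingers 7.4

```text
time_s: 59.92
tcp_pos: [554.7, 119.2, 118.2]
eef_rot: [0.483, 0.517, 0.483, -0.516]
wrist_force: [-1.1, -0.1, 0.3]
width: 0.678
```

Run:
```python
from h import *
here('A');w=cam("wrist");cv2.imwrite("pics/w41.png",w["color"])
```

```text
lu -0.7 ln -10.3 z 118.2 F [-1.1 -0.1  0.3] w 63.7 t 59.92 ang -3.9
```

View pics/w41.png

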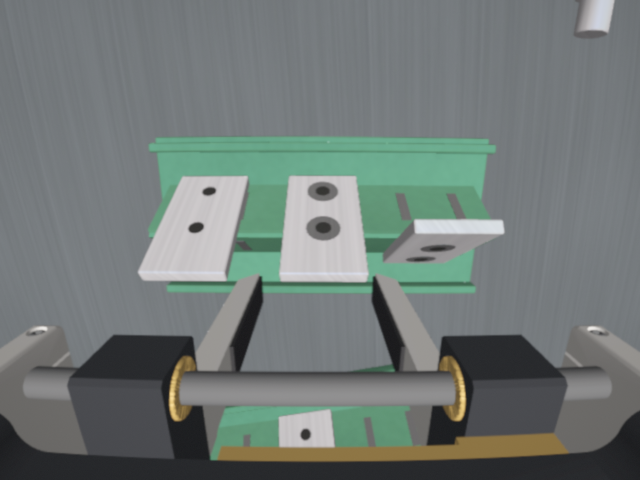

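send_rows --targets "0 0.3 0 0;1.2 0.35 0 0;2.5 0.35 0 0;3.8 0.35 0 0;5 0.35 0 0;5.8 0.35 0 0;6.1 0.35 0 0;6.1 0.35 0 0;6.1 0.35 0 0;6.1 0.35 0 0" --fingers 7.2

```text
time_s: 60.8
tcp_pos: [558.7, 118.4, 57.3]
eef_rot: [0.483, 0.517, 0.483, -0.517]
wrist_force: [-0.7, -0.6, 0.4]
width: 0.766
```

send_rows --targets "0 0 0 0;0 0 0 0;0 0 0 0;0 0 0 0;0 0 0 0;0 0 0 0;-0.7 0 0 0;-1.6 0 0 0;-2.5 0 0 0;-3.4 0 0 0" --fingers 4

```text
time_s: 61.63
tcp_pos: [558.3, 118.3, 91.9]
eef_rot: [-0.483, -0.517, -0.483, 0.517]
wrist_force: [0.1, 0.1, -2.9]
width: 0.639
```

Run:
```python
from h import *
here('A');snap("c17.png",k='A')
```

```text
lu 3.0 ln -11.0 z 91.9 F [ 0.1  0.1 -2.9] w 60.0 t 61.63 ang -3.9
```

View pics/c17.png

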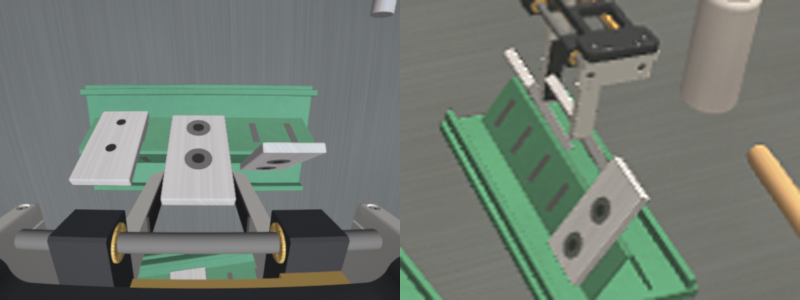

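send_rows --targets "-2 0 0 0;-4.5 0 0 0;-6 0 1.5 0;-6 0 4 0;-6 0 6 0;-6 0 7.4 0;-5 0 7.4 0;-3 0 7.4 0;-1 0 7.4 0;1 0 7.4 0"

```text
time_s: 62.57
tcp_pos: [553.2, 45.3, 79.6]
eef_rot: [0.483, 0.517, 0.483, -0.517]
wrist_force: [1.1, 0.4, -3.9]
width: 0.637
```

Run:
```python
from h import *
here('A')
```

```text
lu 2.9 ln -84.2 z 79.6 F [ 1.1  0.4 -3.9] w 59.9 t 62.57 ang -3.9
```

send_rows --targets "1.2 0 0 0;2.2 0 0 0;2.2 0 0 0;2 0 -0.9 0;1.75 0 -1.7 0;1.55 0 -2.45 0;1.4 0 -3.3 0;1.35 0 -4.2 0;1.35 0 -5.1 0;1.35 0 -5.1 0"

```text
time_s: 63.4
tcp_pos: [557.3, 98.3, 67.7]
eef_rot: [0.483, 0.517, 0.483, -0.516]
wrist_force: [0.7, 0.6, -3.5]
width: 0.638
```

send_rows --targets "0 0 -0.7 0;0.05 0 -1.4 0;0.2 0 -2.2 0;0.35 0 -2.8 0;0.5 0 -3.2 0;0.65 0 -3.5 0;0.8 0 -3.8 0;0.9 0 -4 0;0.9 0 -4 0;0.9 0 -4 0"

```text
time_s: 64.23
tcp_pos: [560.1, 136.8, 58.9]
eef_rot: [0.483, 0.517, 0.483, -0.516]
wrist_force: [-1.1, 3.6, 9.8]
width: 0.634
```

Run:
```python
from h import *
here('A');snap("c18.png",k='A')
```

```text
lu 3.5 ln 7.6 z 58.9 F [-1.1  3.6  9.8] w 59.6 t 64.23 ang -3.9
```

View pics/c18.png

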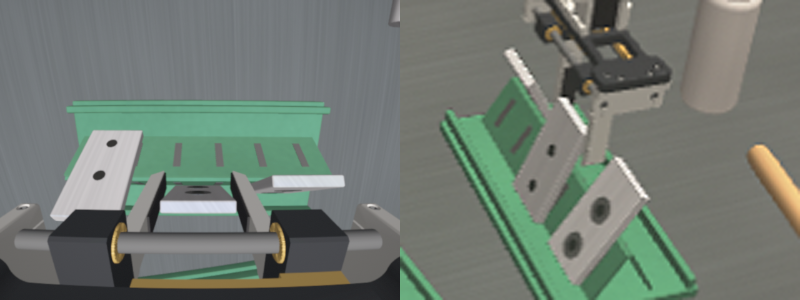

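send_rows --targets "-0.05 0 0 0;-0.1 0 0 0;-0.1 0 0 0;-0.1 0 0 0;-0.1 0 0 0;-0.1 0 0 0;-0.1 0 0 0;-2 0 0 0;-4.5 0 0 0;-7 0 0 0" --fingers 7.2

```text
time_s: 65.17
tcp_pos: [559.0, 134.9, 128.8]
eef_rot: [-0.483, -0.516, -0.483, 0.517]
wrist_force: [0.7, -0.3, -0.4]
width: 0.765
```

send_rows --targets "0 0 2 0;0 0 5 0;0 0 8 0;1 0 8.6 0;4 0 8.6 0;7 0 8.6 0;9.5 0 8.6 0;11.2 0 8.6 0;11.4 0 8.6 0;11.4 0 8.6 0" --fingers 0

```text
time_s: 66.0
tcp_pos: [553.1, 49.2, 13.7]
eef_rot: [-0.482, -0.516, -0.483, 0.517]
wrist_force: [-0.5, 0.2, -0.2]
width: 0.093
```

Run:
```python
from h import *
here('A');snap("c19.png",k='A')
```

```text
lu 2.5 ln -80.3 z 13.7 F [-0.5  0.2 -0.2] w 8.7 t 66.0 ang -3.9
```

View pics/c19.png

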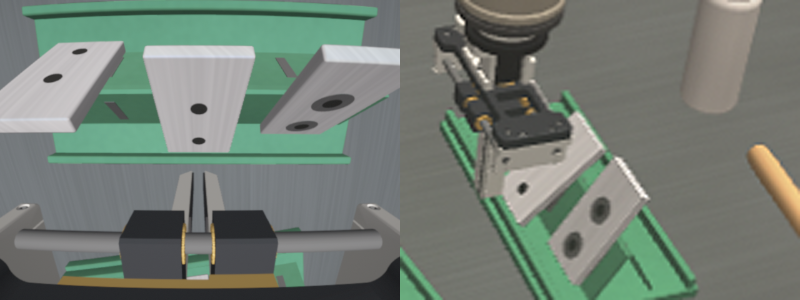

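send_rows --targets "0.1 0 -0.8 0;0.1 0 -1.6 0;0.1 0 -2.4 0;0.1 0 -2.8 0;0.1 0 -3.1 0;0.1 0 -3.4 0;0.1 0 -3.6 0;0.1 0 -3.7 0;0.1 0 -3.8 0;0.1 0 -3.8 0"

```text
time_s: 66.93
tcp_pos: [556.5, 85.2, 13.8]
eef_rot: [-0.483, -0.517, -0.482, 0.518]
wrist_force: [-1.2, -12.5, 7.8]
width: 0.003
```

Run:
```python
from h import *
here('A')
```

```text
lu 3.4 ln -44.1 z 13.8 F [ -1.2 -12.5   7.8] w 0.3 t 66.93 ang -4.0
```

send_rows --targets "0 0 -0.1 0;0 0 -0.2 0;0 0 -0.3 0;0 0 -0.4 0;0 0 -0.5 0;0 0 -0.6 0;0 0 -0.65 0;0 0 -0.7 0;0 0 -0.7 0;0 0 -0.7 0"

```text
time_s: 67.77
tcp_pos: [557.1, 90.2, 14.1]
eef_rot: [-0.483, -0.517, -0.481, 0.518]
wrist_force: [-3.0, -22.3, 13.7]
width: 0.006
```

Run:
```python
from h import *
here('A');w=cam("wrist");cv2.imwrite("pics/w42.png",w["color"])
s=cam("scene");crop(s,350,170,480,290,5,"s42.png")
```

```text
lu 3.7 ln -39.1 z 14.1 F [ -3.  -22.3  13.7] w 0.5 t 67.77 ang -4.1
```

View pics/s42.png

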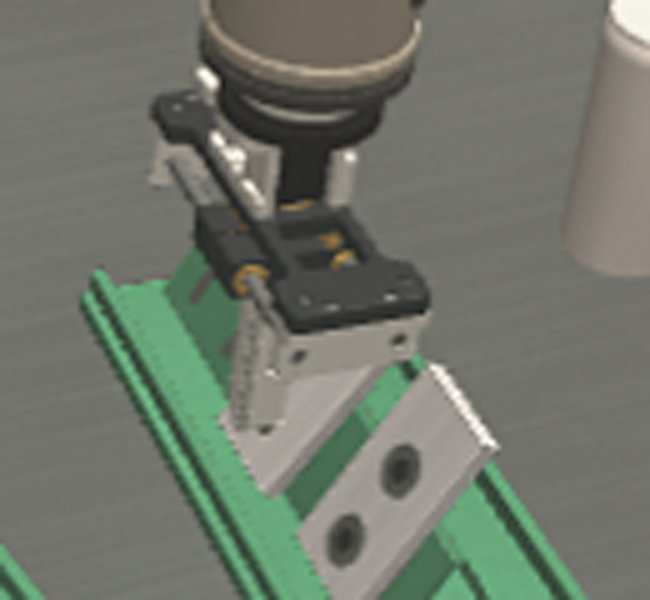

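send_rows --targets "0 0 0.5 0;0 0 1.5 0;0 0 2.8 0;0 0 3.8 0;-3 0 3.8 0;-6.5 0 3.8 0;-10 0 3.8 0;-12 2 2.5 0;-12 4 0 0;-12 6 -2.5 0"

```text
time_s: 68.7
tcp_pos: [619.9, 115.4, 135.4]
eef_rot: [0.482, 0.518, 0.482, -0.516]
wrist_force: [-0.4, 0.7, 1.0]
width: 0.007
```

Run:
```python
from h import *
here('A');plan((*loc('A',89.5,9.6),118,-3.9))
s=cam("scene");crop(s,350,170,480,290,5,"s43.png")
```

```text
lu 64.6 ln -9.8 z 135.4 F [-0.4  0.7  1. ] w 0.7 t 68.7 ang -4.0
t 68.7 tcp [619.9 115.4 135.4] ang -4.0 w 0.07 F [-0.4  0.7  1. ] q7 0.01
[ 1.75  2.49 -1.93] -0.001
```

View pics/s43.png

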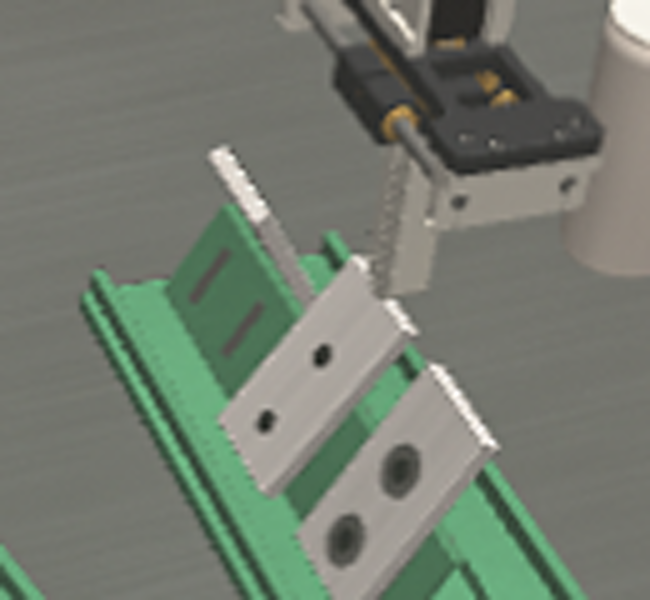

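send_rows --targets "0 0.8 -0.6 0;0 1.6 -1.3 0;0 2.4 -1.9 0;0.8 2.4 -1.9 0;1.5 2.4 -1.9 0;1.5 2.4 -1.9 0;1.5 2.4 -1.9 0;1.5 2.4 -1.9 0;1.5 2.4 -1.9 0;1.5 2.4 -1.9 0" --fingers 7.1

```text
time_s: 69.58
tcp_pos: [643.6, 132.6, 118.7]
eef_rot: [0.483, 0.517, 0.483, -0.517]
wrist_force: [0.1, 0.7, 0.6]
width: 0.675
```

Run:
```python
from h import *
here('A');w=cam("wrist");cv2.imwrite("pics/w43.png",w["color"])
```

```text
lu 87.1 ln 9.0 z 118.7 F [0.1 0.7 0.6] w 63.5 t 69.58 ang -3.9
```

View pics/w43.png

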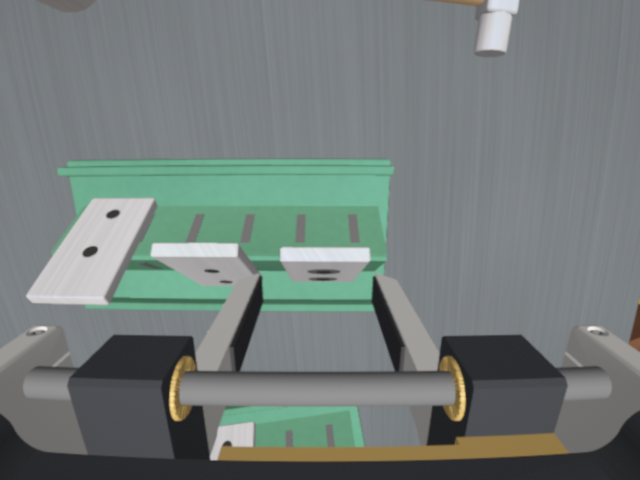

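send_rows --targets "0 0.3 0 0;1.2 0.5 0 0;2.5 0.5 0 0;3.8 0.5 0 0;5 0.5 0 0;5.8 0.5 0 0;6.1 0.5 0 0;6.1 0.5 0 0;6.1 0.5 0 0;6.1 0.5 0 0"

```text
time_s: 70.47
tcp_pos: [648.9, 132.3, 57.9]
eef_rot: [0.483, 0.517, 0.483, -0.516]
wrist_force: [0.5, 0.2, 0.5]
width: 0.757
```

send_rows --targets "0 0 0 0;0 0 0 0;0 0 0 0;0 0 0 0;0 0 0 0;0 0 0 0;-0.7 0 0 0;-1.6 0 0 0;-2.5 0 0 0;-3.4 0 0 0" --fingers 4

```text
time_s: 71.3
tcp_pos: [648.4, 132.3, 92.3]
eef_rot: [-0.483, -0.517, -0.483, 0.517]
wrist_force: [-0.2, -0.2, -5.2]
width: 0.638
```

Run:
```python
from h import *
here('A');snap("c20.png",k='A')
```

```text
lu 91.9 ln 9.1 z 92.3 F [-0.2 -0.2 -5.2] w 59.9 t 71.3 ang -3.9
```

View pics/c20.png

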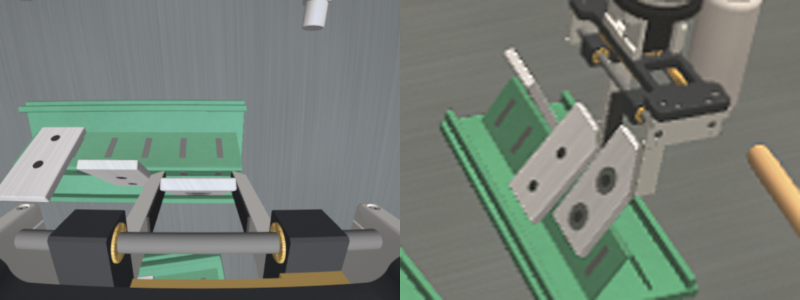

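send_rows --targets "-2 0 0 0;-4.5 0 0 0;-6 0 -1.5 0;-6 0 -4 0;-6 0 -6.2 0;-6 0 -7.5 0;-5 0 -7.5 0;-3 0 -7.5 0;-1 0 -7.5 0;1 0 -7.5 0"

```text
time_s: 72.23
tcp_pos: [653.4, 206.3, 80.1]
eef_rot: [-0.483, -0.517, -0.483, 0.517]
wrist_force: [0.0, 0.2, -5.5]
width: 0.636
```

Run:
```python
from h import *
here('A')
```

```text
lu 91.8 ln 83.2 z 80.1 F [ 0.   0.2 -5.5] w 59.8 t 72.23 ang -3.9
```

send_rows --targets "1.2 0 0 0;2.2 0 0 0;2.2 0 0 0;2 0 0.9 0;1.75 0 1.7 0;1.55 0 2.45 0;1.4 0 3.3 0;1.35 0 4.2 0;1.35 0 5 0;1.35 0 5 0"

```text
time_s: 73.07
tcp_pos: [650.4, 154.5, 68.4]
eef_rot: [0.482, 0.517, 0.482, -0.517]
wrist_force: [1.1, 0.4, -3.9]
width: 0.633
```

send_rows --targets "0 0 0.7 0;0.05 0 1.4 0;0.2 0 2.2 0;0.35 0 2.8 0;0.5 0 3.2 0;0.65 0 3.5 0;0.8 0 3.8 0;0.9 0 4 0;0.9 0 4 0;0.9 0 4 0"

```text
time_s: 73.9
tcp_pos: [647.9, 115.8, 59.6]
eef_rot: [-0.483, -0.517, -0.482, 0.517]
wrist_force: [-3.0, -4.0, 12.2]
width: 0.634
```

Run:
```python
from h import *
here('A');snap("c21.png",k='A')
```

```text
lu 92.5 ln -7.4 z 59.6 F [-3.  -4.  12.2] w 59.6 t 73.9 ang -4.0
```

View pics/c21.png

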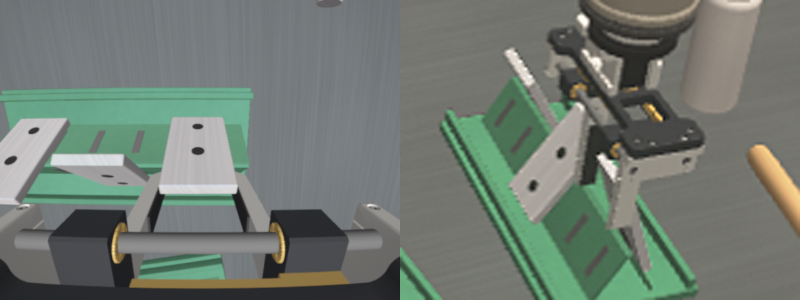

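Release, lift, and move to the pushing side.

send_rows --targets "-0.05 0 0 0;-0.1 0 0 0;-0.1 0 0 0;-0.1 0 0 0;-0.1 0 0 0;-0.1 0 0 0;-0.1 0 0 0;-2 0 0 0;-4.5 0 0 0;-7 0 0 0" --fingers 7.1

```text
time_s: 74.83
tcp_pos: [647.0, 117.1, 129.2]
eef_rot: [-0.483, -0.516, -0.483, 0.517]
wrist_force: [-0.4, -0.2, 0.1]
width: 0.753
```

send_rows --targets "0 0 -2 0;0 0 -5 0;0 0 -8 0;1 0 -8.8 0;4 0 -8.8 0;7 0 -8.8 0;9.5 0 -8.8 0;11.2 0 -8.8 0;11.5 0 -8.8 0;11.5 0 -8.8 0" --fingers 0

```text
time_s: 75.67
tcp_pos: [652.9, 204.6, 12.9]
eef_rot: [-0.483, -0.516, -0.483, 0.517]
wrist_force: [0.7, -0.2, 0.7]
width: 0.082
```

Run:
```python
from h import *
here('A');snap("c22.png",k='A')
```

```text
lu 91.5 ln 81.5 z 12.9 F [ 0.7 -0.2  0.7] w 7.7 t 75.67 ang -3.9
```

send_rows --targets "0 0 0.8 0;0 0 1.7 0;0 0 2.5 0;0 0 2.9 0;0 0 3.2 0;0 0 3.5 0;0 0 3.7 0;0 0 3.8 0;0 0 3.9 0;0 0 3.9 0"

```text
time_s: 76.6
tcp_pos: [651.7, 169.7, 15.1]
eef_rot: [0.482, 0.518, 0.484, -0.515]
wrist_force: [0.4, 15.3, 6.6]
width: 0.007
```

Run:
```python
from h import *
here('A')
```

```text
lu 92.6 ln 46.6 z 15.1 F [ 0.4 15.3  6.6] w 0.7 t 76.6 ang -3.8
```

send_rows --targets "0 0 0.1 0;0 0 0.2 0;0 0 0.3 0;0 0 0.4 0;0 0 0.5 0;0 0 0.6 0;0 0 0.65 0;0 0 0.7 0;0 0 0.7 0;0 0 0.7 0"

```text
time_s: 77.43
tcp_pos: [651.6, 164.8, 15.5]
eef_rot: [0.482, 0.518, 0.485, -0.514]
wrist_force: [0.9, 22.5, 9.2]
width: 0.005
```

Run:
```python
from h import *
here('A')
```

```text
lu 92.9 ln 41.7 z 15.5 F [ 0.9 22.5  9.2] w 0.5 t 77.43 ang -3.7
```

send_rows --targets "0 0 0.1 0;0 0 0.15 0;0 0 0.2 0;0 0 0.25 0;0 0 0.3 0;0 0 0.3 0;0 0 0.3 0;0 0 0.3 0;0 0 0.3 0;0 0 0.3 0"

```text
time_s: 78.27
tcp_pos: [651.6, 162.7, 15.6]
eef_rot: [0.482, 0.518, 0.485, -0.513]
wrist_force: [1.4, 24.5, 10.6]
width: 0.006
```

Run:
```python
from h import *
here('A')
# colour-mask bottom rows of bright plates in wrist view vs column
w=cam("wrist");h=cv2.cvtColor(w["color"],cv2.COLOR_BGR2HSV)
m=((h[...,1]<25)&(h[...,2]>150)).astype(np.uint8)
for c in range(20,640,15):
    r=np.where(m[100:340,c])[0]
    if len(r): print(c,r.min()+100,r.max()+100,end="; ")
```

```text
lu 93.0 ln 39.7 z 15.6 F [ 1.4 24.5 10.6] w 0.5 t 78.27 ang -3.7
20 269 339; 35 269 339; 50 269 329; 65 269 295; 275 268 336; 290 269 335; 305 269 335; 320 269 275; 335 269 335; 350 269 336; 365 289 336; 590 326 330; 605 337 339;
```

send_rows --targets "0 0 -0.5 0;0 0 -1.5 0;0 0 -2.8 0;0 0 -3.8 0;-3 0 -3.8 0;-6.5 0 -3.8 0;-10 0 -3.8 0;-13.5 0 -3.8 0;-15 0 -2 0;-15 0 1 0"

```text
time_s: 79.15
tcp_pos: [651.1, 149.6, 167.2]
eef_rot: [0.484, 0.517, 0.484, -0.514]
wrist_force: [0.5, -0.4, -0.4]
width: 0.007
```

Run:
```python
from h import *
here('A')
t=cam("top");print("small box corners",onz(t,np.array([(552,304),(601,338),(560,406),(507,373)])/2.2+(180,150),40).round(0).tolist(), onz(t,[(436,309)],80))
print(onz(t,np.array([(528,324),(505,328)])/2.2+(180,150),20))
plan((560,-30,200,-10),(416,-331,180,-28),(416,-331,78,-28))
```

```text
lu 93.4 ln 26.6 z 167.2 F [ 0.5 -0.4 -0.4] w 0.7 t 79.15 ang -3.6
small box corners [[357.0, -347.0, 40.0], [314.0, -394.0, 40.0], [247.0, -338.0, 40.0], [289.0, -287.0, 40.0]] [[ 303.49857693 -342.10325509   80.        ]]
[[ 340.52787824 -321.44265111   20.        ]
 [ 339.31552423 -295.63684429   20.        ]]
t 79.2 tcp [650.  139.8 166. ] ang -4.1 w 0.02 F [ 1.1 -7.1  0.1] q7 -0.03
[-3.41 -7.76 17.58] 0.103
[ -1.41 -19.98  48.63] 0.417
[  8.79 -20.01  48.62] 0.417
```

```bash
cat > ck.py <<'E'
from h import *
def blobs(c,K,z=62):
    h=cv2.cvtColor(c["color"],cv2.COLOR_BGR2HSV)
    m=((h[...,1]<28)&(h[...,2]>120)).astype(np.uint8)
    n,lab,st,ce=cv2.connectedComponentsWithStats(m)
    for i in range(1,n):
        if st[i,4]>150:
            P=onz(c,[ce[i]],z)[0][:2]
            for k in 'AB':
                a=np.radians(ANG[k]);v=P-CEN[k];lu,ln=v@[np.cos(a),np.sin(a)],v@[-np.sin(a),np.cos(a)]
                if abs(lu)<160 and abs(ln)<80:
                    cnt=cv2.findContours((lab==i).astype(np.uint8),cv2.RETR_CCOMP,cv2.CHAIN_APPROX_NONE)
                    holes=[round(cv2.contourArea(q),1) for q,hh in zip(cnt[0],cnt[1][0]) if hh[3]>=0]
                    r=cv2.boundingRect(cnt[0][0])
                    print(k,"lu",lu.round(0),"ln",ln.round(0),"area",st[i,4],"box",st[i,:4].tolist(),"holes",holes)
E
python3 - <<'E'
from ck import *
here('A')
for n in("top","scene","wrist"): print(n);blobs(cam(n),0)
E
```

```text
lu 93.0 ln 16.7 z 166.0 F [ 1.1 -7.1  0.1] w 0.2 t 79.2 ang -4.1
top
A lu 94.0 ln 8.0 area 488 box [208, 174, 21, 36] holes [5.5]
B lu 93.0 ln -5.0 area 508 box [311, 175, 30, 31] holes [16.5, 19.0]
B lu 3.0 ln 9.0 area 723 box [313, 208, 32, 38] holes [10.0, 10.0]
A lu 3.0 ln -8.0 area 800 box [210, 212, 34, 31] holes [21.0, 20.0]
B lu -86.0 ln -5.0 area 596 box [329, 248, 31, 27] holes [19.0, 19.0]
A lu -92.0 ln 9.0 area 515 box [210, 250, 20, 33] holes [4.0, 5.5]
scene
A lu 6.0 ln -1.0 area 1216 box [391, 199, 60, 90] holes [20.0, 2.0, 16.5]
B lu 15.0 ln -4.0 area 1948 box [275, 214, 70, 98] holes [23.5, 20.5, 18.0, 16.5]
wrist
A lu 99.0 ln 73.0 area 183126 box [0, 0, 640, 377] holes [41.0, 41.0, 7.0, 8.5, 93.0, 88.0, 65.0, 76.0, 26534.0, 119.5, 10.0, 14.0]
A lu -3.0 ln -4.0 area 2457 box [173, 238, 91, 41] holes [31.0, 48.5]
```

send_rows --targets "-1 -1.6 3.8 0.03;-2 -3.3 7.5 0.06;-2 -5 11 0.09;-2 -6.7 15 0.12;-2 -8.3 18.5 0.15;-2 -10 22.5 0.18;-2 -11.5 26 0.21;-2 -13 29.5 0.24;-2 -14.5 33 0.27;-2 -15.5 36 0.3"

```text
time_s: 80.18
tcp_pos: [468.9, -203.5, 183.7]
eef_rot: [-0.399, -0.583, -0.4, 0.583]
wrist_force: [1.5, 0.7, 0.9]
width: 0.001
```

Run:
```python
from h import *
plan((416,-331,180,-28))
```

```text
t 80.18 tcp [ 468.9 -203.5  183.7] ang -21.2 w 0.01 F [1.5 0.7 0.9] q7 0.19
[ 0.37 -0.33 13.8 ] 0.119
```

send_rows --targets "0 0 3 0.04;0 0 6 0.08;0 -0.2 9 0.12;0 -0.4 12 0.12;0 -0.4 12.9 0.12;0 -0.4 12.9 0.12;0 -0.4 12.9 0.12;0 -0.4 12.9 0.12;0 -0.4 12.9 0.12;0 -0.4 12.9 0.12"

```text
time_s: 81.02
tcp_pos: [420.9, -320.2, 183.8]
eef_rot: [-0.365, -0.606, -0.365, 0.606]
wrist_force: [-0.0, 0.5, 0.6]
width: 0.004
```

Run:
```python
from h import *
plan((416,-331,78,-28))
p=arm.sense()["tcp_pos"][:2]-[478,-364.5];d=np.array([.885,-.466]);print("along",p@d,"lat",p@[.466,.885])
c=cam("scene");h=c["color"].astype(int)
# ball position: brightest near-gray blob around predicted off position
q=proj(c,[[452,-350,109.4],[504,-377,109.4]]);print(q)
```

```text
t 81.02 tcp [ 420.9 -320.2  183.8] ang -27.8 w 0.04 F [-0.   0.5  0.6] q7 0.37
[10.58  0.07  1.19] 0.003
along -71.16745766079539 lat 12.656856988511892
[[207.66440373 241.40663535]
 [200.39420296 258.09641129]]
```

send_rows --targets "0 0 0.6 0;0 0 1.2 0;2 0 1.2 0;4.5 0 1.2 0;7 0 1.2 0;9 0 1.2 0;10.4 0 1.2 0;10.5 0 1.2 0;10.5 0 1.2 0;10.5 0 1.2 0"

```text
time_s: 81.9
tcp_pos: [414.7, -332.6, 79.7]
eef_rot: [0.364, 0.606, 0.364, -0.606]
wrist_force: [0.4, 0.0, 0.5]
width: 0.006
```

Run:
```python
from h import *
plan((474,-362,78,-28))
p=arm.sense()["tcp_pos"][:2]-[478,-364.5];d=np.array([.885,-.466]);print("along",p@d,"lat",p@[.466,.885])
```

```text
t 81.9 tcp [ 414.7 -332.6   79.7] ang -28.0 w 0.06 F [0.4 0.  0.5] q7 0.54
[ 0.18  6.62 -0.19] 0.0
along -70.90422472033609 lat -1.248954921615387
```

send_rows --targets "0 0.8 0 0;0 1.8 0 0;0 3 0 0;0 4.2 0 0;0 5.4 0 0;0 6.4 0 0;0 6.9 0 0;0 6.9 0 0;0 5.8 0 0;0 3.5 0 0"

```text
time_s: 82.73
tcp_pos: [445.7, -348.6, 78.8]
eef_rot: [-0.365, -0.606, -0.364, 0.606]
wrist_force: [-0.8, -0.4, -0.6]
width: 0.005
```

send_rows --targets "0 -2 0 0;0 -3.5 0 0;-3 -3.5 0 0;-6.5 -3.5 0 0;-10 -3.5 0 0;-13 -3.5 0 0;-15 -3.5 0 0;-15 -3.5 0 0;-15 -3.5 0 0;-15 -3.5 0 0"

```text
time_s: 83.57
tcp_pos: [413.8, -331.0, 228.0]
eef_rot: [0.364, 0.606, 0.365, -0.606]
wrist_force: [0.2, 0.2, -0.5]
width: 0.005
```

Run:
```python
from h import *
plan((414,-332,230,-28))
for n in ("scene","wrist"):
    c=cam(n);q=proj(c,[[452,-350,109.4],[504,-377,109.4],[478,-364.5,58]]);print(n,q.round(1).tolist())
    g=cv2.cvtColor(c["color"],cv2.COLOR_BGR2GRAY)
    for x,y in q[:2]:
        x,y=int(round(x)),int(round(y)); r=9
        if 0<y<480 and 0<x<640: print((x,y));print(g[max(0,y-r):y+r+1:2,max(0,x-r):x+r+1:2])
```

```text
t 83.57 tcp [ 413.8 -331.   228. ] ang -27.9 w 0.05 F [ 0.2  0.2 -0.5] q7 0.34
[-0.2   0.06  0.08] 0.001
scene [[207.7, 241.4], [200.4, 258.1], [206.0, 266.9]]
(208, 241)
[[243 245 244 245 242 243 207 171 115  97]
 [244 241 243 242 243 223 171 139  97  98]
 [244 242 243 240 233 166 162  98  99  99]
 [162 227 227 201 184 171 100  99  91  64]
 [149 163 173 173 171 108  98  99  99  61]
 [ 99  97  92 111 113  99  98  97  97 100]
 [ 99 100 100  99 102  99  98  96 104 122]
 [ 99 100 100  99 100  98  96 100 117 120]
 [ 99  99  99 100 100  96  95 118 120 120]
 [ 96  97  98  98 100  94 117 119 119 120]]
(200, 258)
[[ 99 102  99  97  99  99 100  99  99  96]
 [117 117 113 153 144 119 101  97  96  99]
 [117 117 152 175 226 208 198 199 184 177]
 [116 115 176 201 229 230 231 208 246 245]
 [118 145 165 203 224 227 227 202 236 243]
 [117 169 155 180 201 211 205 176 236 244]
 [129 179 202 134 160 165 162 130 239 249]
 [163 191 248 196 123 124 121 105 116 110]
 [180 231 244 243 251 207 112 111 117 123]
 [177 245 243 242 244 192 115 113 109 118]]
wrist [[361.2, 227.5], [420.2, 227.0], [381.6, 216.8]]
(
[... 182 characters left out ...]
 [239 239 239 239 239 239 239 239 239 230]
 [241 241 241 241 241 241 241 241 241 241]
 [238 238 238 238 239 238 239 238 238 238]
 [238 238 238 238 238 238 238 238 238 238]
 [238 238 238 238 238 238 238 238 238 238]
 [239 239 239 239 239 239 239 239 238 239]]
(420, 227)
[[169 168 183 194 199 201 201 195 184 172]
 [170 189 201 208 213 215 214 212 205 188]
 [186 201 211 218 221 222 223 221 217 206]
 [193 207 216 222 224 225 225 225 222 213]
 [193 207 215 220 222 223 222 221 220 213]
 [194 205 213 217 219 219 219 218 217 212]
 [195 208 215 220 221 222 222 221 219 213]
 [193 207 215 220 223 223 223 222 219 210]
 [182 199 210 216 221 223 223 219 213 197]
 [165 184 197 206 211 213 213 208 196 165]]
```

Run:
```python
from ck import *
for n in("top","scene"): print(n);blobs(cam(n),0)
```

```text
top
A lu 94.0 ln 9.0 area 499 box [208, 174, 21, 36] holes [6.0, 10.0]
B lu 93.0 ln -5.0 area 480 box [311, 176, 30, 29] holes [23.5, 27.5]
B lu 3.0 ln 9.0 area 719 box [313, 208, 32, 38] holes [11.0, 10.0]
A lu 3.0 ln -8.0 area 786 box [210, 212, 34, 31] holes [23.5, 24.0]
B lu -86.0 ln -5.0 area 585 box [329, 248, 31, 26] holes [21.5, 22.0]
A lu -92.0 ln 9.0 area 506 box [210, 250, 20, 33] holes [6.0, 7.0]
scene
A lu 6.0 ln -1.0 area 1211 box [391, 199, 60, 90] holes [20.0, 2.0, 17.5]
B lu 15.0 ln -4.0 area 1950 box [275, 214, 70, 98] holes [23.5, 21.5, 18.0, 16.5]
```

Run:
```python
from rig import arm
print(arm.hand_in(), arm.sense()["time_s"])
```

```text
the job is handed in; nothing more can be done
the job is handed in; nothing more can be done
```

I switched the blower off, turned all six plates onto the slopes across their ridges with the plain face outward, and threw the toggle back. I handed the job in at about 84 s.

**Last checks:**
- **Toggle:** the ball was at the on position, leaning to the box's +x, in both the scene and wrist views.
- **Plates:** the top camera showed all six on their slopes with only small 12 mm holes showing. Two checks, before and after the last throw, agreed.
- **Bystanders:** I did not measure the can, hammer and tin again at the end; no move went near them.

**What went wrong on the way:**
- **First toggle push:** it passed over the ball, because the fingertips are about 26 mm shorter than stated. I allowed for that in every later move.
- **Knocked plate:** the left stand's plate nearest the robot had been knocked about 4 cm along the stand. It also twisted in the grip, so I set it down and pushed it back into place.
- **Sliding lower edges:** the plates' lower edges slid outward on release, so I pushed each back to the foot of its slope with the closed fingertips. Two of those pushes were hard: about 50 N and 77 N at the wrist, under the 120 N limit.
- **Last plate (far end of the left stand):** the 90-picture limit was reached before I could view it at rest. That check rests on measured edge rows, hole sizes and outline.

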